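# Load the baby steriliser, set its dial and close the guard

## Task

Load the steriliser: put every weaning pot rim-down in a pocket of its own, sitting fully down on the pocket's floor, and stand every spoon (bamboo or steel) in the cutlery cup with its handle down and its bowl up. Once all of them are loaded, turn the dial until its pointer lines up with the mark on the ring round it, then slide the clear guard towards the front, all the way, so that it covers the dial. Leave the other things on the counter where they are.

Things in the scene. Friction and masses are not known exactly. Their poses are not given: they have to be found in the camera images.
- steriliser: pale grey flat steriliser base, fixed, 260 mm (x) by 440 mm (y), deck 30 mm above the counter; origin: centre of its underside; -x is its front, roughly facing the robot. Three square pockets in a row (centres x = -75 mm, y = -160, -65, 30 mm), then the dial (x = -45, y = 150); behind the pockets stands the cutlery cup, behind the dial the guard
- pocket0 (a point): centre of the floor of square pocket 0: 53 x 53 mm, sides along the steriliser's x and y, 8 mm deep (deck 8 mm above this point); a seated pot has its rim on this floor and its base 55 mm above it. Any pot may go in any pocket
- pocket1 (a point): centre of the floor of square pocket 1: 53 x 53 mm, sides along the steriliser's x and y, 8 mm deep (deck 8 mm above this point); a seated pot has its rim on this floor and its base 55 mm above it. Any pot may go in any pocket
- pocket2 (a point): centre of the floor of square pocket 2: 53 x 53 mm, sides along the steriliser's x and y, 8 mm deep (deck 8 mm above this point); a seated pot has its rim on this floor and its base 55 mm above it. Any pot may go in any pocket
- cutlery_cup: grey rectangular open cup fixed on the deck behind the pockets, 42 mm (x) by 80 mm (y), 65 mm tall, walls 3 mm. A wall across its middle makes two cells, centred at y = -19 and +19 mm, each 36 mm (x) by 35.5 mm (y), floor at z = 3 mm; spoons may stand in either and lean. Origin: centre of its underside; axes parallel to the steriliser's
- pot_a: small square sage-green plastic weaning pot (up to three alike; None if absent): outside 48 x 48 mm, 55 mm tall, walls 3 mm, open at one end, 45 g. Origin: centre of the outer face of its closed base; +z runs from the base to the open rim (at z = 55 mm); x, y are square to its sides. Starts lying on a side wall, rim facing roughly to the robot's left or right
- pot_b: small square sage-green plastic weaning pot (up to three alike; None if absent): outside 48 x 48 mm, 55 mm tall, walls 3 mm, open at one end, 45 g. Origin: centre of the outer face of its closed base; +z runs from the base to the open rim (at z = 55 mm); x, y are square to its sides. Starts lying on a side wall, rim facing roughly to the robot's left or right
- pot_c: small square sage-green plastic weaning pot (up to three alike; None if absent): outside 48 x 48 mm, 55 mm tall, walls 3 mm, open at one end, 45 g. Origin: centre of the outer face of its closed base; +z runs from the base to the open rim (at z = 55 mm); x, y are square to its sides. Starts standing on its rim, base up
- bamboo_spoon: bamboo baby spoon, 150 mm long, lying flat, hollow up. Straight handle 10 mm wide, 9 mm thick, from x = -75 mm to the round bowl (34 mm across, 11 mm high, centred at x = 58 mm). Origin: mid-length, on the underside; +x points from handle to bowl, +z up as it lies. Balance point between x = 0 and 15 mm. None if absent
- steel_spoon: steel teaspoon, 140 mm long, lying flat, hollow up. Straight handle 10 mm wide, 8 mm thick, from x = -70 mm to the round bowl (34 mm across, 11 mm high, centred at x = 53 mm). Origin: mid-length, on the underside; +x points from handle to bowl, +z up as it lies. Balance point between x = 0 and 15 mm. None if absent
- bamboo_spoon_foot (a point): centre of the handle's end of the bamboo spoon (goes to the bottom of the cup)
- steel_spoon_foot (a point): centre of the handle's end of the steel spoon (goes to the bottom of the cup)
- dial (a joint): angle of the dial, rad, 0 to 2.8; grows as the dial turns clockwise seen from above; at 0 its pointer points to the front (-x of the steriliser). It turns lightly (0.03 N m) and stays where it is left
- dial_grip (a point): on the dial's vertical axis, at the height to grip: the dial has an upright grip bar 42 mm long and 14 mm thick, 32 mm high, whose top is 7 mm above this point; the bar lies along the line to the pointer
- dial_pointer (a point): tip of the dial's black pointer, 34 mm from the axis
- dial_mark (a point): the mark: inner face of a small black upright tab on the flat ring round the dial, 38 mm from the axis; the ring is fixed, and differently turned each time
- guard (a joint): travel of the clear plastic guard, m: 0 = parked behind the dial, 0.090 = fully forward over the dial. It slides along the steriliser's -x on the deck, with about 1.5 N of friction, and stays where it is left
- guard_fin (a point): grip fin at the rear of the guard: grey upright tab 12 mm thick (along the steriliser's y), 24 mm clear length (x); this point is 8 mm below its top, mid-length. The guard's roof, 106 mm (y) by 80 mm (x), lies in front of the fin, 5 mm below this point; under the fin 24 mm of free space above the deck
- glass_bowl: small glass bowl, 116 mm across, 45 mm high; leave alone
- teether: flat wooden teething ring, 60 mm across, 10 mm high, among the pots and spoons; leave alone
- bottle_ring: loose white screw ring of a baby bottle, 44 mm across, 12 mm high, lying flat; leave alone
- dummy_case: round grey case, 48 mm across, 16 mm high, among the spoons; leave alone

How it is judged:
By the outcome, as a careful person would: the job done as asked, in the order asked, and still so for the second after the job is handed in, with the robot touching nothing.
Of pot_a, pot_b, pot_c only 2 to 3 are there at a start; the rules pass over those that are not, and their reading is None.
Of bamboo_spoon, steel_spoon only 1 to 2 are there at a start; the rules pass over those that are not, and their reading is None.
At some moment in a run one of bamboo_spoon, steel_spoon may be knocked a few centimetres aside while the robot is not near it.
It also fails if it takes over 210 s, if anything falls off the work surface, if the arm or the gripper's body presses on something with over 40 N, if the wrist force passes 120 N, or if a joint passes its speed limit or range.

## Robot

A 7-joint arm with a two-finger parallel gripper is mounted at the origin on the work surface. World frame = base frame: x ahead of the robot, y to its left, z up, the work surface at z = 0. Lengths are in m, angles in degrees, forces in N, time in s.
With the tool pointing down it reaches from about 0.425 to 0.825 m from the base axis. Payload 3.6 kg.
Tool frame: the origin (TCP) lies midway between the tips of the shut fingers; the grasp point (between the pads) lies 19 mm behind it; z points along the fingers, y is the line along which they close (so a half turn about z gives the same grasp; the last joint's range is limited). The gripper opens to 85 mm and grips with 20 to 120 N. Pads are 22 mm wide; open, the fingers measure 114 mm over their backs; the gripper's body (76 mm by 85 mm) begins 54 mm behind the grasp point. The pads swing forward as they close: fully open they stand 13 mm farther back than shut.
Start: joints at [-74.284, 35.231, -0.722, 81.555, 0.464, 63.22, -2.315], TCP at [0.193, 0.621, 0.231] pointing down, gripper open.
Joint ranges: [-178.69, 178.69], [-17.37, 117.87], [-77.05, 75.6], [15.02, 138.74], [-78.02, 258.01], [0.78, 113.62], [-162.83, 162.83]. Speed limits (degrees/s): [159.86, 159.86, 180, 180, 180, 180, 180].

## Interface

Orientations are given as [roll, pitch, yaw] about the fixed x, y, z axes, in that order (R = Rz(yaw) Ry(pitch) Rx(roll)).
In Python, from plant import robot gives the robot as it stands. The module is installed in compiled form; this text tells all that it offers.
- The arm moves only by the tool drive_tool, never from a script. Its argument "deltas" is a list of rows, each an object of numbers: "ax", "ay", "az": the turn, a rotation vector about the tool's x, y, z in rad; "tx", "ty", "tz": the shift along the tool's x, y, z in units of 25 mm (1.0 is 25 mm); "gripper": the opening, from 0 (shut) to 1 (fully open). A call has 1 to 8 rows; each row shifts and turns the commanded pose from where the row before left it, along the tool's axes as they then stand; what a row does not reach is not made up. A row lasts 1/8 s, in which the tool goes at most 62.5 mm and 10.7 degrees, less where a joint would pass 70% of its speed; a pose out of reach is approached as far as the arm can. A call is refused whole if a number of a shift passes 1 or a number of a turn 0.188, either way. A call with a gripper value outside its range is refused whole. The fingers move at their own pace and stop on an object; the grip force is fixed at half the most. Time passes only in rows, so rows that do not move let the fingers close. It gives the time, the measured TCP pose, the force, the opening and the grip force at its end, in the units of the state.
- robot.get_obs(): the state, without advancing time (a new reading comes with each control period).
- robot.camera(name): name is "scene" or "side" or "wrist"; returns a dict with "pixels" (480x640x3 uint8, blue, green, red), "intrinsics" (3x3 intrinsics, pixels), "dist" ([k1, k2, p1, p2, k3] as OpenCV has them; the pictures are not rectified), "rvec" (rotation vector, rad) and "tvec" (3), from world to camera coordinates, as OpenCV has them. Camera axes: x right, y down, z forward; pixel columns grow to the right and rows downward; lengths in m; the calibration is good to about 2 mm. A picture is of the moment at which its call begins. There is no depth.
- robot.sign_off(): hands the job in; it is judged then, once.
The state is a dict: "time": time; "q": joint angles; "dq": joint speeds; "joint_efforts": joint torques, N m; "eef_pos": TCP position; "tool_rot": TCP orientation; "ft_force": force on the tool from outside, world axes, zero at the start; "wrist_torque": the same for the moment, N m; "gripper_width": finger opening in m; "grasp_force": force on a finger pad.
Only numpy, scipy, OpenCV 4.12 (cv2) and the standard library are available. Lean on these libraries where they do the work, as an engineer would, in place of code of your own. Each camera call takes 0.05 s, during which the arm holds its last target. There are 200 camera calls.

## Working session

There is one attempt and no reset: what is moved stays moved. The work goes in short steps, Python scripts to look and compute and a tool call to move; the robot and the scene stay as the last step left them, time stands still between calls to the robot, and variables do not carry over. Pictures are saved under pics/ and viewed, at most 14 in all, crops included, and the job is handed in when it is done.

Besides the shell and the picture viewer there is one more tool, called after "Request:" as name(argument=value, ...), one argument or row to a line, values as JSON. drive_tool: Moves the arm, as the interface text tells. Its arguments: {"type":"object","properties":{"deltas":{"type":"array","items":{"type":"object","properties":{"ax":{"type":"number"},"ay":{"type":"number"},"az":{"type":"number"},"tx":{"type":"number"},"ty":{"type":"number"},"tz":{"type":"number"},"gripper":{"type":"number"}}}}},"required":["deltas"]}

```bash
mkdir -p pics; cat > h.py <<'E'
import numpy as np, cv2
from scipy.spatial.transform import Rotation as R
from plant import robot
def shot(n,save=None):
    c=robot.camera(n)
    if save: cv2.imwrite('pics/'+save,c['pixels'])
    np.savez('/tmp/%s.npz'%n,**{k:np.array(v) for k,v in c.items()})
    return c
def load(n): return dict(np.load('/tmp/%s.npz'%n))
def ray(c,uv):
    uv=np.array(uv,float).reshape(-1,1,2)
    p=cv2.undistortPoints(uv,np.array(c['intrinsics'],float),np.array(c['dist'],float)).reshape(-1,2)
    Rm=cv2.Rodrigues(np.array(c['rvec'],float))[0]; t=np.array(c['tvec'],float).reshape(3)
    return -Rm.T@t, np.c_[p,np.ones(len(p))]@Rm
def plane(c,uv,z):
    o,d=ray(c,uv); return o+d*((z-o[2])/d[:,2])[:,None]
def proj(c,P):
    return cv2.projectPoints(np.array(P,float).reshape(-1,1,3),np.array(c['rvec'],float),np.array(c['tvec'],float),np.array(c['intrinsics'],float),np.array(c['dist'],float))[0].reshape(-1,2)
E
python3 - <<'E'
from h import *
np.set_printoptions(precision=4,suppress=True)
for n in ('scene','side'):
    c=shot(n,n+'0.png'); o,d=ray(c,[[320,240]]); print(n,o,d)
o=robot.get_obs(); print(o['eef_pos'],o['tool_rot'],o['time'],o['gripper_width'])
E
```

```text
scene [ 1.2407 -0.2329  1.2123] [[-0.4825  0.159  -0.8614]]
side [ 0.4841 -0.7663  0.959 ] [[ 0.0925  0.6435 -0.7599]]
[0.1924 0.6202 0.2302] [-179.8658    0.0019  162.7703] 0.1 0.0856054667033136
```

View pics/scene0.png

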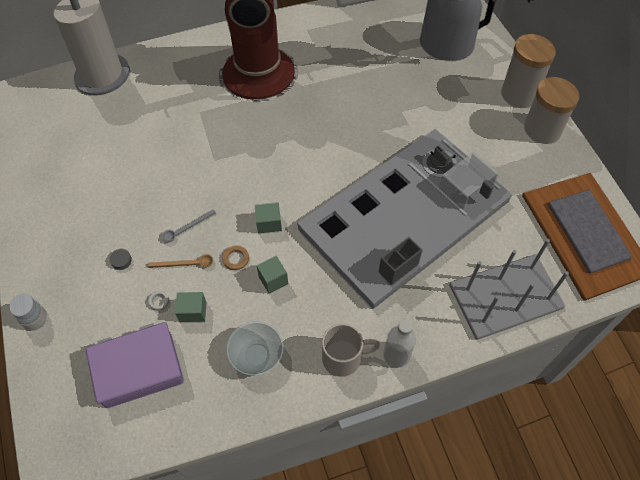

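View pics/side0.png

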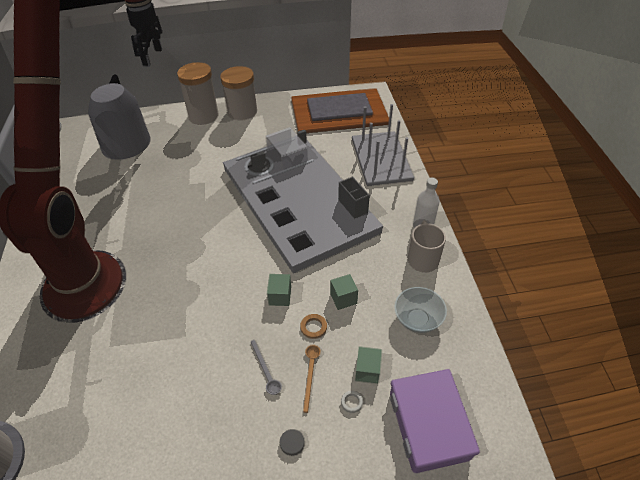

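Scene: three pots at about (268,217), (272,274), (190,306); steel spoon (165,237)-(214,212); bamboo (147,264)-(205,261); steriliser pockets at (333,224), (365,203), (396,181); dial (440,158), guard fin (487,187), cup (400,260). Side view agrees.

```bash
cat > m.py <<'E'
from h import *
np.set_printoptions(precision=4,suppress=True)
S=load('scene');D=load('side')
a=S['pixels'][195:325,140:290]; b=S['pixels'][125:280,295:515]
c=D['pixels'][265:425,240:390]; d=D['pixels'][125:275,220:385]
f=lambda i:cv2.resize(i,(400,300),interpolation=cv2.INTER_CUBIC)
cv2.imwrite('pics/comp.png',np.vstack([np.hstack([f(a),f(b)]),np.hstack([f(c),f(d)])]))
def blobs(im,lo,hi,amin=60):
    m=cv2.inRange(cv2.cvtColor(im,cv2.COLOR_BGR2HSV),lo,hi)
    n,l,s,ct=cv2.connectedComponentsWithStats(m)
    return [(ct[i],s[i],np.argwhere(l==i)[:,::-1]) for i in range(1,n) if s[i][4]>amin]
for n,c in(('scene',S),('side',D)):
    im=c['pixels']
    for k,lo,hi in(('green',(50,40,30),(85,160,200)),('orange',(5,100,60),(20,255,255)),('dark',(0,0,0),(180,255,32))):
        for ct,s,p in blobs(im,lo,hi):
            if (n=='scene' and 130<ct[0]<520 and 120<ct[1]<330) or (n=='side' and 210<ct[0]<400 and 120<ct[1]<460):
                print(n,k,ct,s,plane(c,[ct],0.022 if k=='dark' else 0.01 if k=='orange' else .03)[0])
E
python3 m.py
```

```text
scene green [267.7041 217.8813] [255 203  26  30 615] [ 0.4851 -0.1083  0.03  ]
scene green [272.4267 274.4688] [257 257  31  36 689] [ 0.627  -0.1389  0.03  ]
scene green [190.4192 306.9958] [176 292  30  30 718] [ 0.6457 -0.325   0.03  ]
scene orange [235.2812 257.5156] [223 246  26  24 320] [ 0.5494 -0.2039  0.01  ]
scene orange [184.9262 262.2923] [148 255  65  13 366] [ 0.525  -0.3141  0.01  ]
scene dark [394.4457 182.4612] [383 173  24  20 258] [0.4809 0.2044 0.022 ]
scene dark [364.25 203.75] [352 193  25  22 288] [0.5147 0.1149 0.022 ]
scene dark [332.8677 225.9806] [320 215  27  23 310] [0.5485 0.0262 0.022 ]
side green [278.8124 284.0665] [267 274  24  22 421] [ 0.4829 -0.0962  0.03  ]
side green [343.5529 285.5529] [331 274  27  24 378] [ 0.6293 -0.1243  0.03  ]
side green [368.4539 360.1563] [357 347  24  27 531] [ 0.6454 -0.3179  0.03  ]
side orange [313.2744 325.5152] [301 314  26  24 328] [ 0.5466 -0.2059  0.01  ]
side orange [309.9776 372.1667] [304 345  16  68 402] [ 0.5235 -0.3155  0.01  ]
side dark [268.3538 196.3385] [259 190  19  13  65] [0.484 0.204 0.022]
```

View pics/comp.png

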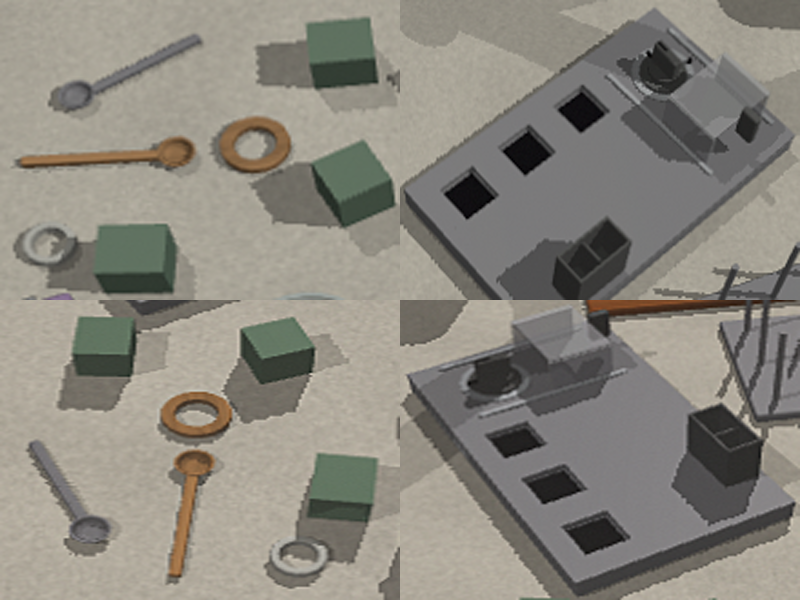

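Composite: all three pots are visible as solid green boxes, with no opening facing either camera; both spoons, the dial, guard and pockets are clear. I'll move the arm over the pots for close wrist views.

```bash
cat > plan.py <<'E'
from h import *
import json,sys
def cur():
    o=robot.get_obs(); return np.array(o['eef_pos']),R.from_euler('xyz',o['tool_rot'],degrees=True)
def go(pts,start=None,grip=None,step=.9):
    """pts: list of (pos, Rotation or rpy). prints rounded rows"""
    p,r=start or cur(); out=[]
    for tp,tr in pts:
        tp=np.array(tp,float); tr=tr if isinstance(tr,R) else R.from_euler('xyz',tr,degrees=True)
        w=(r.inv()*tr).as_rotvec(); d=tp-p
        n=max(1,int(np.ceil(max(np.abs(r.inv().apply(d)).max()/.025/step,np.linalg.norm(d)/.025/1.3,np.linalg.norm(w)/.16))))
        p0,r0=p,r
        for i in range(1,n+1):
            a=r0*R.from_rotvec(w*i/n); q=p0+d*i/n
            t=np.round(r.inv().apply(q-p)/.025,2); v=np.round((r.inv()*a).as_rotvec(),3)
            row={k:float(x) for k,x in zip(('tx','ty','tz','ax','ay','az'),[*t,*v]) if abs(x)>1e-9}
            if grip is not None: row['gripper']=grip
            out.append(row); p=p+r.apply(t*.025); r=r*R.from_rotvec(v)
    for i in range(0,len(out),8): print(json.dumps(out[i:i+8]).replace(' ','').replace('"',''))
    return p,r
E
python3 - <<'E'
from plan import *
go([((.45,.35,.40),(180,0,128)),((.52,-.2,.40),(180,0,90))])
E
```

```text
[{tx:-0.87,ty:-0.49,tz:-0.45,az:0.04},{tx:-0.89,ty:-0.45,tz:-0.45,az:0.041},{tx:-0.9,ty:-0.41,tz:-0.45,az:0.04},{tx:-0.93,ty:-0.38,tz:-0.46,ax:-0.001,az:0.041},{tx:-0.93,ty:-0.34,tz:-0.45,az:0.04},{tx:-0.95,ty:-0.3,tz:-0.45,az:0.041},{tx:-0.96,ty:-0.26,tz:-0.45,az:0.04},{tx:-0.97,ty:-0.22,tz:-0.45,az:0.041}]
[{tx:-0.98,ty:-0.18,tz:-0.46,az:0.04},{tx:-0.99,ty:-0.15,tz:-0.45,ay:0.001,az:0.041},{tx:-0.99,ty:-0.1,tz:-0.45,ax:-0.001,az:0.04},{tx:-0.99,ty:-0.06,tz:-0.45,az:0.04},{tx:-1.0,ty:-0.03,tz:-0.46,az:0.041},{tx:-0.99,ty:0.02,tz:-0.45,az:0.04},{tx:-0.99,ty:0.06,tz:-0.45,az:0.041},{tx:-0.87,ty:-0.52,az:0.03}]
[{tx:-0.88,ty:-0.48,az:0.03},{tx:-0.89,ty:-0.47,az:0.03},{tx:-0.91,ty:-0.43,az:0.031},{tx:-0.93,ty:-0.41,az:0.03},{tx:-0.93,ty:-0.38,az:0.03},{tx:-0.95,ty:-0.35,az:0.03},{tx:-0.95,ty:-0.32,az:0.03},{tx:-0.97,ty:-0.3,az:0.03}]
[{tx:-0.97,ty:-0.26,az:0.03},{tx:-0.98,ty:-0.24,az:0.031},{tx:-0.99,ty:-0.2,az:0.03},{tx:-0.99,ty:-0.18,az:0.03},{tx:-1.0,ty:-0.14,az:0.03},{tx:-1.0,ty:-0.12,az:0.03},{tx:-1.0,ty:-0.08,az:0.03},{tx:-1.01,ty:-0.06,az:0.03}]
[{tx:-1.01,ty:-0.02,az:0.031},{tx:-1.01,ty:0.01,az:0.03},{tx:-1.0,ty:0.03,az:0.03},{tx:-1.01,ty:0.07,az:0.03},{tx:-1.0,ty:0.1,az:0.03}]
```

Request:
drive_tool(
  deltas=[
    {"tx": -0.87, "ty": -0.49, "tz": -0.45, "az": 0.04, "gripper": 1},
    {"tx": -0.89, "ty": -0.45, "tz": -0.45, "az": 0.04},
    {"tx": -0.9, "ty": -0.41, "tz": -0.45, "az": 0.04},
    {"tx": -0.93, "ty": -0.38, "tz": -0.45, "az": 0.04},
    {"tx": -0.93, "ty": -0.34, "tz": -0.45, "az": 0.04},
    {"tx": -0.95, "ty": -0.3, "tz": -0.45, "az": 0.04},
    {"tx": -0.96, "ty": -0.26, "tz": -0.45, "az": 0.04},
    {"tx": -0.97, "ty": -0.22, "tz": -0.45, "az": 0.04},
  ],
)

```text
schema error: expected keys ax, ay, az, tx, ty, tz, gripper
```

Request:
drive_tool(
  deltas=[
    {"tx": -0.98, "ty": -0.18, "tz": -0.45, "az": 0.04},
    {"tx": -0.99, "ty": -0.15, "tz": -0.45, "az": 0.04},
    {"tx": -0.99, "ty": -0.1, "tz": -0.45, "az": 0.04},
    {"tx": -0.99, "ty": -0.06, "tz": -0.45, "az": 0.04},
    {"tx": -0.99, "ty": -0.03, "tz": -0.45, "az": 0.04},
    {"tx": -0.99, "ty": 0.02, "tz": -0.45, "az": 0.04},
    {"tx": -0.99, "ty": 0.06, "tz": -0.45, "az": 0.04},
    {"tx": -0.87, "ty": -0.52, "az": 0.03},
  ],
)

```text
schema error: expected keys ax, ay, az, tx, ty, tz, gripper
```

Request:
drive_tool(
  deltas=[
    {"tx": -0.88, "ty": -0.48, "az": 0.03},
    {"tx": -0.89, "ty": -0.47, "az": 0.03},
    {"tx": -0.91, "ty": -0.43, "az": 0.03},
    {"tx": -0.93, "ty": -0.41, "az": 0.03},
    {"tx": -0.93, "ty": -0.38, "az": 0.03},
    {"tx": -0.95, "ty": -0.35, "az": 0.03},
    {"tx": -0.95, "ty": -0.32, "az": 0.03},
    {"tx": -0.97, "ty": -0.3, "az": 0.03},
  ],
)

```text
schema error: expected keys ax, ay, az, tx, ty, tz, gripper
```

Request:
drive_tool(
  deltas=[
    {"tx": -0.97, "ty": -0.26, "az": 0.03},
    {"tx": -0.98, "ty": -0.24, "az": 0.03},
    {"tx": -0.99, "ty": -0.2, "az": 0.03},
    {"tx": -0.99, "ty": -0.18, "az": 0.03},
    {"tx": -1.0, "ty": -0.14, "az": 0.03},
    {"tx": -1.0, "ty": -0.12, "az": 0.03},
    {"tx": -1.0, "ty": -0.08, "az": 0.03},
    {"tx": -1.0, "ty": -0.06, "az": 0.03},
  ],
)

```text
schema error: expected keys ax, ay, az, tx, ty, tz, gripper
```

Request:
drive_tool(
  deltas=[
    {"tx": -1.0, "ty": -0.02, "az": 0.03},
    {"tx": -1.0, "ty": 0.01, "az": 0.03},
    {"tx": -1.0, "ty": 0.03, "az": 0.03},
    {"tx": -1.0, "ty": 0.07, "az": 0.03},
    {"tx": -1.0, "ty": 0.1, "az": 0.03},
    {},
  ],
)

```text
schema error: expected keys ax, ay, az, tx, ty, tz, gripper
```

```bash
python3 - <<'E'
from h import *
np.set_printoptions(precision=4,suppress=True)
c=shot('wrist','w1.png'); o,d=ray(c,[[320,240]]); ob=robot.get_obs(); print(o,d,ob['eef_pos'],ob['tool_rot'],ob['q'],ob['time'])
E
```

```text
[0.1243 0.6417 0.3733] [[ 0.2889 -0.0906 -0.9533]] [0.1924 0.6203 0.2304] [-179.8889   -0.0005  162.7675] [-74.2835  35.2767  -0.7217  81.6171   0.4617  63.2202  -2.314 ] 0.15
```

View pics/w1.png

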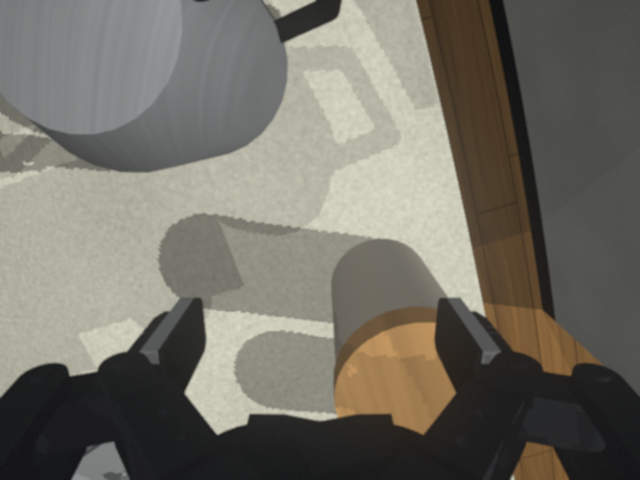

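Every row needs all seven keys, so nothing moved. The picture only shows the kettle and jar at the start pose. Sending again in full.

Request:
drive_tool(
  deltas=[
    {"tx": -0.87, "ty": -0.49, "tz": -0.45, "ax": 0, "ay": 0, "az": 0.04, "gripper": 1},
    {"tx": -0.89, "ty": -0.45, "tz": -0.45, "ax": 0, "ay": 0, "az": 0.04, "gripper": 1},
    {"tx": -0.9, "ty": -0.41, "tz": -0.45, "ax": 0, "ay": 0, "az": 0.04, "gripper": 1},
    {"tx": -0.93, "ty": -0.38, "tz": -0.45, "ax": 0, "ay": 0, "az": 0.04, "gripper": 1},
    {"tx": -0.93, "ty": -0.34, "tz": -0.45, "ax": 0, "ay": 0, "az": 0.04, "gripper": 1},
    {"tx": -0.95, "ty": -0.3, "tz": -0.45, "ax": 0, "ay": 0, "az": 0.04, "gripper": 1},
    {"tx": -0.96, "ty": -0.26, "tz": -0.45, "ax": 0, "ay": 0, "az": 0.04, "gripper": 1},
    {"tx": -0.97, "ty": -0.22, "tz": -0.45, "ax": 0, "ay": 0, "az": 0.04, "gripper": 1},
  ],
)

```text
time: 1.15
eef_pos: [0.3312, 0.4756, 0.322]
tool_rot: [-180.0, -0.0, 144.3]
ft_force: [0.3, -0.5, -1.0]
gripper_width: 0.0855
grasp_force: 0.0
```

Request:
drive_tool(
  deltas=[
    {"tx": -0.98, "ty": -0.18, "tz": -0.45, "ax": 0, "ay": 0, "az": 0.04, "gripper": 1},
    {"tx": -0.99, "ty": -0.15, "tz": -0.45, "ax": 0, "ay": 0, "az": 0.04, "gripper": 1},
    {"tx": -0.99, "ty": -0.1, "tz": -0.45, "ax": 0, "ay": 0, "az": 0.04, "gripper": 1},
    {"tx": -0.99, "ty": -0.06, "tz": -0.45, "ax": 0, "ay": 0, "az": 0.04, "gripper": 1},
    {"tx": -1.0, "ty": -0.03, "tz": -0.45, "ax": 0, "ay": 0, "az": 0.04, "gripper": 1},
    {"tx": -0.99, "ty": 0.02, "tz": -0.45, "ax": 0, "ay": 0, "az": 0.04, "gripper": 1},
    {"tx": -0.99, "ty": 0.06, "tz": -0.45, "ax": 0, "ay": 0, "az": 0.04, "gripper": 1},
    {"tx": -0.87, "ty": -0.5, "tz": 0, "ax": 0, "ay": 0, "az": 0.03, "gripper": 1},
  ],
)

```text
time: 2.15
eef_pos: [0.4562, 0.3254, 0.4006]
tool_rot: [179.9, 0.0, 126.5]
ft_force: [-0.5, 0.4, -0.4]
gripper_width: 0.0854
grasp_force: 0.0
```

Request:
drive_tool(
  deltas=[
    {"tx": -0.88, "ty": -0.48, "tz": 0, "ax": 0, "ay": 0, "az": 0.03, "gripper": 1},
    {"tx": -0.9, "ty": -0.47, "tz": 0, "ax": 0, "ay": 0, "az": 0.03, "gripper": 1},
    {"tx": -0.91, "ty": -0.43, "tz": 0, "ax": 0, "ay": 0, "az": 0.03, "gripper": 1},
    {"tx": -0.93, "ty": -0.4, "tz": 0, "ax": 0, "ay": 0, "az": 0.03, "gripper": 1},
    {"tx": -0.93, "ty": -0.38, "tz": 0, "ax": 0, "ay": 0, "az": 0.03, "gripper": 1},
    {"tx": -0.95, "ty": -0.35, "tz": 0, "ax": 0, "ay": 0, "az": 0.03, "gripper": 1},
    {"tx": -0.95, "ty": -0.32, "tz": 0, "ax": 0, "ay": 0, "az": 0.03, "gripper": 1},
    {"tx": -0.97, "ty": -0.3, "tz": 0, "ax": 0, "ay": 0, "az": 0.03, "gripper": 1},
  ],
)

```text
time: 3.15
eef_pos: [0.4822, 0.125, 0.4]
tool_rot: [180.0, 0.0, 112.8]
ft_force: [-0.3, 0.4, -1.0]
gripper_width: 0.0856
grasp_force: 0.0
```

Request:
drive_tool(
  deltas=[
    {"tx": -0.97, "ty": -0.26, "tz": 0, "ax": 0, "ay": 0, "az": 0.03, "gripper": 1},
    {"tx": -0.98, "ty": -0.24, "tz": 0, "ax": 0, "ay": 0, "az": 0.03, "gripper": 1},
    {"tx": -1.0, "ty": -0.2, "tz": 0, "ax": 0, "ay": 0, "az": 0.03, "gripper": 1},
    {"tx": -1.0, "ty": -0.18, "tz": 0, "ax": 0, "ay": 0, "az": 0.03, "gripper": 1},
    {"tx": -1.0, "ty": -0.14, "tz": 0, "ax": 0, "ay": 0, "az": 0.03, "gripper": 1},
    {"tx": -1.0, "ty": -0.12, "tz": 0, "ax": 0, "ay": 0, "az": 0.03, "gripper": 1},
    {"tx": -1.0, "ty": -0.08, "tz": 0, "ax": 0, "ay": 0, "az": 0.03, "gripper": 1},
    {"tx": -1.0, "ty": -0.06, "tz": 0, "ax": 0, "ay": 0, "az": 0.03, "gripper": 1},
  ],
)

```text
time: 4.15
eef_pos: [0.5093, -0.0749, 0.4]
tool_rot: [-180.0, 0.0, 99.1]
ft_force: [0.6, 0.5, 0.1]
gripper_width: 0.0852
grasp_force: 0.0
```

Request:
drive_tool(
  deltas=[
    {"tx": -1.0, "ty": -0.02, "tz": 0, "ax": 0, "ay": 0, "az": 0.03, "gripper": 1},
    {"tx": -1.0, "ty": 0, "tz": 0, "ax": 0, "ay": 0, "az": 0.03, "gripper": 1},
    {"tx": -1.0, "ty": 0.03, "tz": 0, "ax": 0, "ay": 0, "az": 0.03, "gripper": 1},
    {"tx": -1.0, "ty": 0.07, "tz": 0, "ax": 0, "ay": 0, "az": 0.03, "gripper": 1},
    {"tx": -1.0, "ty": 0.1, "tz": 0, "ax": 0, "ay": 0, "az": 0.03, "gripper": 1},
    {"tx": 0, "ty": 0, "tz": 0, "ax": 0, "ay": 0, "az": 0, "gripper": 1},
  ],
)

```text
time: 4.9
eef_pos: [0.5254, -0.2001, 0.3998]
tool_rot: [-179.9, 0.1, 90.3]
ft_force: [0.4, -0.1, -0.5]
gripper_width: 0.0854
grasp_force: 0.0
```

```bash
python3 - <<'E'
from h import *
np.set_printoptions(precision=4,suppress=True)
c=shot('wrist','w2.png'); o,d=ray(c,[[320,240]]); ob=robot.get_obs(); print(o,d,ob['eef_pos'],ob['tool_rot'],np.array(ob['q']),ob['time'])
E
```

```text
[ 0.5256 -0.1283  0.5428] [[ 0.0024 -0.3024 -0.9534]] [ 0.5259 -0.1982  0.3998] [-179.9651   -0.0116   90.4646] [ -1.4263  22.6216  31.3967  79.8271 -11.7049  80.8214  30.3341] 4.95
```

View pics/w2.png

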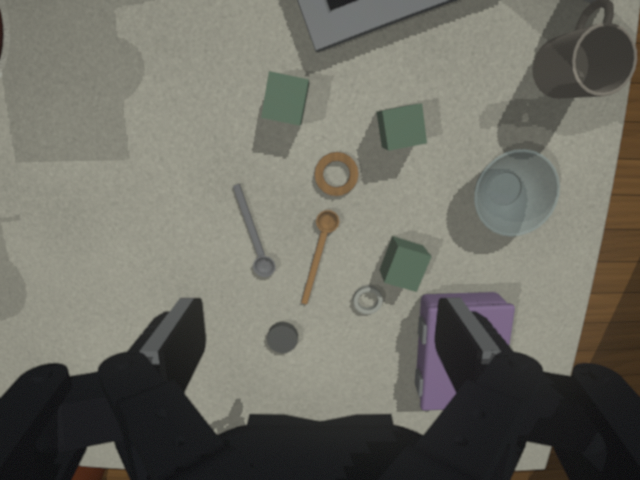

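Wrist view: steel spoon (238,187)-(263,267), bamboo (304,302)-(327,222), pots at (286,98), (402,126), (406,263), teether (336,174), bottle ring (367,299), dummy case (282,338).

```bash
cat > m2.py <<'E'
from h import *
np.set_printoptions(precision=4,suppress=True)
W=load('wrist');S=load('scene');D=load('side')
f=lambda i:cv2.resize(i,(260,260),interpolation=cv2.INTER_CUBIC)
def crop(c,P,h):
    u,v=proj(c,[P])[0].astype(int); return f(cv2.convertScaleAbs(c['pixels'][max(0,v-h):v+h,max(0,u-h):u+h],alpha=1.8))
pots=[(.484,-.103,.03),(.628,-.131,.03),(.6455,-.321,.03)]
cv2.imwrite('pics/pots.png',np.vstack([np.hstack([crop(c,P,h) for P in pots]) for c,h in((W,40),(S,26))]))
for P in pots:
    for n,c,h in (('wrist',W,45),('scene',S,30),('side',D,26)):
        u,v=proj(c,[P])[0].astype(int); im=c['pixels'][max(0,v-h):v+h,u-h:u+h]; v0=max(0,v-h);u0=u-h
        hsv=cv2.cvtColor(im,cv2.COLOR_BGR2HSV); g=cv2.inRange(hsv,(50,40,20),(85,160,220))
        k,l,s,_=cv2.connectedComponentsWithStats(g); g=(l==1+np.argmax(s[1:,4])).astype(np.uint8)
        V=hsv[...,2][g>0].reshape(-1,1); t,_=cv2.threshold(V,0,255,cv2.THRESH_OTSU)
        top=g*(hsv[...,2]>t).astype(np.uint8); top=cv2.morphologyEx(top,cv2.MORPH_OPEN,np.ones((3,3)))
        k,l,s,_=cv2.connectedComponentsWithStats(top); i=1+np.argmax(s[1:,4])
        cs,_=cv2.findContours((l==i).astype(np.uint8),cv2.RETR_EXTERNAL,cv2.CHAIN_APPROX_NONE)
        uv=cs[0].reshape(-1,2)+[u0,v0]
        for z in (.048,.055):
            q=plane(c,uv,z)[:,:2]; r=cv2.minAreaRect((q*1000).astype(np.float32)); print(n,z,'c',np.round(r[0],1),'sz',np.round(r[1],1),'ang %.1f'%r[2],'otsu',t,np.percentile(V,[10,90]))
# spoons in wrist
im=W['pixels'];hsv=cv2.cvtColor(im,cv2.COLOR_BGR2HSV)
o=cv2.inRange(hsv,(5,90,50),(22,255,255)); o[:205]=0;o[320:]=0;o[:,:290]=0;o[:,345:]=0
st=cv2.inRange(hsv,(100,25,20),(140,255,140)); st[:180]=0;st[285:]=0;st[:,:225]=0;st[:,285:]=0
for n,m in(('bamboo',o),('steel',st)):
    p=np.argwhere(m>0)[:,::-1]; q=plane(W,p,.008)[:,:2]; r=cv2.minAreaRect((q*1000).astype(np.float32));print(n,len(p),r)
    ax=np.linalg.svd(q-q.mean(0),full_matrices=False)[2][0]; t=(q-q.mean(0))@ax
    print(q.mean(0),ax,t.min(),t.max(),'ends',q[t.argmin()],q[t.argmax()])
E
python3 m2.py
```

```text
wrist 0.048 c [ 483.3 -107.5] sz [51.6 45.2] ang 78.7 otsu 104.0 [110. 112.]
wrist 0.055 c [ 483.9 -107.7] sz [50.8 44.6] ang 78.7 otsu 104.0 [110. 112.]
scene 0.048 c [ 482.5 -108. ] sz [53.5 45.8] ang 80.2 otsu 84.0 [ 61. 114.]
scene 0.055 c [ 487.  -108.8] sz [53.2 45.6] ang 80.2 otsu 84.0 [ 61. 114.]
side 0.048 c [ 482.4 -107.1] sz [52.8 46.7] ang 80.8 otsu 80.0 [110. 119.]
side 0.055 c [ 482.4 -112.2] sz [52.4 46.4] ang 80.8 otsu 80.0 [110. 119.]
wrist 0.048 c [ 628.6 -139.8] sz [46.4 46.3] ang 11.2 otsu 96.0 [108. 110.]
wrist 0.055 c [ 627.1 -139.7] sz [45.7 45.7] ang 11.2 otsu 96.0 [108. 110.]
scene 0.048 c [ 623.1 -139.2] sz [45.8 46.9] ang 11.5 otsu 90.0 [ 70. 114.]
scene 0.055 c [ 626.8 -139.8] sz [45.5 46.7] ang 11.5 otsu 90.0 [ 70. 114.]
side 0.048 c [ 627.4 -134.6] sz [46.8 46.1] ang 11.1 otsu 93.0 [ 92.7 122. ]
side 0.055 c [ 626.3 -139.4] sz [46.5 45.7] ang 11.1 otsu 93.0 [ 92.7 122. ]
wrist 0.048 c [ 644.4 -324.9] sz [53.6 45.5] ang 73.7 otsu 98.0 [ 93. 108.]
wrist 0.055 c [ 642.8 -322.1] sz [52.8 44.8] ang 73.7 otsu 98.0 [ 93. 108.]
scene 0.048 c [ 636.7 -330.7] sz [
[... 858 characters left out ...]
, line 12, in ray
    p=cv2.undistortPoints(uv,np.array(c['intrinsics'],float),np.array(c['dist'],float)).reshape(-1,2)
      ~~~~~~~~~~~~~~~~~~~^^^^^^^^^^^^^^^^^^^^^^^^^^^^^^^^^^^^^^^^^^^^^^^^^^^^^^^^^^^^^^
cv2.error: OpenCV(4.12.0) /io/opencv/modules/calib3d/src/undistort.dispatch.cpp:347: error: (-215:Assertion failed) CV_IS_MAT(_src) && CV_IS_MAT(_dst) && (_src->rows == 1 || _src->cols == 1) && (_dst->rows == 1 || _dst->cols == 1) && _src->cols + _src->rows - 1 == _dst->rows + _dst->cols - 1 && (CV_MAT_TYPE(_src->type) == CV_32FC2 || CV_MAT_TYPE(_src->type) == CV_64FC2) && (CV_MAT_TYPE(_dst->type) == CV_32FC2 || CV_MAT_TYPE(_dst->type) == CV_64FC2) in function 'cvUndistortPointsInternal'
```

View pics/pots.png

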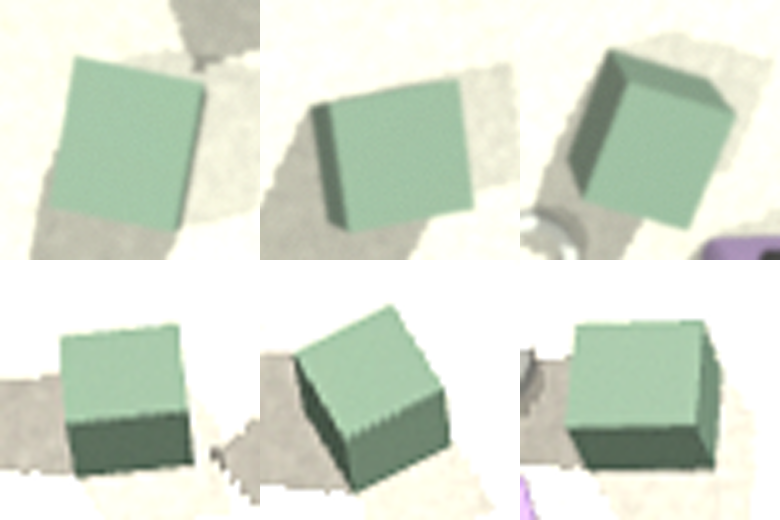

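Row one (wrist) and row two (scene): left pot lies (53x46), axis about 80° from x; middle pot stands on its rim (46x46, fits z=0.055); right pot lies, axis about 73°, its +y face solid. I still need the rim side from the side view.

```bash
python3 - <<'E'
import re
s=open('m2.py').read()
s=s.replace("(100,25,20),(140,255,140)","(0,0,0),(180,255,120)").replace("cv2.imwrite('pics/pots.png',np.vstack([np.hstack([crop(c,P,h) for P in pots]) for c,h in((W,40),(S,26))]))","""
def cr2(P):
    u,v=proj(D,[P])[0].astype(int); i=D['pixels'][v-20:v+20,u-20:u+20].astype(float); return cv2.resize(np.clip((i/130)**.5*255,0,255).astype(np.uint8),(260,260),interpolation=cv2.INTER_NEAREST)
cv2.imwrite('pics/pots2.png',np.hstack([cr2(P) for P in pots]))
hs=cv2.cvtColor(W['pixels'],cv2.COLOR_BGR2HSV);print('steel',[hs[y,x] for x,y in((250,225),(244,205),(256,245),(263,267),(275,240))])
""")
s=re.sub(r"\n        for z in .*","\n        pass",s)
open('m3.py','w').write(s)
E
python3 m3.py
```

```text
File "m3.py", line 25
    q=plane(c,uv,z)[:,:2]; r=cv2.minAreaRect((q*1000).astype(np.float32)); print(n,z,'c',np.round(r[0],1),'sz',np.round(r[1],1),'ang %.1f'%r[2],'otsu',t,np.percentile(V,[10,90]))
IndentationError: unexpected indent
```

```bash
sed -i '25d' m3.py; python3 m3.py
```

```text
steel [array([ 75,   5, 111], dtype=uint8), array([ 90,   2, 109], dtype=uint8), array([ 60,   2, 109], dtype=uint8), array([ 60,   2, 110], dtype=uint8), array([ 28,  24, 150], dtype=uint8)]
bamboo 784 ((516.955078125, -324.2182922363281), (145.1345977783203, 29.792470932006836), 69.83853149414062)
[ 0.5269 -0.3067] [-0.2583 -0.9661] -0.05291368361442913 0.09287984014021453 ends [ 0.5406 -0.2556] [ 0.5036 -0.3966]
steel 1143 ((429.5890808105469, -288.09564208984375), (35.19642639160156, 143.42515563964844), 15.855673789978027)
[ 0.4328 -0.2954] [ 0.2622 -0.965 ] -0.07959819591756229 0.06390103519708015 ends [ 0.4131 -0.2182] [ 0.4452 -0.3582]
```

View pics/pots2.png

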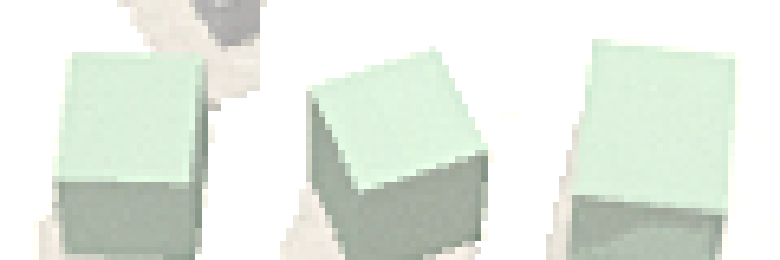

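Side view: the left pot's -y face is solid, so its rim faces +y; the right pot's -y face is open, so its rim faces -y. Next, a look at the steriliser from above.

Request:
drive_tool(
  deltas=[
    {"tx": 1, "ty": 0.06, "tz": 0.14, "ax": 0, "ay": 0, "az": 0, "gripper": 1},
    {"tx": 1, "ty": 0.06, "tz": 0.14, "ax": 0, "ay": 0, "az": 0, "gripper": 1},
    {"tx": 1, "ty": 0.06, "tz": 0.14, "ax": 0, "ay": 0, "az": 0, "gripper": 1},
    {"tx": 1, "ty": 0.06, "tz": 0.14, "ax": 0, "ay": 0, "az": 0, "gripper": 1},
    {"tx": 1, "ty": 0.06, "tz": 0.14, "ax": 0, "ay": 0, "az": 0, "gripper": 1},
    {"tx": 1, "ty": 0.06, "tz": 0.14, "ax": 0, "ay": 0, "az": 0, "gripper": 1},
    {"tx": 1, "ty": 0.06, "tz": 0.14, "ax": 0, "ay": 0, "az": 0, "gripper": 1},
    {"tx": 1, "ty": 0.06, "tz": 0.14, "ax": 0, "ay": 0, "az": 0, "gripper": 1},
  ],
)

```text
time: 5.95
eef_pos: [0.5358, 0.0052, 0.3721]
tool_rot: [-180.0, -0.1, 90.7]
ft_force: [0.4, -0.3, 0.7]
gripper_width: 0.0852
grasp_force: 0.0
```

Request:
drive_tool(
  deltas=[
    {"tx": 1, "ty": 0.06, "tz": 0.14, "ax": 0, "ay": 0, "az": 0, "gripper": 1},
    {"tx": 1, "ty": 0.06, "tz": 0.14, "ax": 0, "ay": 0, "az": 0, "gripper": 1},
    {"tx": 1, "ty": 0.06, "tz": 0.14, "ax": 0, "ay": 0, "az": 0, "gripper": 1},
    {"tx": 1, "ty": 0.06, "tz": 0.14, "ax": 0, "ay": 0, "az": 0, "gripper": 1},
    {"tx": 1, "ty": 0.06, "tz": 0.14, "ax": 0, "ay": 0, "az": 0, "gripper": 1},
    {"tx": 1, "ty": 0.06, "tz": 0.14, "ax": 0, "ay": 0, "az": 0, "gripper": 1},
    {"tx": 1, "ty": 0.06, "tz": 0.14, "ax": 0, "ay": 0, "az": 0, "gripper": 1},
    {"tx": 0.8, "ty": 0.06, "tz": 0.14, "ax": 0, "ay": 0, "az": 0, "gripper": 1},
  ],
)

```text
time: 6.95
eef_pos: [0.5454, 0.2005, 0.3439]
tool_rot: [-180.0, -0.1, 90.8]
ft_force: [0.3, 0.5, 0.1]
gripper_width: 0.0852
grasp_force: 0.0
```

Request:
drive_tool(
  deltas=[
    {"tx": 0, "ty": 0, "tz": 0, "ax": 0, "ay": 0, "az": 0, "gripper": 1},
    {"tx": 0, "ty": 0, "tz": 0, "ax": 0, "ay": 0, "az": 0, "gripper": 1},
  ],
)

```text
time: 7.2
eef_pos: [0.5463, 0.1967, 0.3443]
tool_rot: [180.0, 0.1, 90.5]
ft_force: [0.9, 0.2, -0.3]
gripper_width: 0.0855
grasp_force: 0.0
```

```bash
python3 - <<'E'
from h import *
np.set_printoptions(precision=4,suppress=True)
c=shot('wrist','w3.png'); np.savez('/tmp/wst.npz',**load('wrist')); cv2.imwrite('pics/w3b.png',cv2.resize(cv2.convertScaleAbs(c['pixels'],alpha=1.7),(800,600)))
ob=robot.get_obs(); print(ob['eef_pos'],ob['tool_rot'],np.array(ob['q']),ob['time'])
E
```

```text
[0.5465 0.1963 0.3444] [179.9684   0.0502  90.4532] [-37.7962  25.3587  25.3901  83.3563 -10.9698  73.7321 -11.0244] 7.25
```

View pics/w3b.png

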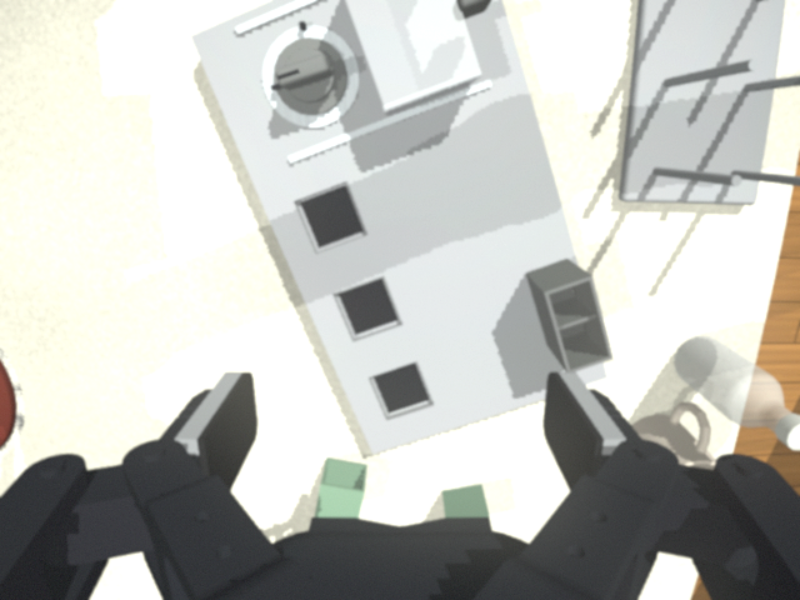

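Steriliser from above (800-px scale): pockets at about (332,217), (368,307), (401,389); dial (311,75) with its bar pointing to the front; mark tab on the ring at (303,26); cup rim (573,310); guard fin (473,5).

```bash
cat > m4.py <<'E'
from h import *
np.set_printoptions(precision=4,suppress=True)
W=dict(np.load('/tmp/wst.npz'));S=load('scene')
g=cv2.cvtColor(W['pixels'],cv2.COLOR_BGR2GRAY)
C=[]
for u,v in((401,389),(368,307),(332,217)):
    u=int(u*.8);v=int(v*.8); m=(g[v-28:v+28,u-28:u+28]<60).astype(np.uint8)
    k,l,s,_=cv2.connectedComponentsWithStats(m); i=1+np.argmax(s[1:,4]); cs,_=cv2.findContours((l==i).astype(np.uint8),0,1)
    uv=cs[0].reshape(-1,2)+[u-28,v-28]
    r=cv2.minAreaRect((plane(W,uv,.022)[:,:2]*1000).astype(np.float32)); print('dark',r)
    C.append(r[0])
    # opening: profile along steriliser axes through centre at z=.03
    c0=np.array(r[0])/1000
    for ax in ((.935,.354),(-.354,.935)):
        t=np.arange(-.045,.0451,.0015); P=np.c_[c0+np.outer(t,ax),np.full(len(t),.03)]; q=proj(W,P)
        print([int(cv2.getRectSubPix(g,(1,1),tuple(map(float,x)))[0,0]) for x in q])
# manual deck-level corners read in the 800px picture (scaled .8)
for n,z,pts in(('deckcorner',.03,[(366,455),(195,37)]),('p2',.03,[(295,200),(348,184),(367,236),(315,250)]),('p1',.03,[(334,292),(383,277),(402,323),(354,339)]),('p0',.03,[(370,377),(416,362),(433,404),(388,418)]),('cuprim',.095,[(545,293),(590,276),(610,358),(568,370)]),('dial',.06,[(311,75)]),('mark',.04,[(303,26)])):
    P=plane(W,np.array(pts)*.8,z)[:,:2]; print(n,P.mean(0),P.tolist() if n!='x' else '')
E
python3 m4.py
```

```text
dark ((550.622802734375, 25.1634464263916), (43.3098258972168, 42.591461181640625), 20.55071258544922)
[137, 137, 137, 137, 137, 137, 136, 137, 138, 138, 137, 134, 123, 116, 115, 106, 80, 55, 49, 49, 49, 48, 49, 48, 48, 48, 48, 47, 47, 47, 47, 48, 47, 48, 47, 47, 47, 47, 48, 48, 48, 48, 48, 47, 48, 60, 83, 109, 128, 136, 138, 138, 137, 137, 137, 137, 137, 136, 137, 137, 137]
[137, 137, 137, 137, 137, 137, 137, 137, 137, 137, 137, 135, 126, 112, 106, 113, 122, 114, 86, 59, 49, 48, 49, 48, 49, 47, 48, 48, 47, 48, 47, 47, 48, 45, 47, 48, 47, 47, 48, 47, 48, 47, 46, 46, 47, 47, 51, 74, 109, 130, 137, 137, 137, 137, 138, 137, 137, 138, 137, 137, 137]
dark ((516.8207397460938, 114.58448791503906), (43.68956756591797, 43.281681060791016), 20.64522933959961)
[138, 138, 138, 138, 138, 138, 138, 138, 138, 138, 138, 134, 123, 113, 114, 106, 77, 52, 47, 46, 46, 45, 46, 46, 46, 46, 45, 45, 45, 45, 46, 44, 44, 45, 44, 46, 45, 44, 45, 45, 44, 44, 44, 43, 45, 55, 81, 108, 128, 137, 137, 137, 137, 137, 137, 137, 138, 138, 137, 138, 137]
[137, 138, 137, 137, 138, 137, 136, 136, 137, 137, 137, 133, 122
[... 1181 characters left out ...]
0.1152] [[0.48450692646157734, 0.1313012590940741], [0.5318713026328054, 0.14667043965131574], [0.5505143387811688, 0.1000258445061834], [0.5029717509887189, 0.08268576709599032]]
p0 [0.551  0.0259] [[0.5184915962098058, 0.04114502834039091], [0.5650628377153691, 0.05825030269179429], [0.5836411299471853, 0.010621099228554975], [0.5369015584559271, -0.006288011628279633]]
cuprim [0.7009 0.1228] [[0.6689499362077054, 0.15138535205209208], [0.7055869295930512, 0.16641780010241278], [0.7326863516513562, 0.0923408634136364], [0.6962966206835992, 0.08089188579273832]]
dial [0.4743 0.3238] [[0.47432076577247617, 0.32383013177480446]]
mark [0.4653 0.3655] [[0.4653177376810712, 0.36549697491438915]]
```

```bash
sed -i "s/step=.9/step=.98/; s/.025\/1.3/.025\/1.6/; s/np.linalg.norm(w)\/.16/np.linalg.norm(w)\/.18/" plan.py; cat >> plan.py <<'E'
def tilt(yaw,th): return R.from_euler('z',yaw,degrees=True)*R.from_euler('x',180,degrees=True)*R.from_euler('y',th,degrees=True)
def tcp(G,r,off=.016): return np.array(G)+off*r.apply([0,0,1])
E
python3 - <<'E'
from plan import *
r=tilt(79.7,45); print(r.apply(np.eye(3)))
G=tcp((.4814,-.1149,.026),r); pre=G-.08*r.apply([0,0,1]); print(G,pre)
s=go([(pre,r)]); print('--'); go([(G,r)],start=s)
E
```

```text
[[ 1.26432259e-01  6.95711782e-01  7.07106781e-01]
 [ 9.83885038e-01 -1.78802215e-01  1.66533454e-16]
 [ 1.26432259e-01  6.95711782e-01 -7.07106781e-01]]
[ 0.48342292 -0.10376861  0.01468629] [ 0.47330834 -0.15942555  0.07125483]
[{tx:-0.95,ty:-0.2,tz:0.73,ax:-0.005,ay:0.052,az:0.012},{tx:-0.98,ty:-0.2,tz:0.68,ax:-0.005,ay:0.053,az:0.012},{tx:-1.02,ty:-0.18,tz:0.62,ax:-0.005,ay:0.052,az:0.012},{tx:-1.06,ty:-0.18,tz:0.57,ax:-0.004,ay:0.052,az:0.012},{tx:-1.09,ty:-0.17,tz:0.51,ax:-0.005,ay:0.052,az:0.011},{tx:-1.11,ty:-0.15,tz:0.46,ax:-0.005,ay:0.053,az:0.012},{tx:-1.13,ty:-0.15,tz:0.39,ax:-0.005,ay:0.052,az:0.012},{tx:-1.16,ty:-0.13,tz:0.33,ax:-0.005,ay:0.052,az:0.012}]
[{tx:-1.18,ty:-0.12,tz:0.28,ax:-0.005,ay:0.052,az:0.012},{tx:-1.19,ty:-0.11,tz:0.21,ax:-0.005,ay:0.053,az:0.012},{tx:-1.19,ty:-0.09,tz:0.14,ax:-0.005,ay:0.052,az:0.012},{tx:-1.21,ty:-0.08,tz:0.09,ax:-0.004,ay:0.052,az:0.012},{tx:-1.21,ty:-0.07,tz:0.02,ax:-0.005,ay:0.052,az:0.011},{tx:-1.21,ty:-0.05,tz:-0.04,ax:-0.005,ay:0.053,az:0.012},{tx:-1.21,ty:-0.04,tz:-0.11,ax:-0.005,ay:0.052,az:0.012}]
--
[{tz:0.8},{tz:0.8},{tz:0.8},{tz:0.8}]
```

```bash
cat > e.py <<'E'
s=open('plan.py').read()
a=s.index("        p0,r0=p,r"); b=s.index("    for i in range(0,len(out),8)")
s=s[:a]+'''        p0,r0=p,r
        while 1:
            p,r,rows=p0,r0,[]
            for i in range(1,n+1):
                a=r0*R.from_rotvec(w*i/n); q=p0+d*i/n
                t=np.round(r.inv().apply(q-p)/.025,2); v=np.round((r.inv()*a).as_rotvec(),3)
                rows.append([*t,*v]); p=p+r.apply(t*.025); r=r*R.from_rotvec(v)
            if np.abs(np.array(rows)[:,:3]).max()<=1: break
            n+=1
        out+=rows
'''+'''    for i,x in enumerate(out): print(*['%g'%k for k in x],end=' ; ' if i%8<7 else '\\n')
    print(); return p,r
'''+s[s.index("def tilt"):]
open('plan.py','w').write(s)
E
python3 e.py; python3 - <<'E'
from plan import *
r=tilt(79.7,45)
G=tcp((.4814,-.1149,.026),r); pre=G-.08*r.apply([0,0,1])
s=go([((.475,-.165,.16),tilt(79.7,30)),(pre,r)])
E
```

```text
-0.85 -0.18 0.43 -0.003 0.031 0.011 ; -0.86 -0.16 0.41 -0.003 0.031 0.011 ; -0.88 -0.16 0.38 -0.003 0.03 0.01 ; -0.89 -0.15 0.36 -0.002 0.031 0.011 ; -0.9 -0.14 0.32 -0.003 0.031 0.011 ; -0.91 -0.14 0.3 -0.003 0.031 0.011 ; -0.93 -0.12 0.26 -0.003 0.03 0.011 ; -0.93 -0.11 0.24 -0.003 0.031 0.01
-0.94 -0.11 0.21 -0.003 0.031 0.011 ; -0.95 -0.09 0.18 -0.003 0.031 0.011 ; -0.95 -0.09 0.16 -0.002 0.03 0.011 ; -0.96 -0.07 0.12 -0.003 0.031 0.011 ; -0.96 -0.07 0.09 -0.003 0.031 0.01 ; -0.97 -0.05 0.06 -0.003 0.031 0.011 ; -0.97 -0.05 0.03 -0.003 0.03 0.011 ; -0.96 -0.03 0.01 -0.003 0.031 0.011
-0.97 -0.03 -0.03 -0.003 0.031 0.011 ; -0.4 -0.03 0.79 0 0.065 -0 ; -0.45 -0.02 0.77 0 0.066 -0 ; -0.5 -0.03 0.73 0 0.065 -0 ; -0.55 -0.03 0.71 0.001 0.066 -0 ;
```

Request:
drive_tool(
  deltas=[
    {"tx": -0.85, "ty": -0.18, "tz": 0.43, "ax": -0.003, "ay": 0.03, "az": 0.01, "gripper": 1},
    {"tx": -0.86, "ty": -0.16, "tz": 0.41, "ax": -0.003, "ay": 0.03, "az": 0.01, "gripper": 1},
    {"tx": -0.88, "ty": -0.16, "tz": 0.38, "ax": -0.003, "ay": 0.03, "az": 0.01, "gripper": 1},
    {"tx": -0.89, "ty": -0.15, "tz": 0.36, "ax": -0.003, "ay": 0.03, "az": 0.01, "gripper": 1},
    {"tx": -0.9, "ty": -0.14, "tz": 0.32, "ax": -0.003, "ay": 0.03, "az": 0.01, "gripper": 1},
    {"tx": -0.91, "ty": -0.14, "tz": 0.3, "ax": -0.003, "ay": 0.03, "az": 0.01, "gripper": 1},
    {"tx": -0.93, "ty": -0.12, "tz": 0.26, "ax": -0.003, "ay": 0.03, "az": 0.01, "gripper": 1},
    {"tx": -0.93, "ty": -0.11, "tz": 0.24, "ax": -0.003, "ay": 0.03, "az": 0.01, "gripper": 1},
  ],
)

```text
time: 8.25
eef_pos: [0.5134, 0.0253, 0.258]
tool_rot: [179.1, -13.8, 85.9]
ft_force: [-0.3, -0.1, 0.1]
gripper_width: 0.0855
grasp_force: 0.0
```

Request:
drive_tool(
  deltas=[
    {"tx": -0.94, "ty": -0.11, "tz": 0.21, "ax": -0.003, "ay": 0.03, "az": 0.01, "gripper": 1},
    {"tx": -0.95, "ty": -0.09, "tz": 0.18, "ax": -0.003, "ay": 0.03, "az": 0.01, "gripper": 1},
    {"tx": -0.95, "ty": -0.09, "tz": 0.16, "ax": -0.003, "ay": 0.03, "az": 0.01, "gripper": 1},
    {"tx": -0.96, "ty": -0.07, "tz": 0.12, "ax": -0.003, "ay": 0.03, "az": 0.01, "gripper": 1},
    {"tx": -0.96, "ty": -0.07, "tz": 0.09, "ax": -0.003, "ay": 0.03, "az": 0.01, "gripper": 1},
    {"tx": -0.97, "ty": -0.05, "tz": 0.06, "ax": -0.003, "ay": 0.03, "az": 0.01, "gripper": 1},
    {"tx": -0.97, "ty": -0.05, "tz": 0.03, "ax": -0.003, "ay": 0.03, "az": 0.01, "gripper": 1},
    {"tx": -0.96, "ty": -0.03, "tz": 0.01, "ax": -0.003, "ay": 0.03, "az": 0.01, "gripper": 1},
  ],
)

```text
time: 9.25
eef_pos: [0.4815, -0.1457, 0.1722]
tool_rot: [179.4, -27.6, 81.2]
ft_force: [-0.4, 0.2, 0.3]
gripper_width: 0.0852
grasp_force: 0.0
```

Request:
drive_tool(
  deltas=[
    {"tx": -0.97, "ty": -0.03, "tz": -0.03, "ax": -0.003, "ay": 0.03, "az": 0.01, "gripper": 1},
    {"tx": -0.4, "ty": -0.03, "tz": 0.79, "ax": 0, "ay": 0.066, "az": 0, "gripper": 1},
    {"tx": -0.45, "ty": -0.02, "tz": 0.77, "ax": 0, "ay": 0.066, "az": 0, "gripper": 1},
    {"tx": -0.5, "ty": -0.03, "tz": 0.73, "ax": 0, "ay": 0.066, "az": 0, "gripper": 1},
    {"tx": -0.55, "ty": -0.03, "tz": 0.71, "ax": 0, "ay": 0.066, "az": 0, "gripper": 1},
    {"tx": 0, "ty": 0, "tz": 0, "ax": 0, "ay": 0, "az": 0, "gripper": 1},
    {"tx": 0, "ty": 0, "tz": 0, "ax": 0, "ay": 0, "az": 0, "gripper": 1},
  ],
)

```text
time: 10.12
eef_pos: [0.4768, -0.1611, 0.0735]
tool_rot: [179.4, -44.4, 80.9]
ft_force: [-0.0, 0.0, 0.6]
gripper_width: 0.0855
grasp_force: 0.0
```

```bash
python3 - <<'E'
from plan import *
r=tilt(79.7,45)
G=tcp((.4814,-.1149,.026),r)
p,q=cur(); print(p,q.as_euler('xyz',degrees=True),r.as_euler('xyz',degrees=True),robot.get_obs()['q'])
go([(G,r)])
E
```

```text
[ 0.47678952 -0.16105818  0.07354613] [179.38505277 -44.37625952  80.91889175] [180.  -45.   79.7] [ 31.22426059  48.42957765  10.99979356 105.59835749 -50.92419927
  66.09703359  69.43400946]
0 -0.03 0.82 -0.001 0.003 0.004 ; -0 -0.04 0.83 -0.001 0.002 0.004 ; -0.01 -0.03 0.82 -0.001 0.003 0.003 ; -0 -0.04 0.82 -0.001 0.003 0.004 ;
```

Request:
drive_tool(
  deltas=[
    {"tx": 0, "ty": -0.03, "tz": 0.82, "ax": 0, "ay": 0.003, "az": 0.004, "gripper": 1},
    {"tx": 0, "ty": -0.04, "tz": 0.82, "ax": 0, "ay": 0.003, "az": 0.004, "gripper": 1},
    {"tx": 0, "ty": -0.03, "tz": 0.82, "ax": 0, "ay": 0.003, "az": 0.004, "gripper": 1},
    {"tx": 0, "ty": -0.04, "tz": 0.82, "ax": 0, "ay": 0.003, "az": 0.004, "gripper": 1},
    {"tx": 0, "ty": 0, "tz": 0, "ax": 0, "ay": 0, "az": 0, "gripper": 1},
  ],
)

```text
time: 10.75
eef_pos: [0.4821, -0.1005, 0.0133]
tool_rot: [-179.3, -45.3, 79.5]
ft_force: [-0.2, -0.5, -0.3]
gripper_width: 0.0852
grasp_force: 0.0
```

Request:
drive_tool(
  deltas=[
    {"tx": 0, "ty": 0, "tz": 0, "ax": 0, "ay": 0, "az": 0, "gripper": 0},
    {"tx": 0, "ty": 0, "tz": 0, "ax": 0, "ay": 0, "az": 0, "gripper": 0},
    {"tx": 0, "ty": 0, "tz": 0, "ax": 0, "ay": 0, "az": 0, "gripper": 0},
    {"tx": 0, "ty": 0, "tz": 0, "ax": 0, "ay": 0, "az": 0, "gripper": 0},
    {"tx": 0, "ty": 0, "tz": 0, "ax": 0, "ay": 0, "az": 0, "gripper": 0},
    {"tx": 0, "ty": 0, "tz": 0, "ax": 0, "ay": 0, "az": 0, "gripper": 0},
  ],
)

```text
time: 11.5
eef_pos: [0.4833, -0.1036, 0.0147]
tool_rot: [-179.7, -45.1, 79.6]
ft_force: [-0.1, -3.9, 5.1]
gripper_width: 0.0473
grasp_force: 61.8
```

```bash
python3 - <<'E'
from plan import *
p,q=cur(); o=robot.get_obs();print(p,q.as_euler('xyz',degrees=True),o['gripper_width'],o['grasp_force'])
r=tilt(110.7,-45)
T=tcp((.4833,.2036,.057),r); print(T)
s=go([(p+[0,0,.1],q)]);print('--')
s=go([(T+[0,0,.12],r),(T+[0,0,.03],r)],start=s)
E
```

```text
[ 0.48325502 -0.10355562  0.01473736] [-179.68503964  -45.12620399   79.60841944] 0.0473349374362467 61.75255861133337
[0.48729911 0.19301666 0.04568629]
0.94 -0.01 -0.94 0 0 0 ; 0.95 -0 -0.94 0 0 0 ; 0.94 -0.01 -0.94 0 0 0 ; 
--
0.81 -0.16 0.57 -0 -0.128 -0.05 ; 0.88 -0.12 0.47 -0.001 -0.127 -0.05 ; 0.94 -0.07 0.34 0 -0.128 -0.049 ; 0.98 -0.03 0.23 -0 -0.128 -0.05 ; 0.99 0.02 0.1 -0 -0.127 -0.05 ; 1 0.07 -0.03 -0.001 -0.128 -0.05 ; 0.99 0.13 -0.16 0 -0.128 -0.049 ; 0.95 0.16 -0.28 -0 -0.128 -0.05
0.89 0.22 -0.4 -0.001 -0.127 -0.05 ; 0.83 0.26 -0.5 0 -0.128 -0.05 ; 0.74 0.3 -0.61 -0 -0.128 -0.05 ; 0.64 0.33 -0.7 -0 -0.127 -0.049 ; 0.85 0 0.85 -0 -0 -0 ; 0.84 0 0.85 -0 -0 -0 ; 0.85 0 0.85 -0 -0 -0 ;
```

Request:
drive_tool(
  deltas=[
    {"tx": 0.94, "ty": -0.01, "tz": -0.94, "ax": 0, "ay": 0, "az": 0, "gripper": 0},
    {"tx": 0.95, "ty": 0, "tz": -0.94, "ax": 0, "ay": 0, "az": 0, "gripper": 0},
    {"tx": 0.94, "ty": -0.01, "tz": -0.94, "ax": 0, "ay": 0, "az": 0, "gripper": 0},
  ],
)

```text
time: 11.88
eef_pos: [0.4824, -0.1023, 0.1145]
tool_rot: [-179.5, -45.2, 79.5]
ft_force: [0.4, 0.1, -1.8]
gripper_width: 0.0473
grasp_force: 61.5
```

Request:
drive_tool(
  deltas=[
    {"tx": 0.81, "ty": -0.16, "tz": 0.57, "ax": 0, "ay": -0.128, "az": -0.05, "gripper": 0},
    {"tx": 0.88, "ty": -0.12, "tz": 0.47, "ax": 0, "ay": -0.128, "az": -0.05, "gripper": 0},
    {"tx": 0.94, "ty": -0.07, "tz": 0.34, "ax": 0, "ay": -0.128, "az": -0.05, "gripper": 0},
    {"tx": 0.98, "ty": -0.03, "tz": 0.23, "ax": 0, "ay": -0.128, "az": -0.05, "gripper": 0},
    {"tx": 0.99, "ty": 0.02, "tz": 0.1, "ax": 0, "ay": -0.128, "az": -0.05, "gripper": 0},
    {"tx": 1, "ty": 0.07, "tz": -0.03, "ax": 0, "ay": -0.128, "az": -0.05, "gripper": 0},
    {"tx": 0.99, "ty": 0.13, "tz": -0.16, "ax": 0, "ay": -0.128, "az": -0.05, "gripper": 0},
    {"tx": 0.95, "ty": 0.16, "tz": -0.28, "ax": 0, "ay": -0.128, "az": -0.05, "gripper": 0},
  ],
)

```text
time: 12.88
eef_pos: [0.4846, 0.0964, 0.1482]
tool_rot: [174.4, 15.4, 99.7]
ft_force: [0.3, 0.1, -1.7]
gripper_width: 0.047
grasp_force: 61.5
```

Request:
drive_tool(
  deltas=[
    {"tx": 0.89, "ty": 0.22, "tz": -0.4, "ax": 0, "ay": -0.128, "az": -0.05, "gripper": 0},
    {"tx": 0.83, "ty": 0.26, "tz": -0.5, "ax": 0, "ay": -0.128, "az": -0.05, "gripper": 0},
    {"tx": 0.74, "ty": 0.3, "tz": -0.61, "ax": 0, "ay": -0.128, "az": -0.05, "gripper": 0},
    {"tx": 0.64, "ty": 0.33, "tz": -0.7, "ax": 0, "ay": -0.128, "az": -0.05, "gripper": 0},
    {"tx": 0, "ty": 0, "tz": 0, "ax": 0, "ay": 0, "az": 0, "gripper": 0},
    {"tx": 0.85, "ty": 0, "tz": 0.85, "ax": 0, "ay": 0, "az": 0, "gripper": 0},
    {"tx": 0.85, "ty": 0, "tz": 0.85, "ax": 0, "ay": 0, "az": 0, "gripper": 0},
    {"tx": 0, "ty": 0, "tz": 0, "ax": 0, "ay": 0, "az": 0, "gripper": 0},
  ],
)

```text
time: 13.88
eef_pos: [0.4845, 0.1921, 0.1029]
tool_rot: [-179.2, 45.1, 111.3]
ft_force: [-0.1, -0.3, -0.3]
gripper_width: 0.0478
grasp_force: 61.6
```

```bash
python3 - <<'E'
from plan import *
p,q=cur(); o=robot.get_obs();print(p,q.as_euler('xyz',degrees=True),o['gripper_width'],o['grasp_force'],o['q'])
r=tilt(110.7,-45); print(r.as_euler('xyz',degrees=True))
T=tcp((.4833,.2036,.057),r)
s=go([(T+[0,0,.02],r)]);print('--')
s=go([(T+[0,0,-.001],r)],start=s)
S=shot('scene');D=shot('side')
a=S['pixels'][100:280,290:530];b=D['pixels'][100:280,200:440]
cv2.imwrite('pics/place1.png',np.hstack([cv2.resize(cv2.convertScaleAbs(i,alpha=1.6),(400,300)) for i in(a,b)]))
E
```

```text
[0.4844981  0.19210411 0.10293748] [-179.18967781   45.12881884  111.33236105] 0.04782267770274251 61.58243268728256 [-77.28942535  59.0265987   56.01589039 107.10916417  -2.68225811
  43.81933214 -11.00549726]
[180.   45.  110.7]
0.53 0.07 0.53 -0.003 0.001 0.004 ; 0.52 0.06 0.52 -0.003 0.001 0.004 ; 
--
0.6 -0 0.6 -0 0 -0 ;
```

View pics/place1.png

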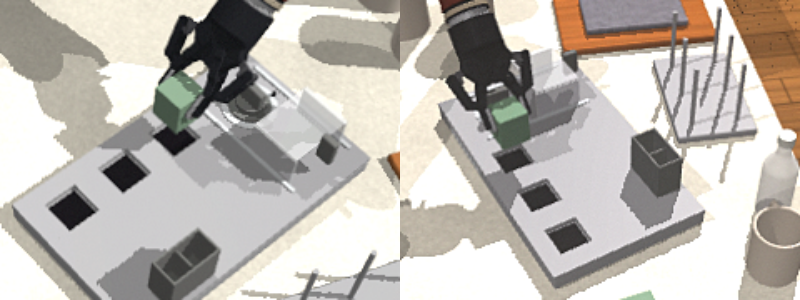

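The pot is upright, rim down, held above pocket 2, with the gripper leaning to +y. Lowering it.

Request:
drive_tool(
  deltas=[
    {"tx": 0.53, "ty": 0.07, "tz": 0.53, "ax": -0.003, "ay": 0, "az": 0.004, "gripper": 0},
    {"tx": 0.52, "ty": 0.06, "tz": 0.52, "ax": -0.003, "ay": 0, "az": 0.004, "gripper": 0},
    {"tx": 0, "ty": 0, "tz": 0, "ax": 0, "ay": 0, "az": 0, "gripper": 0},
  ],
)

```text
time: 14.35
eef_pos: [0.4883, 0.1943, 0.0657]
tool_rot: [179.9, 45.2, 110.7]
ft_force: [0.1, -0.3, -0.2]
gripper_width: 0.0475
grasp_force: 61.6
```

Request:
drive_tool(
  deltas=[
    {"tx": 0.2, "ty": 0, "tz": 0.2, "ax": 0, "ay": 0, "az": 0, "gripper": 0},
    {"tx": 0.2, "ty": 0, "tz": 0.2, "ax": 0, "ay": 0, "az": 0, "gripper": 0},
    {"tx": 0.1, "ty": 0, "tz": 0.1, "ax": 0, "ay": 0, "az": 0, "gripper": 0},
    {"tx": 0, "ty": 0, "tz": 0, "ax": 0, "ay": 0, "az": 0, "gripper": 0},
  ],
)

```text
time: 14.85
eef_pos: [0.4905, 0.1936, 0.0537]
tool_rot: [179.4, 45.3, 110.3]
ft_force: [-4.1, 2.8, 14.9]
gripper_width: 0.0473
grasp_force: 63.0
```

Request:
drive_tool(
  deltas=[
    {"tx": 0.06, "ty": 0, "tz": 0.06, "ax": 0, "ay": 0, "az": 0, "gripper": 0},
    {"tx": 0, "ty": 0, "tz": 0, "ax": 0, "ay": 0, "az": 0, "gripper": 0},
  ],
)

```text
time: 15.1
eef_pos: [0.4906, 0.1935, 0.0536]
tool_rot: [179.3, 45.4, 110.1]
ft_force: [-9.2, 6.2, 24.8]
gripper_width: 0.0473
grasp_force: 64.5
```

Request:
drive_tool(
  deltas=[
    {"tx": -0.3, "ty": 0, "tz": -0.3, "ax": 0, "ay": 0, "az": 0, "gripper": 0},
    {"tx": 0, "ty": 0, "tz": 0, "ax": 0, "ay": 0, "az": 0, "gripper": 0},
    {"tx": 0, "ty": 0, "tz": 0, "ax": 0, "ay": 0, "az": 0, "gripper": 0},
  ],
)

```text
time: 15.48
eef_pos: [0.4889, 0.1945, 0.0577]
tool_rot: [179.7, 45.1, 110.6]
ft_force: [0.2, -0.2, -0.1]
gripper_width: 0.0473
grasp_force: 61.6
```

```bash
cat > pot.py <<'E'
from plan import *
np.set_printoptions(precision=4,suppress=True)
# top (base) face of held pot, from scene and side, at height z
def top(c,P,z,h=26):
    u,v=proj(c,[P])[0].astype(int); im=c['pixels'][v-h:v+h,u-h:u+h]
    hsv=cv2.cvtColor(im,cv2.COLOR_BGR2HSV); g=cv2.inRange(hsv,(50,40,20),(85,160,240))
    k,l,s,_=cv2.connectedComponentsWithStats(g); g=(l==1+np.argmax(s[1:,4])).astype(np.uint8)
    V=hsv[...,2][g>0].reshape(-1,1); t,_=cv2.threshold(V,0,255,cv2.THRESH_OTSU)
    m=cv2.morphologyEx(g*(hsv[...,2]>t).astype(np.uint8),cv2.MORPH_OPEN,np.ones((3,3)))
    k,l,s,_=cv2.connectedComponentsWithStats(m); i=1+np.argmax(s[1:,4]); cs,_=cv2.findContours((l==i).astype(np.uint8),0,1)
    return cv2.minAreaRect((plane(c,cs[0].reshape(-1,2)+[u-h,v-h],z)[:,:2]*1000).astype(np.float32))
if __name__=='__main__':
    p,q=cur(); print(p,q.as_euler('xyz',degrees=True))
    for n in('scene','side'):
        c=shot(n); print(n,top(c,(.4833,.2036,.085),.09))
E
python3 pot.py
```

```text
[0.4889 0.1945 0.0577] [179.682   45.1024 110.5557]
scene ((489.4141845703125, 196.39186096191406), (48.536293029785156, 32.15878677368164), 21.109859466552734)
side ((487.0184631347656, 195.9052734375), (47.455745697021484, 33.43330001831055), 19.631210327148438)
```

Request:
drive_tool(
  deltas=[
    {"tx": 0.02, "ty": -0.08, "tz": -0.02, "ax": 0, "ay": 0, "az": 0, "gripper": 0},
    {"tx": 0.1, "ty": 0, "tz": 0.1, "ax": 0, "ay": 0, "az": 0, "gripper": 0},
    {"tx": 0.1, "ty": 0, "tz": 0.1, "ax": 0, "ay": 0, "az": 0, "gripper": 0},
    {"tx": 0.06, "ty": 0, "tz": 0.06, "ax": 0, "ay": 0, "az": 0, "gripper": 0},
    {"tx": 0, "ty": 0, "tz": 0, "ax": 0, "ay": 0, "az": 0, "gripper": 0},
  ],
)

```text
time: 16.2
eef_pos: [0.4871, 0.1944, 0.049]
tool_rot: [179.6, 45.1, 110.5]
ft_force: [-0.4, -0.0, -1.2]
gripper_width: 0.0478
grasp_force: 61.6
```

Request:
drive_tool(
  deltas=[
    {"tx": 0.09, "ty": 0, "tz": 0.09, "ax": 0, "ay": 0, "az": 0, "gripper": 0},
    {"tx": 0.03, "ty": 0, "tz": 0.03, "ax": 0, "ay": 0, "az": 0, "gripper": 0},
    {"tx": 0, "ty": 0, "tz": 0, "ax": 0, "ay": 0, "az": 0, "gripper": 0},
  ],
)

```text
time: 16.58
eef_pos: [0.4875, 0.1944, 0.0464]
tool_rot: [179.6, 45.2, 110.5]
ft_force: [-1.7, 1.8, 7.6]
gripper_width: 0.0476
grasp_force: 62.3
```

Request:
drive_tool(
  deltas=[
    {"tx": 0.04, "ty": 0, "tz": 0.04, "ax": 0, "ay": 0, "az": 0, "gripper": 0},
    {"tx": 0, "ty": 0, "tz": 0, "ax": 0, "ay": 0, "az": 0, "gripper": 0},
  ],
)

```text
time: 16.82
eef_pos: [0.4875, 0.1944, 0.0464]
tool_rot: [179.6, 45.2, 110.5]
ft_force: [-4.2, 4.0, 14.3]
gripper_width: 0.0473
grasp_force: 63.2
```

Request:
drive_tool(
  deltas=[
    {"tx": 0, "ty": 0, "tz": 0, "ax": 0, "ay": 0, "az": 0, "gripper": 1},
    {"tx": 0, "ty": 0, "tz": 0, "ax": 0, "ay": 0, "az": 0, "gripper": 1},
    {"tx": 0, "ty": 0, "tz": 0, "ax": 0, "ay": 0, "az": 0, "gripper": 1},
    {"tx": 0, "ty": 0, "tz": 0, "ax": 0, "ay": 0, "az": 0, "gripper": 1},
    {"tx": 0, "ty": 0, "tz": -0.4, "ax": 0, "ay": 0, "az": 0, "gripper": 1},
    {"tx": 0, "ty": 0, "tz": -0.8, "ax": 0, "ay": 0, "az": 0, "gripper": 1},
    {"tx": 0, "ty": 0, "tz": -1, "ax": 0, "ay": 0, "az": 0, "gripper": 1},
    {"tx": 0, "ty": 0, "tz": -1, "ax": 0, "ay": 0, "az": 0, "gripper": 1},
  ],
)

```text
time: 17.82
eef_pos: [0.4665, 0.2483, 0.1009]
tool_rot: [179.6, 45.1, 110.5]
ft_force: [0.4, 0.4, -1.0]
gripper_width: 0.0853
grasp_force: 0.0
```

Request:
drive_tool(
  deltas=[
    {"tx": -0.5, "ty": 0, "tz": -1, "ax": 0, "ay": 0, "az": 0, "gripper": 1},
    {"tx": -0.7, "ty": 0, "tz": -0.7, "ax": 0, "ay": 0, "az": 0, "gripper": 1},
    {"tx": 0, "ty": 0, "tz": 0, "ax": 0, "ay": 0, "az": 0, "gripper": 1},
  ],
)

```text
time: 18.2
eef_pos: [0.4644, 0.2554, 0.1536]
tool_rot: [179.3, 45.1, 110.2]
ft_force: [0.8, -0.0, -0.5]
gripper_width: 0.0852
grasp_force: 0.0
```

```bash
python3 - <<'E'
from pot import *
for n in('scene','side'):
    c=shot(n); print(n,top(c,(.4833,.2036,.06),.077)); print(top(c,(.6268,-.1397,.03),.055))
p,q=cur(); print(p,q.as_euler('xyz',degrees=True))
go([((.58,.03,.2),tilt(101.3,-10)),((.6268,-.1397,.13),tilt(101.3,0))])
E
```

```text
scene ((485.09259033203125, 204.02792358398438), (45.8200569152832, 45.509971618652344), 22.336435317993164)
((626.6566772460938, -146.7509765625), (25.404354095458984, 52.47254943847656), 73.45823669433594)
side ((484.36810302734375, 202.86172485351562), (46.84150695800781, 44.43199920654297), 21.547231674194336)
((625.702392578125, -140.0870819091797), (45.08528518676758, 45.275062561035156), 10.006908416748047)
[0.4631 0.2552 0.1511] [179.6222  45.0787 110.4496]
-0.85 0.12 0.58 0.008 0.061 0.015 ; -0.88 0.14 0.52 0.008 0.061 0.014 ; -0.91 0.15 0.46 0.008 0.061 0.015 ; -0.93 0.17 0.41 0.009 0.061 0.014 ; -0.96 0.19 0.35 0.008 0.061 0.015 ; -0.97 0.2 0.29 0.008 0.061 0.015 ; -0.98 0.22 0.23 0.008 0.061 0.014 ; -1 0.24 0.17 0.008 0.061 0.015
-0.99 0.25 0.1 0.008 0.061 0.014 ; -1 0.27 0.04 0.008 0.061 0.015 ; -0.92 0.07 0.57 0 0.025 -0 ; -0.93 0.07 0.54 0 0.025 -0 ; -0.95 0.08 0.53 0 0.025 -0 ; -0.95 0.07 0.49 0 0.025 -0 ; -0.97 0.07 0.48 0 0.025 -0 ; -0.99 0.07 0.45 0 0.025 -0
-0.99 0.08 0.42 0 0.025 -0 ;
```

Pot 1 is seated: its base fits z=0.077 in both views at about (0.485,0.203). Next the standing pot.

Request:
drive_tool(
  deltas=[
    {"tx": -0.85, "ty": 0.12, "tz": 0.58, "ax": 0.008, "ay": 0.061, "az": 0.015, "gripper": 1},
    {"tx": -0.88, "ty": 0.14, "tz": 0.52, "ax": 0.008, "ay": 0.061, "az": 0.014, "gripper": 1},
    {"tx": -0.91, "ty": 0.15, "tz": 0.46, "ax": 0.008, "ay": 0.061, "az": 0.015, "gripper": 1},
    {"tx": -0.93, "ty": 0.17, "tz": 0.41, "ax": 0.008, "ay": 0.061, "az": 0.014, "gripper": 1},
    {"tx": -0.96, "ty": 0.19, "tz": 0.35, "ax": 0.008, "ay": 0.061, "az": 0.015, "gripper": 1},
    {"tx": -0.97, "ty": 0.2, "tz": 0.29, "ax": 0.008, "ay": 0.061, "az": 0.015, "gripper": 1},
    {"tx": -0.98, "ty": 0.22, "tz": 0.23, "ax": 0.008, "ay": 0.061, "az": 0.014, "gripper": 1},
    {"tx": -1, "ty": 0.24, "tz": 0.17, "ax": 0.008, "ay": 0.061, "az": 0.015, "gripper": 1},
  ],
)

```text
time: 19.3
eef_pos: [0.5567, 0.0745, 0.1895]
tool_rot: [179.5, 16.9, 103.0]
ft_force: [0.7, 0.4, -0.1]
gripper_width: 0.0851
grasp_force: 0.0
```

Request:
drive_tool(
  deltas=[
    {"tx": -0.99, "ty": 0.25, "tz": 0.1, "ax": 0.008, "ay": 0.061, "az": 0.014, "gripper": 1},
    {"tx": -1, "ty": 0.27, "tz": 0.04, "ax": 0.008, "ay": 0.061, "az": 0.015, "gripper": 1},
    {"tx": -0.92, "ty": 0.07, "tz": 0.57, "ax": 0, "ay": 0.025, "az": 0, "gripper": 1},
    {"tx": -0.93, "ty": 0.07, "tz": 0.54, "ax": 0, "ay": 0.025, "az": 0, "gripper": 1},
    {"tx": -0.95, "ty": 0.08, "tz": 0.53, "ax": 0, "ay": 0.025, "az": 0, "gripper": 1},
    {"tx": -0.95, "ty": 0.07, "tz": 0.49, "ax": 0, "ay": 0.025, "az": 0, "gripper": 1},
    {"tx": -0.97, "ty": 0.07, "tz": 0.48, "ax": 0, "ay": 0.025, "az": 0, "gripper": 1},
    {"tx": -0.99, "ty": 0.07, "tz": 0.45, "ax": 0, "ay": 0.025, "az": 0, "gripper": 1},
  ],
)

```text
time: 20.3
eef_pos: [0.6201, -0.1157, 0.1386]
tool_rot: [-179.9, 1.3, 101.3]
ft_force: [0.3, -0.4, 0.3]
gripper_width: 0.0852
grasp_force: 0.0
```

Request:
drive_tool(
  deltas=[
    {"tx": -0.99, "ty": 0.08, "tz": 0.42, "ax": 0, "ay": 0.025, "az": 0, "gripper": 1},
    {"tx": 0, "ty": 0, "tz": 0, "ax": 0, "ay": 0, "az": 0, "gripper": 1},
    {"tx": 0, "ty": 0, "tz": 0, "ax": 0, "ay": 0, "az": 0, "gripper": 1},
  ],
)

```text
time: 20.68
eef_pos: [0.6273, -0.138, 0.1296]
tool_rot: [180.0, -0.1, 101.4]
ft_force: [0.6, 0.1, -0.1]
gripper_width: 0.0853
grasp_force: 0.0
```

```bash
python3 - <<'E'
from plan import *
p,q=cur(); print(p,q.as_euler('xyz',degrees=True),robot.get_obs()['q'])
go([((.6268,-.1397,.024),tilt(101.3,0))])
E
```

```text
[ 0.62730653 -0.13799627  0.12959161] [ 1.79990757e+02 -7.40215029e-02  1.01401298e+02] [ -6.17091687  43.42149778  29.70729948  90.13654198 -25.24432068
  53.26391102  43.4990704 ]
-0.01 -0.01 0.84 0 -0 0 ; -0.02 -0 0.85 0 -0.001 0.001 ; -0.01 -0.01 0.84 0 0 0 ; -0.01 -0.01 0.85 0 -0 0 ; -0.02 -0 0.84 0 -0 0.001 ;
```

Request:
drive_tool(
  deltas=[
    {"tx": -0.01, "ty": -0.01, "tz": 0.84, "ax": 0, "ay": 0, "az": 0, "gripper": 1},
    {"tx": -0.02, "ty": 0, "tz": 0.84, "ax": 0, "ay": 0, "az": 0, "gripper": 1},
    {"tx": -0.01, "ty": -0.01, "tz": 0.84, "ax": 0, "ay": 0, "az": 0, "gripper": 1},
    {"tx": -0.01, "ty": -0.01, "tz": 0.84, "ax": 0, "ay": 0, "az": 0, "gripper": 1},
    {"tx": -0.02, "ty": 0, "tz": 0.84, "ax": 0, "ay": 0, "az": 0, "gripper": 1},
    {"tx": 0, "ty": 0, "tz": 0, "ax": 0, "ay": 0, "az": 0, "gripper": 1},
  ],
)

```text
time: 21.42
eef_pos: [0.6264, -0.1392, 0.0237]
tool_rot: [-179.9, -0.1, 101.5]
ft_force: [-0.1, 0.6, 0.4]
gripper_width: 0.0854
grasp_force: 0.0
```

Request:
drive_tool(
  deltas=[
    {"tx": 0, "ty": 0, "tz": 0, "ax": 0, "ay": 0, "az": 0, "gripper": 0},
    {"tx": 0, "ty": 0, "tz": 0, "ax": 0, "ay": 0, "az": 0, "gripper": 0},
    {"tx": 0, "ty": 0, "tz": 0, "ax": 0, "ay": 0, "az": 0, "gripper": 0},
    {"tx": 0, "ty": 0, "tz": 0, "ax": 0, "ay": 0, "az": 0, "gripper": 0},
    {"tx": 0, "ty": 0, "tz": 0, "ax": 0, "ay": 0, "az": 0, "gripper": 0},
  ],
)

```text
time: 22.05
eef_pos: [0.6287, -0.1413, 0.0268]
tool_rot: [179.8, 0.1, 101.4]
ft_force: [0.2, 1.1, 6.1]
gripper_width: 0.0474
grasp_force: 63.2
```

Request:
drive_tool(
  deltas=[
    {"tx": 0, "ty": 0, "tz": -0.9, "ax": 0, "ay": 0, "az": 0, "gripper": 0},
    {"tx": 0, "ty": 0, "tz": -1, "ax": 0, "ay": 0, "az": 0, "gripper": 0},
    {"tx": 0, "ty": 0, "tz": -1, "ax": 0, "ay": 0, "az": 0, "gripper": 0},
    {"tx": 0, "ty": 0, "tz": -1, "ax": 0, "ay": 0, "az": 0, "gripper": 0},
    {"tx": 0, "ty": 0, "tz": 0, "ax": 0, "ay": 0, "az": 0, "gripper": 0},
  ],
)

```text
time: 22.68
eef_pos: [0.6285, -0.1414, 0.1246]
tool_rot: [179.7, 0.1, 101.4]
ft_force: [0.4, 0.7, -0.0]
gripper_width: 0.0471
grasp_force: 62.6
```

```bash
python3 - <<'E'
from plan import *
p,q=cur(); print(p,q.as_euler('xyz',degrees=True),robot.get_obs()['gripper_width'])
go([((.5175,.1148,.075),tilt(110.7,0))])
E
```

```text
[ 0.62848859 -0.14136402  0.12457705] [1.79710549e+02 1.28483194e-01 1.01392068e+02] 0.047062660343556335
0.91 -0.19 0.16 0 0 -0.014 ; 0.91 -0.19 0.16 0.001 0 -0.013 ; 0.92 -0.17 0.17 0 0.001 -0.014 ; 0.92 -0.15 0.16 0.001 -0 -0.013 ; 0.92 -0.15 0.16 0 0 -0.014 ; 0.92 -0.13 0.17 0 0 -0.013 ; 0.92 -0.12 0.16 0.001 0.001 -0.014 ; 0.93 -0.11 0.17 0 -0 -0.013
0.92 -0.09 0.16 0.001 -0 -0.014 ; 0.93 -0.09 0.16 0 0 -0.013 ; 0.93 -0.07 0.17 0 0 -0.014 ; 0.93 -0.05 0.16 0.001 0.001 -0.013 ;
```

Request:
drive_tool(
  deltas=[
    {"tx": 0.91, "ty": -0.19, "tz": 0.16, "ax": 0, "ay": 0, "az": -0.014, "gripper": 0},
    {"tx": 0.91, "ty": -0.19, "tz": 0.16, "ax": 0, "ay": 0, "az": -0.013, "gripper": 0},
    {"tx": 0.92, "ty": -0.17, "tz": 0.16, "ax": 0, "ay": 0, "az": -0.014, "gripper": 0},
    {"tx": 0.92, "ty": -0.15, "tz": 0.16, "ax": 0, "ay": 0, "az": -0.013, "gripper": 0},
    {"tx": 0.92, "ty": -0.15, "tz": 0.16, "ax": 0, "ay": 0, "az": -0.014, "gripper": 0},
    {"tx": 0.92, "ty": -0.13, "tz": 0.16, "ax": 0, "ay": 0, "az": -0.013, "gripper": 0},
    {"tx": 0.92, "ty": -0.12, "tz": 0.16, "ax": 0, "ay": 0, "az": -0.014, "gripper": 0},
    {"tx": 0.93, "ty": -0.11, "tz": 0.16, "ax": 0, "ay": 0, "az": -0.013, "gripper": 0},
  ],
)

```text
time: 23.68
eef_pos: [0.5528, 0.0314, 0.0906]
tool_rot: [179.9, 0.0, 107.6]
ft_force: [-0.3, 0.5, -0.9]
gripper_width: 0.0466
grasp_force: 62.6
```

Request:
drive_tool(
  deltas=[
    {"tx": 0.92, "ty": -0.09, "tz": 0.16, "ax": 0, "ay": 0, "az": -0.014, "gripper": 0},
    {"tx": 0.93, "ty": -0.09, "tz": 0.16, "ax": 0, "ay": 0, "az": -0.013, "gripper": 0},
    {"tx": 0.93, "ty": -0.07, "tz": 0.16, "ax": 0, "ay": 0, "az": -0.014, "gripper": 0},
    {"tx": 0.9, "ty": -0.05, "tz": 0.16, "ax": 0, "ay": 0, "az": -0.013, "gripper": 0},
    {"tx": 0, "ty": 0, "tz": 0, "ax": 0, "ay": 0, "az": 0, "gripper": 0},
    {"tx": 0, "ty": 0, "tz": 0, "ax": 0, "ay": 0, "az": 0, "gripper": 0},
  ],
)

```text
time: 24.42
eef_pos: [0.5173, 0.1138, 0.075]
tool_rot: [179.9, 0.1, 110.6]
ft_force: [-0.2, -0.1, 0.7]
gripper_width: 0.0469
grasp_force: 62.6
```

```bash
python3 - <<'E'
from pot import *
p,q=cur(); print(p,q.as_euler('xyz',degrees=True))
Xs=np.array([.9354,.3535]);Ys=np.array([-.3535,.9354]); p1=np.array([517.5,114.8])
# visible faces: green region's corners cast at the base-top plane
zt=p[2]-.0268+.055
for n in('scene','side'):
    c=shot(n); r=top(c,(p[0],p[1],zt),zt); b=cv2.boxPoints(r)-p1; print(n,zt,r,'sx',(b@Xs).round(1),'sy',(b@Ys).round(1))
go([((.5178,.1140,.060),tilt(110.7,0))])
E
```

```text
[0.5173 0.1138 0.075 ] [179.8615   0.1317 110.6196]
scene 0.10322384380186206 ((506.13629150390625, 108.11553955078125), (22.01994514465332, 31.322307586669922), 82.1699447631836) sx [-32.   -4.5   6.  -21.5] sy [ -4.4 -19.4  -0.   14.9]
side 0.10322384380186206 ((513.8740844726562, 118.70319366455078), (56.88925552368164, 26.38368797302246), 64.8941650390625) sx [-31.6 -13.2  27.6   9.2] sy [ -5.4 -24.4  15.3  34.2]
0.02 0.02 0.6 0.003 0.002 -0.003 ;
```

Request:
drive_tool(
  deltas=[
    {"tx": 0.0, "ty": 0.02, "tz": 0.5, "ax": 0.003, "ay": 0.002, "az": -0.003, "gripper": 0},
    {"tx": 0, "ty": 0, "tz": 0.2, "ax": 0, "ay": 0, "az": 0, "gripper": 0},
    {"tx": 0, "ty": 0, "tz": 0.16, "ax": 0, "ay": 0, "az": 0, "gripper": 0},
    {"tx": 0, "ty": 0, "tz": 0, "ax": 0, "ay": 0, "az": 0, "gripper": 0},
  ],
)

```text
time: 25.02
eef_pos: [0.517, 0.1147, 0.0528]
tool_rot: [-179.9, -0.1, 110.8]
ft_force: [0.6, -0.1, -1.1]
gripper_width: 0.0469
grasp_force: 62.6
```

Below deck level with no force: it is in. Lowering to the floor.

Request:
drive_tool(
  deltas=[
    {"tx": 0, "ty": 0, "tz": 0.12, "ax": 0, "ay": 0, "az": 0, "gripper": 0},
    {"tx": 0, "ty": 0, "tz": 0.06, "ax": 0, "ay": 0, "az": 0, "gripper": 0},
    {"tx": 0, "ty": 0, "tz": 0, "ax": 0, "ay": 0, "az": 0, "gripper": 0},
  ],
)

```text
time: 25.4
eef_pos: [0.5173, 0.1149, 0.0489]
tool_rot: [-179.9, -0.1, 110.8]
ft_force: [0.2, 0.3, 0.7]
gripper_width: 0.0473
grasp_force: 62.5
```

Request:
drive_tool(
  deltas=[
    {"tx": 0, "ty": 0, "tz": 0.05, "ax": 0, "ay": 0, "az": 0, "gripper": 0},
    {"tx": 0, "ty": 0, "tz": 0, "ax": 0, "ay": 0, "az": 0, "gripper": 0},
  ],
)

```text
time: 25.65
eef_pos: [0.5173, 0.115, 0.0488]
tool_rot: [-180.0, -0.1, 110.8]
ft_force: [-3.5, 0.4, 9.8]
gripper_width: 0.0471
grasp_force: 63.7
```

Request:
drive_tool(
  deltas=[
    {"tx": 0, "ty": 0, "tz": 0, "ax": 0, "ay": 0, "az": 0, "gripper": 1},
    {"tx": 0, "ty": 0, "tz": 0, "ax": 0, "ay": 0, "az": 0, "gripper": 1},
    {"tx": 0, "ty": 0, "tz": 0, "ax": 0, "ay": 0, "az": 0, "gripper": 1},
    {"tx": 0, "ty": 0, "tz": 0, "ax": 0, "ay": 0, "az": 0, "gripper": 1},
    {"tx": 0, "ty": 0, "tz": -0.8, "ax": 0, "ay": 0, "az": 0, "gripper": 1},
    {"tx": 0, "ty": 0, "tz": -1, "ax": 0, "ay": 0, "az": 0, "gripper": 1},
    {"tx": 0, "ty": 0, "tz": -1, "ax": 0, "ay": 0, "az": 0, "gripper": 1},
    {"tx": 0, "ty": 0, "tz": -1, "ax": 0, "ay": 0, "az": 0, "gripper": 1},
  ],
)

```text
time: 26.65
eef_pos: [0.5172, 0.1149, 0.1431]
tool_rot: [-179.9, -0.1, 110.8]
ft_force: [0.6, -0.1, 0.0]
gripper_width: 0.0853
grasp_force: 0.0
```

Request:
drive_tool(
  deltas=[
    {"tx": 0, "ty": 0, "tz": -1, "ax": 0, "ay": 0, "az": 0, "gripper": 1},
    {"tx": 0, "ty": 0, "tz": -1, "ax": 0, "ay": 0, "az": 0, "gripper": 1},
    {"tx": 0, "ty": 0, "tz": 0, "ax": 0, "ay": 0, "az": 0, "gripper": 1},
  ],
)

```text
time: 27.02
eef_pos: [0.5186, 0.1149, 0.1941]
tool_rot: [179.8, -0.0, 110.8]
ft_force: [-0.5, -0.1, 0.5]
gripper_width: 0.0854
grasp_force: 0.0
```

```bash
python3 - <<'E'
from pot import *
for n in('scene','side'):
    c=shot(n); print(n,top(c,(.5175,.1148,.06),.077)); print(top(c,(.6436,-.3252,.03),.048))
W2=load('wrist')  # stale? (steriliser view) ; use scene rays for neighbours
S=load('scene');D=load('side')
print('ring',plane(S,[(157,300)],.01),plane(D,[(352,402)],.01),'bowl',plane(S,[(255,350)],.02),plane(D,[(420,310)],.02))
p,q=cur(); print(p,q.as_euler('xyz',degrees=True),robot.get_obs()['q'])
r=tilt(73,-45); G=tcp((.6458,-.318,.026),r); pre=G-.08*r.apply([0,0,1]); print(G,pre)
go([((.63,-.15,.2),tilt(85,-20)),(pre,r)])
E
```

```text
scene ((533.0267944335938, 121.51763916015625), (28.383289337158203, 17.614925384521484), 78.22635650634766)
((620.825439453125, -338.5105895996094), (12.804144859313965, 9.276618003845215), 71.70555114746094)
side ((515.9052734375, 116.60682678222656), (47.947818756103516, 47.836265563964844), 19.390775680541992)
((642.484619140625, -325.8927001953125), (51.7578239440918, 46.177490234375), 75.60734558105469)
ring [[ 0.5964 -0.3927  0.01  ]] [[ 0.597  -0.3934  0.01  ]] bowl [[ 0.7767 -0.2213  0.02  ]] [[ 0.7877 -0.2116  0.02  ]]
[0.5169 0.115  0.192 ] [-179.8684   -0.0916  110.8578] [-36.691   30.32    33.2531 105.0615 -20.9548  50.9629  27.2812]
[ 0.6425 -0.3288  0.0147] [ 0.659  -0.2747  0.0713]
-0.96 0.04 -0.03 0.006 -0.029 0.037 ; -0.96 0.07 0 0.007 -0.028 0.038 ; -0.95 0.11 0.03 0.006 -0.029 0.037 ; -0.95 0.14 0.05 0.006 -0.029 0.037 ; -0.94 0.19 0.08 0.007 -0.028 0.037 ; -0.93 0.21 0.1 0.006 -0.029 0.038 ; -0.92 0.25 0.13 0.006 -0.029 0.037 ; -0.9 0.29 0.15 0.007 -0.028 0.037
-0.89 0.32 0.18 0.006 -0.029 0.037 ; -0.87 0.35 0.2 0.006 -0.029 0.038 ; -0.85 0.39 0.22 0.007 -0.029 0.037 ; -0.83 0.42 0.24 0.006 -0.028 0.037 ; -0.4 0.23 0.93 0.016 -0.062 0.025 ; -0.34 0.25 0.95 0.016 -0.062 0.026 ; -0.27 0.27 0.96 0.017 -0.062 0.025 ; -0.21 0.3 0.98 0.016 -0.063 0.026
-0.13 0.32 0.98 0.016 -0.062 0.025 ; -0.07 0.33 0.98 0.016 -0.062 0.026 ; 0 0.36 0.97 0.017 -0.062 0.025 ;
```

Request:
drive_tool(
  deltas=[
    {"tx": -0.96, "ty": 0.04, "tz": -0.03, "ax": 0.006, "ay": -0.029, "az": 0.037, "gripper": 1},
    {"tx": -0.96, "ty": 0.07, "tz": 0, "ax": 0.006, "ay": -0.029, "az": 0.037, "gripper": 1},
    {"tx": -0.95, "ty": 0.11, "tz": 0.03, "ax": 0.006, "ay": -0.029, "az": 0.037, "gripper": 1},
    {"tx": -0.95, "ty": 0.14, "tz": 0.05, "ax": 0.006, "ay": -0.029, "az": 0.037, "gripper": 1},
    {"tx": -0.94, "ty": 0.19, "tz": 0.08, "ax": 0.006, "ay": -0.029, "az": 0.037, "gripper": 1},
    {"tx": -0.93, "ty": 0.21, "tz": 0.1, "ax": 0.006, "ay": -0.029, "az": 0.037, "gripper": 1},
    {"tx": -0.92, "ty": 0.25, "tz": 0.13, "ax": 0.006, "ay": -0.029, "az": 0.037, "gripper": 1},
    {"tx": -0.9, "ty": 0.29, "tz": 0.15, "ax": 0.006, "ay": -0.029, "az": 0.037, "gripper": 1},
  ],
)

```text
time: 28.12
eef_pos: [0.5936, -0.063, 0.1982]
tool_rot: [-179.1, 13.6, 93.8]
ft_force: [0.8, 0.7, 0.2]
gripper_width: 0.0856
grasp_force: 0.0
```

Request:
drive_tool(
  deltas=[
    {"tx": -0.89, "ty": 0.32, "tz": 0.18, "ax": 0.006, "ay": -0.029, "az": 0.037, "gripper": 1},
    {"tx": -0.87, "ty": 0.35, "tz": 0.2, "ax": 0.006, "ay": -0.029, "az": 0.037, "gripper": 1},
    {"tx": -0.85, "ty": 0.39, "tz": 0.22, "ax": 0.006, "ay": -0.029, "az": 0.037, "gripper": 1},
    {"tx": -0.83, "ty": 0.42, "tz": 0.24, "ax": 0.006, "ay": -0.029, "az": 0.037, "gripper": 1},
    {"tx": -0.4, "ty": 0.23, "tz": 0.93, "ax": 0.016, "ay": -0.062, "az": 0.025, "gripper": 1},
    {"tx": -0.34, "ty": 0.25, "tz": 0.95, "ax": 0.016, "ay": -0.062, "az": 0.025, "gripper": 1},
    {"tx": -0.27, "ty": 0.27, "tz": 0.96, "ax": 0.016, "ay": -0.062, "az": 0.025, "gripper": 1},
    {"tx": -0.21, "ty": 0.3, "tz": 0.98, "ax": 0.016, "ay": -0.062, "az": 0.025, "gripper": 1},
  ],
)

```text
time: 29.12
eef_pos: [0.6488, -0.2225, 0.1274]
tool_rot: [-179.7, 34.5, 78.6]
ft_force: [-0.8, 0.0, -0.4]
gripper_width: 0.0857
grasp_force: 0.0
```

Request:
drive_tool(
  deltas=[
    {"tx": -0.13, "ty": 0.32, "tz": 0.98, "ax": 0.016, "ay": -0.062, "az": 0.025, "gripper": 1},
    {"tx": -0.07, "ty": 0.33, "tz": 0.98, "ax": 0.016, "ay": -0.062, "az": 0.025, "gripper": 1},
    {"tx": 0, "ty": 0.36, "tz": 0.97, "ax": 0.016, "ay": -0.062, "az": 0.025, "gripper": 1},
    {"tx": 0, "ty": 0, "tz": 0, "ax": 0, "ay": 0, "az": 0, "gripper": 1},
    {"tx": 0, "ty": 0, "tz": 0, "ax": 0, "ay": 0, "az": 0, "gripper": 1},
  ],
)

```text
time: 29.75
eef_pos: [0.6616, -0.2754, 0.0742]
tool_rot: [179.5, 45.1, 73.0]
ft_force: [0.9, 0.1, 0.6]
gripper_width: 0.0854
grasp_force: 0.0
```

```bash
python3 - <<'E'
from plan import *
p,q=cur(); print(p,q.as_euler('xyz',degrees=True),robot.get_obs()['q'])
r=tilt(73,-45); G=tcp((.6458,-.318,.026),r); print(r.as_euler('xyz',degrees=True))
go([(G,r)])
E
```

```text
[ 0.6616477  -0.27544155  0.07424625] [179.481526    45.08156797  73.04616779] [-21.54568417  70.41696984  58.2286519   79.00322867 -10.73649123
  52.20932991   0.46950616]
[180.  45.  73.]
0.02 -0.04 0.82 0.002 0 0 ; 0.02 -0.03 0.82 0.003 0.001 0 ; 0.02 -0.03 0.82 0.002 0 0 ; 0.03 -0.03 0.83 0.003 0 0.001 ;
```

Request:
drive_tool(
  deltas=[
    {"tx": 0.02, "ty": -0.04, "tz": 0.82, "ax": 0.002, "ay": 0, "az": 0, "gripper": 1},
    {"tx": 0.02, "ty": -0.03, "tz": 0.82, "ax": 0.002, "ay": 0, "az": 0, "gripper": 1},
    {"tx": 0.02, "ty": -0.03, "tz": 0.82, "ax": 0.002, "ay": 0, "az": 0, "gripper": 1},
    {"tx": 0.03, "ty": -0.03, "tz": 0.82, "ax": 0.002, "ay": 0, "az": 0, "gripper": 1},
    {"tx": 0, "ty": 0, "tz": 0, "ax": 0, "ay": 0, "az": 0, "gripper": 1},
  ],
)

```text
time: 30.38
eef_pos: [0.6394, -0.3298, 0.0117]
tool_rot: [-179.7, 45.1, 73.1]
ft_force: [0.4, -0.1, -0.3]
gripper_width: 0.0854
grasp_force: 0.0
```

Request:
drive_tool(
  deltas=[
    {"tx": 0, "ty": 0, "tz": 0, "ax": 0, "ay": 0, "az": 0, "gripper": 0},
    {"tx": 0, "ty": 0, "tz": 0, "ax": 0, "ay": 0, "az": 0, "gripper": 0},
    {"tx": 0, "ty": 0, "tz": 0, "ax": 0, "ay": 0, "az": 0, "gripper": 0},
    {"tx": 0, "ty": 0, "tz": 0, "ax": 0, "ay": 0, "az": 0, "gripper": 0},
    {"tx": 0, "ty": 0, "tz": 0, "ax": 0, "ay": 0, "az": 0, "gripper": 0},
    {"tx": 0, "ty": 0, "tz": 0, "ax": 0, "ay": 0, "az": 0, "gripper": 0},
  ],
)

```text
time: 31.12
eef_pos: [0.6428, -0.3282, 0.0145]
tool_rot: [179.9, 45.1, 73.1]
ft_force: [0.8, 1.0, 4.4]
gripper_width: 0.0474
grasp_force: 61.6
```

Request:
drive_tool(
  deltas=[
    {"tx": -0.94, "ty": 0, "tz": -0.94, "ax": 0, "ay": 0, "az": 0, "gripper": 0},
    {"tx": -0.94, "ty": 0, "tz": -0.94, "ax": 0, "ay": 0, "az": 0, "gripper": 0},
    {"tx": -0.94, "ty": 0, "tz": -0.94, "ax": 0, "ay": 0, "az": 0, "gripper": 0},
    {"tx": 0, "ty": 0, "tz": 0, "ax": 0, "ay": 0, "az": 0, "gripper": 0},
  ],
)

```text
time: 31.62
eef_pos: [0.6424, -0.3293, 0.1162]
tool_rot: [179.7, 45.1, 72.8]
ft_force: [-0.1, -0.5, -0.5]
gripper_width: 0.0475
grasp_force: 61.6
```

```bash
python3 - <<'E'
from plan import *
p,q=cur(); o=robot.get_obs();print(p,q.as_euler('xyz',degrees=True),o['gripper_width'],o['grasp_force'],o['q'])
r=tilt(110.7,45)
T=tcp((.5510,.0255,.057),r); print(T)
s=go([(T+[0,0,.12],r),(T+[0,0,.022],r)])
E
```

```text
[ 0.64242275 -0.32929231  0.11624416] [179.68733294  45.07846702  72.78224347] 0.04753297443839989 61.59168295562267 [-17.8611249   66.72839664  59.15275889  80.38264755  -9.03638113
  50.77869981   4.71739209]
[0.54700089 0.03608334 0.04568629]
0.51 -0.53 -0.7 0 0.101 -0.049 ; 0.6 -0.5 -0.65 0 0.101 -0.048 ; 0.69 -0.47 -0.58 0.001 0.1 -0.049 ; 0.77 -0.43 -0.5 -0 0.101 -0.048 ; 0.83 -0.4 -0.43 0 0.101 -0.049 ; 0.89 -0.35 -0.34 0 0.101 -0.048 ; 0.94 -0.31 -0.24 0.001 0.1 -0.049 ; 0.97 -0.26 -0.15 -0 0.101 -0.049
0.99 -0.22 -0.06 0 0.101 -0.048 ; 1 -0.17 0.05 0 0.101 -0.049 ; 1 -0.11 0.15 0.001 0.1 -0.048 ; 0.98 -0.07 0.25 -0 0.101 -0.049 ; 0.95 -0.03 0.35 0 0.101 -0.048 ; 0.92 0.02 0.44 0 0.101 -0.049 ; 0.86 0.07 0.53 0.001 0.1 -0.049 ; -0.92 0 0.92 -0 0 0
-0.93 0 0.93 -0 0 0 ; -0.92 0 0.92 -0 0 0 ;
```

Request:
drive_tool(
  deltas=[
    {"tx": 0.51, "ty": -0.53, "tz": -0.7, "ax": 0, "ay": 0.1, "az": -0.049, "gripper": 0},
    {"tx": 0.6, "ty": -0.5, "tz": -0.65, "ax": 0, "ay": 0.1, "az": -0.048, "gripper": 0},
    {"tx": 0.69, "ty": -0.47, "tz": -0.58, "ax": 0, "ay": 0.1, "az": -0.049, "gripper": 0},
    {"tx": 0.77, "ty": -0.43, "tz": -0.5, "ax": 0, "ay": 0.1, "az": -0.048, "gripper": 0},
    {"tx": 0.83, "ty": -0.4, "tz": -0.43, "ax": 0, "ay": 0.1, "az": -0.049, "gripper": 0},
    {"tx": 0.89, "ty": -0.35, "tz": -0.34, "ax": 0, "ay": 0.1, "az": -0.048, "gripper": 0},
    {"tx": 0.94, "ty": -0.31, "tz": -0.24, "ax": 0, "ay": 0.1, "az": -0.049, "gripper": 0},
    {"tx": 0.97, "ty": -0.26, "tz": -0.15, "ax": 0, "ay": 0.1, "az": -0.049, "gripper": 0},
  ],
)

```text
time: 32.62
eef_pos: [0.5897, -0.1317, 0.1381]
tool_rot: [-171.9, -3.0, 93.0]
ft_force: [-0.1, -0.2, -1.4]
gripper_width: 0.0471
grasp_force: 61.5
```

Request:
drive_tool(
  deltas=[
    {"tx": 0.99, "ty": -0.22, "tz": -0.06, "ax": 0, "ay": 0.1, "az": -0.048, "gripper": 0},
    {"tx": 1, "ty": -0.17, "tz": 0.05, "ax": 0, "ay": 0.1, "az": -0.049, "gripper": 0},
    {"tx": 1, "ty": -0.11, "tz": 0.15, "ax": 0, "ay": 0.1, "az": -0.048, "gripper": 0},
    {"tx": 0.98, "ty": -0.07, "tz": 0.25, "ax": 0, "ay": 0.1, "az": -0.049, "gripper": 0},
    {"tx": 0.95, "ty": -0.03, "tz": 0.35, "ax": 0, "ay": 0.1, "az": -0.048, "gripper": 0},
    {"tx": 0.92, "ty": 0.02, "tz": 0.44, "ax": 0, "ay": 0.1, "az": -0.049, "gripper": 0},
    {"tx": 0.86, "ty": 0.07, "tz": 0.53, "ax": 0, "ay": 0.1, "az": -0.049, "gripper": 0},
    {"tx": 0, "ty": 0, "tz": 0, "ax": 0, "ay": 0, "az": 0, "gripper": 0},
  ],
)

```text
time: 33.62
eef_pos: [0.5446, 0.0379, 0.1596]
tool_rot: [-179.3, -44.7, 110.4]
ft_force: [0.6, 0.1, -0.2]
gripper_width: 0.0474
grasp_force: 61.6
```

Request:
drive_tool(
  deltas=[
    {"tx": -0.92, "ty": 0, "tz": 0.92, "ax": 0, "ay": 0, "az": 0, "gripper": 0},
    {"tx": -0.92, "ty": 0, "tz": 0.92, "ax": 0, "ay": 0, "az": 0, "gripper": 0},
    {"tx": 0, "ty": 0, "tz": 0, "ax": 0, "ay": 0, "az": 0, "gripper": 0},
    {"tx": 0, "ty": 0, "tz": 0, "ax": 0, "ay": 0, "az": 0, "gripper": 0},
  ],
)

```text
time: 34.12
eef_pos: [0.5466, 0.0364, 0.0974]
tool_rot: [-179.8, -44.4, 110.7]
ft_force: [0.1, -1.1, -0.1]
gripper_width: 0.0472
grasp_force: 61.6
```

```bash
python3 - <<'E'
from plan import *
p,q=cur(); o=robot.get_obs();print(p,q.as_euler('xyz',degrees=True),o['gripper_width'],o['q'])
r=tilt(110.7,45);print(r.as_euler('xyz',degrees=True))
T=tcp((.5510,.0255,.057),r)
s=go([(T+[0,0,.016],r)])
E
```

```text
[0.54664295 0.03643902 0.09741241] [-179.77786412  -44.44940755  110.65914751] 0.047208900284096356 [  7.82681228  49.90820371   8.59239812  93.34566929 -43.01408659
  74.0409683   62.13126622]
[180.  -45.  110.7]
-0.51 0.01 0.5 -0.002 0.005 -0 ; -0.51 0 0.5 -0.001 0.005 -0.001 ;
```

Request:
drive_tool(
  deltas=[
    {"tx": -0.51, "ty": 0, "tz": 0.5, "ax": -0.002, "ay": 0.005, "az": 0, "gripper": 0},
    {"tx": -0.51, "ty": 0, "tz": 0.5, "ax": -0.002, "ay": 0.005, "az": 0, "gripper": 0},
    {"tx": 0, "ty": 0, "tz": 0, "ax": 0, "ay": 0, "az": 0, "gripper": 0},
    {"tx": -0.1, "ty": 0, "tz": 0.1, "ax": 0, "ay": 0, "az": 0, "gripper": 0},
    {"tx": -0.1, "ty": 0, "tz": 0.1, "ax": 0, "ay": 0, "az": 0, "gripper": 0},
    {"tx": -0.12, "ty": 0, "tz": 0.12, "ax": 0, "ay": 0, "az": 0, "gripper": 0},
    {"tx": 0, "ty": 0, "tz": 0, "ax": 0, "ay": 0, "az": 0, "gripper": 0},
  ],
)

```text
time: 35.0
eef_pos: [0.546, 0.0362, 0.0495]
tool_rot: [-179.9, -45.1, 110.6]
ft_force: [-0.1, 0.1, -0.5]
gripper_width: 0.0473
grasp_force: 61.6
```

Request:
drive_tool(
  deltas=[
    {"tx": -0.09, "ty": 0, "tz": 0.09, "ax": 0, "ay": 0, "az": 0, "gripper": 0},
    {"tx": -0.04, "ty": 0, "tz": 0.04, "ax": 0, "ay": 0, "az": 0, "gripper": 0},
    {"tx": 0, "ty": 0, "tz": 0, "ax": 0, "ay": 0, "az": 0, "gripper": 0},
  ],
)

```text
time: 35.38
eef_pos: [0.5464, 0.0362, 0.0483]
tool_rot: [179.9, -45.3, 110.8]
ft_force: [-2.8, -2.1, 11.2]
gripper_width: 0.0471
grasp_force: 62.8
```

Request:
drive_tool(
  deltas=[
    {"tx": -0.04, "ty": 0, "tz": 0.04, "ax": 0, "ay": 0, "az": 0, "gripper": 0},
    {"tx": 0, "ty": 0, "tz": 0, "ax": 0, "ay": 0, "az": 0, "gripper": 0},
  ],
)

```text
time: 35.62
eef_pos: [0.5464, 0.0361, 0.0483]
tool_rot: [179.8, -45.4, 110.8]
ft_force: [-3.3, -4.8, 16.9]
gripper_width: 0.0473
grasp_force: 63.3
```

Request:
drive_tool(
  deltas=[
    {"tx": 0, "ty": 0, "tz": 0, "ax": 0, "ay": 0, "az": 0, "gripper": 1},
    {"tx": 0, "ty": 0, "tz": 0, "ax": 0, "ay": 0, "az": 0, "gripper": 1},
    {"tx": 0, "ty": 0, "tz": 0, "ax": 0, "ay": 0, "az": 0, "gripper": 1},
    {"tx": 0, "ty": 0, "tz": 0, "ax": 0, "ay": 0, "az": 0, "gripper": 1},
    {"tx": 0, "ty": 0, "tz": -0.4, "ax": 0, "ay": 0, "az": 0, "gripper": 1},
    {"tx": 0, "ty": 0, "tz": -0.8, "ax": 0, "ay": 0, "az": 0, "gripper": 1},
    {"tx": 0, "ty": 0, "tz": -1, "ax": 0, "ay": 0, "az": 0, "gripper": 1},
    {"tx": 0, "ty": 0, "tz": -1, "ax": 0, "ay": 0, "az": 0, "gripper": 1},
  ],
)

```text
time: 36.62
eef_pos: [0.5665, -0.0179, 0.101]
tool_rot: [-179.9, -45.0, 110.6]
ft_force: [-1.0, -0.5, -0.5]
gripper_width: 0.0854
grasp_force: 0.0
```

Request:
drive_tool(
  deltas=[
    {"tx": 0, "ty": 0, "tz": -1, "ax": 0, "ay": 0, "az": 0, "gripper": 1},
    {"tx": 0.5, "ty": 0, "tz": -1, "ax": 0, "ay": 0, "az": 0, "gripper": 1},
    {"tx": 0.7, "ty": 0, "tz": -0.7, "ax": 0, "ay": 0, "az": 0, "gripper": 1},
    {"tx": 0, "ty": 0, "tz": 0, "ax": 0, "ay": 0, "az": 0, "gripper": 1},
  ],
)

```text
time: 37.12
eef_pos: [0.5766, -0.0418, 0.1714]
tool_rot: [179.7, -44.9, 110.9]
ft_force: [0.5, -0.5, -0.4]
gripper_width: 0.0854
grasp_force: 0.0
```

```bash
python3 - <<'E'
from pot import *
p,q=cur(); print(p,q.as_euler('xyz',degrees=True))
for n in('scene','side'):
    c=shot(n)
    for P in((.5505,.0255),(.5168,.1148),(.4835,.2036)):
        for z in(.077,): r=top(c,(*P,.06),z); print(n,np.round(r[0],1),np.round(r[1],1),round(r[2],1))
S=load('scene');D=load('side')
cv2.imwrite('pics/place3.png',np.hstack([cv2.resize(cv2.convertScaleAbs(i,alpha=1.6),(400,400)) for i in(S['pixels'][140:320,130:430],D['pixels'][170:440,220:440])]))
go([((.52,-.12,.25),tilt(90,0))])
E
```

```text
[ 0.5766 -0.0418  0.1714] [179.7204 -44.9425 110.9016]
scene [563.1  29.2] [72.2 52.6] 8.0
scene [508.2 105. ] [15.7 33.4] 69.2
scene [484.7 204.1] [46.6 45.2] 21.7
side [514.8  98. ] [17.4 42.9] 80.4
side [515.9 116.6] [47.9 47.8] 19.4
side [515.6 116.5] [47.3 47.8] 19.4
0.15 -0.64 -0.76 -0.029 -0.156 0.069 ; -0.01 -0.62 -0.8 -0.028 -0.155 0.068 ; -0.18 -0.59 -0.79 -0.029 -0.156 0.069 ; -0.34 -0.55 -0.77 -0.029 -0.156 0.068 ; -0.49 -0.5 -0.73 -0.028 -0.155 0.068 ;
```

View pics/place3.png

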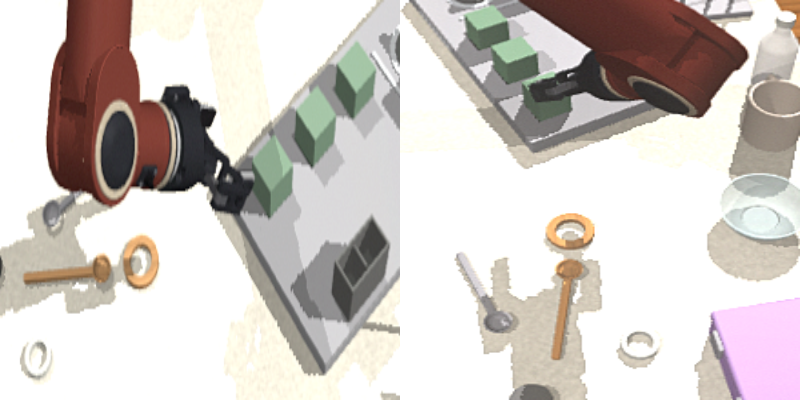

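All three pots stand in the pockets in a row; the spoons lie where they were. Moving over the spoons for a close measurement.

Request:
drive_tool(
  deltas=[
    {"tx": 0.15, "ty": -0.64, "tz": -0.76, "ax": -0.028, "ay": -0.156, "az": 0.068, "gripper": 1},
    {"tx": 0, "ty": -0.62, "tz": -0.8, "ax": -0.028, "ay": -0.156, "az": 0.068, "gripper": 1},
    {"tx": -0.18, "ty": -0.59, "tz": -0.79, "ax": -0.028, "ay": -0.156, "az": 0.068, "gripper": 1},
    {"tx": -0.34, "ty": -0.55, "tz": -0.77, "ax": -0.028, "ay": -0.156, "az": 0.068, "gripper": 1},
    {"tx": -0.49, "ty": -0.5, "tz": -0.73, "ax": -0.028, "ay": -0.156, "az": 0.068, "gripper": 1},
    {"tx": -0.8, "ty": -0.4, "tz": -0.4, "ax": 0, "ay": 0, "az": 0, "gripper": 1},
    {"tx": -0.8, "ty": -0.4, "tz": -0.4, "ax": 0, "ay": 0, "az": 0, "gripper": 1},
    {"tx": -0.8, "ty": -0.4, "tz": -0.4, "ax": 0, "ay": 0, "az": 0, "gripper": 1},
  ],
)

```text
time: 38.22
eef_pos: [0.4892, -0.1834, 0.2805]
tool_rot: [-179.8, 0.1, 90.0]
ft_force: [-0.3, 0.1, 0.8]
gripper_width: 0.0857
grasp_force: 0.0
```

Request:
drive_tool(
  deltas=[
    {"tx": -0.8, "ty": -0.4, "tz": -0.4, "ax": 0, "ay": 0, "az": 0, "gripper": 1},
    {"tx": 0, "ty": 0, "tz": 0, "ax": 0, "ay": 0, "az": 0, "gripper": 1},
    {"tx": 0, "ty": 0, "tz": 0, "ax": 0, "ay": 0, "az": 0, "gripper": 1},
  ],
)

```text
time: 38.6
eef_pos: [0.4808, -0.1999, 0.2901]
tool_rot: [-179.9, 0.0, 90.2]
ft_force: [0.5, 0.7, -0.3]
gripper_width: 0.0855
grasp_force: 0.0
```

```bash
cat > sp.py <<'E'
from pot import *
def spoon(W,kind):
    im=W['pixels'];hsv=cv2.cvtColor(im,cv2.COLOR_BGR2HSV)
    m=cv2.inRange(hsv,(5,90,50),(22,255,255)) if kind=='bamboo' else cv2.inRange(hsv,(0,0,60),(180,12,125))
    m=cv2.morphologyEx(m,cv2.MORPH_CLOSE,np.ones((3,3)))
    k,l,s,ct=cv2.connectedComponentsWithStats(m)
    for i in range(1,k):
        if s[i][4]<150: continue
        uv=np.argwhere(l==i)[:,::-1]; q=plane(W,uv,.008)[:,:2]*1000
        if not(380<q[:,0].mean()<700 and -460<q[:,1].mean()<-170): continue
        r=cv2.minAreaRect(q.astype(np.float32))
        if not 125<max(r[1])<165: continue
        if 'quiet' not in globals(): print(kind,'rect',np.round(r[0],1),np.round(r[1],1))
        ax=np.linalg.svd(q-q.mean(0),full_matrices=False)[2][0]; t=(q-q.mean(0))@ax
        w=lambda lo,hi:np.ptp(((q-q.mean(0))@[-ax[1],ax[0]])[(t>=lo)&(t<hi)])
        if w(t.min(),t.min()+34)>w(t.max()-34,t.max()): ax=-ax; t=-t   # +ax to bowl
        h=(t<t.max()-45); c,d=np.polyfit(t[h],((q-q.mean(0))@[-ax[1],ax[0]])[h],1)
        n=np.array([-ax[1],ax[0]]); pt=lambda s_:q.mean(0)+ax*s_+n*(c*s_+d)
        u=pt(1)-pt(0);u/=np.linalg.norm(u)
        foot=pt(t.min()); L=t.max()-t.min()
        print(kind,'len %.1f'%L,'foot',foot,'tip',foot+u*L,'bowl dir deg %.1f'%np.degrees(np.arctan2(u[1],u[0])))
        return foot,u
if __name__=='__main__':
    W=shot('wrist'); p,q=cur(); print(p,q.as_euler('xyz',degrees=True),robot.get_obs()['q'])
    for k in('bamboo','steel'): spoon(W,k)
    S=shot('scene');D=shot('side')
    for k in('bamboo','steel'):
        spoon(S,k); spoon(D,k)
    for n,c in(('S',S),('D',D)):
        for P in((.5505,.0255),(.5168,.1148),(.4835,.2036)): r=top(c,(*P,.06),.077); print(n,np.round(r[0],1),np.round(r[1],1),round(r[2],1))
E
python3 sp.py
```

```text
[ 0.481  -0.1993  0.2899] [-179.8872    0.0372   90.2357] [ -3.8163  23.0662  34.8846  98.3474 -14.4372  63.2264  35.7319]
bamboo rect [ 526.8 -326.9] [146.1  31. ]
bamboo len 146.8 foot [ 502.5253 -396.908 ] tip [ 540.0723 -255.0002] bowl dir deg 75.2
steel rect [ 425.7 -288.2] [ 32.1 140.5]
steel len 141.3 foot [ 410.6499 -218.4142] tip [ 451.5813 -353.6854] bowl dir deg -73.2
bamboo rect [ 515.7 -324. ] [145.2  30.6]
bamboo len 145.0 foot [ 503.6629 -395.8639] tip [ 539.2573 -255.3422] bowl dir deg 75.8
bamboo rect [ 526.6 -326.4] [149.7  32.1]
bamboo len 150.8 foot [ 501.6976 -398.5141] tip [ 539.7044 -252.5786] bowl dir deg 75.4
steel rect [ 434.  -285.1] [ 30.7 136.2]
steel len 136.7 foot [ 411.2057 -220.0346] tip [ 450.6254 -350.9425] bowl dir deg -73.2
S [550.4  27.1] [46.7 45.6] 21.2
S [530.8 121.6] [45.  79.6] 84.8
S [484.6 204.1] [46.9 45.3] 21.5
D [567.5  21.6] [29.1 16.8] 82.3
D [529.7  29.4] [26.4 12.1] 83.1Traceback (most recent call last):
  File "sp.py", line 30, in <module>
    for P in((.5505,.0255),(.5168,.1148),(.4835,.2036)): r=top(c,(*P,.06),.077); print(n,np.round(r[0],1),np.round(r[1],1),round(r[2],1))
                                                           ~~~^^^^^^^^^^^^^^^^^
  File "pot.py", line 7, in top
    k,l,s,_=cv2.connectedComponentsWithStats(g); g=(l==1+np.argmax(s[1:,4])).astype(np.uint8)
                                                         ~~~~~~~~~^^^^^^^^^
    return _wrapfunc(a, 'argmax', axis=axis, out=out, **kwds)
    return bound(*args, **kwds)
ValueError: attempt to get argmax of an empty sequence
```

```bash
python3 - <<'E'
from plan import *
S=load('scene');D=load('side')
print('mug',plane(S,[(343,365)],0)[0],plane(D,[(425,262)],0)[0],'mug top',plane(S,[(342,335)],.09)[0],plane(D,[(428,238)],.09)[0],'bottle',plane(S,[(398,362)],0)[0],plane(D,[(424,225)],0)[0])
r=tilt(75.4,-25); G=np.array([.5277,-.3002,.0065]); pre=G-.07*r.apply([0,0,1])
s=go([(pre+[0,0,.05],r),(pre,r)]); print('--'); go([(G,r)],start=s)
E
```

```text
mug [ 0.85769986 -0.0594228   0.        ] [ 0.84553016 -0.06705512  0.        ] mug top [ 0.82808786 -0.0536656   0.09      ] [ 0.83914989 -0.06538657  0.09      ] bottle [0.88852696 0.04946574 0.        ] [0.87879537 0.05249533 0.        ]
-0.36 0.27 0.85 0.007 -0.054 0.032 ; -0.31 0.29 0.87 0.007 -0.054 0.032 ; -0.25 0.3 0.87 0.006 -0.054 0.032 ; -0.19 0.32 0.89 0.007 -0.054 0.032 ; -0.14 0.32 0.9 0.007 -0.054 0.032 ; -0.07 0.34 0.9 0.007 -0.054 0.032 ; -0.02 0.34 0.9 0.007 -0.055 0.032 ; 0.04 0.35 0.89 0.007 -0.054 0.032
0.42 0 0.91 -0 0 -0 ; 0.43 0 0.9 -0 0 -0 ; 
--
0 0 0.93 -0 0 -0 ; 0 0 0.94 -0 0 -0 ; 0 0 0.93 -0 0 -0 ;
```

Mug and bottle are clear of the placing pose. Moving to the bamboo spoon.

Request:
drive_tool(
  deltas=[
    {"tx": -0.36, "ty": 0.27, "tz": 0.85, "ax": 0.007, "ay": -0.054, "az": 0.032, "gripper": 0.6},
    {"tx": -0.31, "ty": 0.29, "tz": 0.87, "ax": 0.007, "ay": -0.054, "az": 0.032, "gripper": 0.6},
    {"tx": -0.25, "ty": 0.3, "tz": 0.87, "ax": 0.007, "ay": -0.054, "az": 0.032, "gripper": 0.6},
    {"tx": -0.19, "ty": 0.32, "tz": 0.89, "ax": 0.007, "ay": -0.054, "az": 0.032, "gripper": 0.6},
    {"tx": -0.14, "ty": 0.32, "tz": 0.9, "ax": 0.007, "ay": -0.054, "az": 0.032, "gripper": 0.6},
    {"tx": -0.07, "ty": 0.34, "tz": 0.9, "ax": 0.007, "ay": -0.054, "az": 0.032, "gripper": 0.6},
    {"tx": -0.02, "ty": 0.34, "tz": 0.9, "ax": 0.007, "ay": -0.054, "az": 0.032, "gripper": 0.6},
    {"tx": 0.04, "ty": 0.35, "tz": 0.89, "ax": 0.007, "ay": -0.054, "az": 0.032, "gripper": 0.6},
  ],
)

```text
time: 39.75
eef_pos: [0.5355, -0.272, 0.1194]
tool_rot: [-180.0, 25.1, 75.3]
ft_force: [-0.2, -0.2, 0.7]
gripper_width: 0.0512
grasp_force: 0.0
```

Request:
drive_tool(
  deltas=[
    {"tx": 0.42, "ty": 0, "tz": 0.91, "ax": 0, "ay": 0, "az": 0, "gripper": 0.6},
    {"tx": 0.43, "ty": 0, "tz": 0.9, "ax": 0, "ay": 0, "az": 0, "gripper": 0.6},
    {"tx": 0, "ty": 0, "tz": 0, "ax": 0, "ay": 0, "az": 0, "gripper": 0.6},
    {"tx": 0, "ty": 0, "tz": 0, "ax": 0, "ay": 0, "az": 0, "gripper": 0.6},
  ],
)

```text
time: 40.25
eef_pos: [0.5353, -0.273, 0.0714]
tool_rot: [179.9, 25.0, 75.3]
ft_force: [-0.2, 1.4, -0.3]
gripper_width: 0.0513
grasp_force: 0.0
```

```bash
python3 - <<'E'
import sp
from sp import *
p,q=cur(); print(p,q.as_euler('xyz',degrees=True),robot.get_obs()['q'])
for n in('scene','side'): 
    c=shot(n); spoon(c,'bamboo'); spoon(c,'steel')
r=tilt(75.4,-25); G=np.array([.5277,-.3002,.0065]); print(r.as_euler('xyz',degrees=True))
go([(G-.02*r.apply([0,0,1]),r),(G,r)])
E
```

```text
[ 0.5353 -0.273   0.0714] [179.9458  25.0399  75.2882] [-12.2737  50.7271  42.7359 103.3536 -12.0779  33.8299  12.9307]
bamboo rect [ 521.8 -325.8] [145.3  17.9]
bamboo len 145.2 foot [ 503.4706 -396.0331] tip [ 539.3776 -255.2992] bowl dir deg 75.7
bamboo rect [ 515.3 -323.7] [150.6  31.6]
bamboo len 150.8 foot [ 501.6872 -398.5088] tip [ 539.7823 -252.6014] bowl dir deg 75.4
[180.   25.   75.4]
0.03 -0.01 0.68 0 0 -0.001 ; 0.03 -0.01 0.68 0.001 0 -0.001 ; 0.03 -0.01 0.69 -0 0.001 -0.001 ; 0 0 0.8 -0 -0 0 ;
```

Request:
drive_tool(
  deltas=[
    {"tx": 0.03, "ty": -0.01, "tz": 0.68, "ax": 0, "ay": 0, "az": 0, "gripper": 0.6},
    {"tx": 0.03, "ty": -0.01, "tz": 0.68, "ax": 0, "ay": 0, "az": 0, "gripper": 0.6},
    {"tx": 0.03, "ty": -0.01, "tz": 0.68, "ax": 0, "ay": 0, "az": 0, "gripper": 0.6},
    {"tx": 0, "ty": 0, "tz": 0.4, "ax": 0, "ay": 0, "az": 0, "gripper": 0.6},
    {"tx": 0, "ty": 0, "tz": 0.4, "ax": 0, "ay": 0, "az": 0, "gripper": 0.6},
    {"tx": 0, "ty": 0, "tz": 0, "ax": 0, "ay": 0, "az": 0, "gripper": 0.6},
    {"tx": 0, "ty": 0, "tz": 0, "ax": 0, "ay": 0, "az": 0, "gripper": 0.6},
  ],
)

```text
time: 41.22
eef_pos: [0.5271, -0.3, 0.0057]
tool_rot: [180.0, 25.0, 75.3]
ft_force: [0.3, 0.7, 0.2]
gripper_width: 0.0516
grasp_force: 0.0
```

Request:
drive_tool(
  deltas=[
    {"tx": 0, "ty": 0, "tz": 0, "ax": 0, "ay": 0, "az": 0, "gripper": 0},
    {"tx": 0, "ty": 0, "tz": 0, "ax": 0, "ay": 0, "az": 0, "gripper": 0},
    {"tx": 0, "ty": 0, "tz": 0, "ax": 0, "ay": 0, "az": 0, "gripper": 0},
    {"tx": 0, "ty": 0, "tz": 0, "ax": 0, "ay": 0, "az": 0, "gripper": 0},
    {"tx": 0, "ty": 0, "tz": 0, "ax": 0, "ay": 0, "az": 0, "gripper": 0},
    {"tx": 0, "ty": 0, "tz": 0, "ax": 0, "ay": 0, "az": 0, "gripper": 0},
  ],
)

```text
time: 41.98
eef_pos: [0.5271, -0.2998, 0.0059]
tool_rot: [180.0, 25.0, 75.3]
ft_force: [0.2, 1.6, 5.5]
gripper_width: 0.0073
grasp_force: 59.1
```

```bash
python3 - <<'E'
from plan import *
p,q=cur(); o=robot.get_obs(); print(p,q.as_euler('xyz',degrees=True),o['gripper_width'],o['grasp_force'])
r=tilt(95,65); C=np.array([.694,.1406]); T=np.array([*C,.138])
s=go([(p+[0,0,.2],q)]); print('--'); go([(T+[-.0,-.12,.11],tilt(95,40)),(T+[0,0,.09],r)],start=s)
E
```

```text
[ 0.52708656 -0.29976986  0.00588322] [179.97391517  25.01111289  75.26276877] 0.007257334471565583 59.061219692230225
-0.42 0 -0.91 0 0 0 ; -0.43 0 -0.9 0 0 0 ; -0.42 0 -0.91 0 0 0 ; -0.42 0 -0.9 0 0 0 ; -0.42 0 -0.91 0 0 0 ; -0.43 0 -0.91 0 0 0 ; -0.42 0 -0.9 0 0 0 ; -0.42 0 -0.91 0 0 0

--
0.86 0.23 -0.53 0.003 0.08 -0.026 ; 0.9 0.25 -0.47 0.004 0.08 -0.025 ; 0.92 0.27 -0.39 0.003 0.081 -0.026 ; 0.94 0.29 -0.32 0.004 0.08 -0.026 ; 0.96 0.32 -0.24 0.003 0.08 -0.026 ; 0.97 0.35 -0.17 0.003 0.08 -0.025 ; 0.97 0.36 -0.09 0.004 0.081 -0.026 ; 0.96 0.39 -0.02 0.003 0.08 -0.026
0.95 0.42 0.06 0.004 0.08 -0.025 ; 0.93 0.44 0.14 0.003 0.08 -0.026 ; 0.91 0.46 0.21 0.004 0.08 -0.026 ; 0.87 0.49 0.27 0.003 0.081 -0.026 ; 0.84 0.51 0.35 0.003 0.08 -0.025 ; 0.79 0.54 0.4 0.004 0.08 -0.026 ; 0.63 0.08 0.74 -0 0.087 -0 ; 0.56 0.09 0.79 -0 0.088 -0
0.5 0.08 0.83 -0 0.087 -0 ; 0.41 0.08 0.88 -0 0.087 -0 ; 0.34 0.09 0.91 -0 0.087 -0 ;
```

Request:
drive_tool(
  deltas=[
    {"tx": -0.42, "ty": 0, "tz": -0.9, "ax": 0, "ay": 0, "az": 0, "gripper": 0},
    {"tx": -0.42, "ty": 0, "tz": -0.9, "ax": 0, "ay": 0, "az": 0, "gripper": 0},
    {"tx": -0.42, "ty": 0, "tz": -0.9, "ax": 0, "ay": 0, "az": 0, "gripper": 0},
    {"tx": -0.42, "ty": 0, "tz": -0.9, "ax": 0, "ay": 0, "az": 0, "gripper": 0},
    {"tx": -0.42, "ty": 0, "tz": -0.9, "ax": 0, "ay": 0, "az": 0, "gripper": 0},
    {"tx": -0.42, "ty": 0, "tz": -0.9, "ax": 0, "ay": 0, "az": 0, "gripper": 0},
    {"tx": -0.42, "ty": 0, "tz": -0.9, "ax": 0, "ay": 0, "az": 0, "gripper": 0},
    {"tx": -0.42, "ty": 0, "tz": -0.9, "ax": 0, "ay": 0, "az": 0, "gripper": 0},
  ],
)

```text
time: 42.98
eef_pos: [0.5263, -0.2999, 0.2043]
tool_rot: [-179.9, 25.0, 75.2]
ft_force: [0.5, -0.9, -0.5]
gripper_width: 0.0069
grasp_force: 58.6
```

```bash
python3 - <<'E'
from plan import *
o=robot.get_obs(); p,q=cur(); print(p,o['gripper_width'],o['grasp_force'])
c=shot('side'); m=cv2.inRange(cv2.cvtColor(c['pixels'],cv2.COLOR_BGR2HSV),(5,90,50),(22,255,255))
k,l,s,ct=cv2.connectedComponentsWithStats(m)
for i in range(1,k):
    if s[i][4]>60: print(s[i],ct[i])
u=q.apply([1,0,0]);
# expected spoon line in tool frame: bowl dir = cos25 x' +- sin25 z'
b=q.apply([np.cos(np.radians(25)),0,-np.sin(np.radians(25))]); print(b,proj(c,[p-.1*b,p,p+.05*b]))
E
```

```text
[ 0.52626041 -0.29986183  0.20425565] 0.006883227138451127 58.63477885723114
[  349    30   291   450 69063] [530.9986534  233.21341384]
[177  62  35  24 627] [193.65550239  73.37958533]
[299  89  90  38 843] [362.32147094 104.55753262]
[333 116  30  13 291] [349.62542955 122.1443299 ]
[298 293  29  76 614] [309.11074919 330.75895765]
[ 2.55193525e-01  9.66889973e-01 -2.11778961e-04] [[300.26082801 367.28572402]
 [307.38568713 316.1460166 ]
 [310.60421497 293.0554913 ]]
```

The bamboo spoon is held, and the blob matches the expected line. Carrying it to the cup.

Request:
drive_tool(
  deltas=[
    {"tx": 0.86, "ty": 0.23, "tz": -0.53, "ax": 0.003, "ay": 0.08, "az": -0.026, "gripper": 0},
    {"tx": 0.9, "ty": 0.25, "tz": -0.47, "ax": 0.003, "ay": 0.08, "az": -0.026, "gripper": 0},
    {"tx": 0.92, "ty": 0.27, "tz": -0.39, "ax": 0.003, "ay": 0.08, "az": -0.026, "gripper": 0},
    {"tx": 0.94, "ty": 0.29, "tz": -0.32, "ax": 0.003, "ay": 0.08, "az": -0.026, "gripper": 0},
    {"tx": 0.96, "ty": 0.32, "tz": -0.24, "ax": 0.003, "ay": 0.08, "az": -0.026, "gripper": 0},
    {"tx": 0.97, "ty": 0.35, "tz": -0.17, "ax": 0.003, "ay": 0.08, "az": -0.026, "gripper": 0},
    {"tx": 0.97, "ty": 0.36, "tz": -0.09, "ax": 0.003, "ay": 0.08, "az": -0.026, "gripper": 0},
    {"tx": 0.96, "ty": 0.39, "tz": -0.02, "ax": 0.003, "ay": 0.08, "az": -0.026, "gripper": 0},
  ],
)

```text
time: 44.02
eef_pos: [0.6219, -0.1163, 0.227]
tool_rot: [-177.2, -12.2, 86.1]
ft_force: [0.6, 0.7, -0.6]
gripper_width: 0.0069
grasp_force: 58.6
```

Request:
drive_tool(
  deltas=[
    {"tx": 0.95, "ty": 0.42, "tz": 0.06, "ax": 0.003, "ay": 0.08, "az": -0.026, "gripper": 0},
    {"tx": 0.93, "ty": 0.44, "tz": 0.14, "ax": 0.003, "ay": 0.08, "az": -0.026, "gripper": 0},
    {"tx": 0.91, "ty": 0.46, "tz": 0.21, "ax": 0.003, "ay": 0.08, "az": -0.026, "gripper": 0},
    {"tx": 0.87, "ty": 0.49, "tz": 0.27, "ax": 0.003, "ay": 0.08, "az": -0.026, "gripper": 0},
    {"tx": 0.84, "ty": 0.51, "tz": 0.35, "ax": 0.003, "ay": 0.08, "az": -0.026, "gripper": 0},
    {"tx": 0.79, "ty": 0.54, "tz": 0.4, "ax": 0.003, "ay": 0.08, "az": -0.026, "gripper": 0},
    {"tx": 0, "ty": 0, "tz": 0, "ax": 0, "ay": 0, "az": 0, "gripper": 0},
  ],
)

```text
time: 44.9
eef_pos: [0.6929, 0.021, 0.2433]
tool_rot: [179.9, -39.8, 95.2]
ft_force: [-0.5, -0.5, -0.1]
gripper_width: 0.0072
grasp_force: 58.8
```

```bash
python3 - <<'E'
from plan import *
p,q=cur(); o=robot.get_obs(); print(p,q.as_euler('xyz',degrees=True),o['gripper_width'],o['q'])
r=tilt(95,65); T=np.array([.694,.1406,.138])
go([(T+[0,0,.09],r)])
E
```

```text
[0.6928717  0.021037   0.24325494] [179.931805   -39.83536535  95.20118672] 0.007169571904223826 [  6.0587067   46.36807403  12.67179688  69.86412268 -45.9831864
  84.94761073  34.19166912]
0.65 0.09 0.7 -0 0.088 0 ; 0.59 0.1 0.76 -0.001 0.088 0.001 ; 0.52 0.09 0.81 -0 0.088 0 ; 0.45 0.1 0.85 -0 0.087 0.001 ; 0.37 0.09 0.88 -0.001 0.088 0 ;
```

Request:
drive_tool(
  deltas=[
    {"tx": 0.65, "ty": 0.09, "tz": 0.7, "ax": 0, "ay": 0.088, "az": 0, "gripper": 0},
    {"tx": 0.59, "ty": 0.1, "tz": 0.76, "ax": 0, "ay": 0.088, "az": 0, "gripper": 0},
    {"tx": 0.52, "ty": 0.09, "tz": 0.81, "ax": 0, "ay": 0.088, "az": 0, "gripper": 0},
    {"tx": 0.45, "ty": 0.1, "tz": 0.85, "ax": 0, "ay": 0.088, "az": 0, "gripper": 0},
    {"tx": 0.37, "ty": 0.09, "tz": 0.88, "ax": 0, "ay": 0.088, "az": 0, "gripper": 0},
    {"tx": 0, "ty": 0, "tz": 0, "ax": 0, "ay": 0, "az": 0, "gripper": 0},
    {"tx": 0, "ty": 0, "tz": 0, "ax": 0, "ay": 0, "az": 0, "gripper": 0},
  ],
)

```text
time: 45.78
eef_pos: [0.6947, 0.1387, 0.2308]
tool_rot: [179.3, -64.8, 95.7]
ft_force: [0.1, -0.2, 0.2]
gripper_width: 0.0078
grasp_force: 58.8
```

```bash
python3 - <<'E'
from plan import *
p,q=cur(); o=robot.get_obs(); print(p,q.as_euler('xyz',degrees=True),o['gripper_width'],o['q'])
S=shot('scene');D=shot('side')
a=S['pixels'][120:310,310:500];b=D['pixels'][110:260,270:420]
cv2.imwrite('pics/cup1.png',np.hstack([cv2.resize(cv2.convertScaleAbs(i,alpha=1.6),(400,400),interpolation=cv2.INTER_CUBIC) for i in(a,b)]))
for n,c in(('S',S),('D',D)): print(n,'foot exp',proj(c,[p-[0,0,.1]]),'cup cell top',proj(c,[[.694,.1406,.095],[.7077,.105,.095]]))
r=tilt(95,65); T=np.array([.694,.1406,.138])
go([(T,r)])
E
```

```text
[0.69468365 0.13871045 0.23084806] [179.26566861 -64.79346827  95.73779055] 0.007810132461783718 [  8.38790749  52.63211674   1.44969134  75.22372702 -62.63205747
  85.68654895  40.46662042]
S foot exp [[409.5896055  240.48937315]] cup cell top [[408.22937848 248.701738  ]
 [394.91663452 259.00735398]]
D foot exp [[350.81419703 173.44763929]] cup cell top [[349.90931335 183.50148908]
 [358.01915348 192.45641651]]
-0.84 -0.01 0.42 0 0.001 0.002 ; -0.84 -0.02 0.41 0.001 0.001 0.001 ; -0.84 -0.01 0.41 0 0 0.002 ; -0.84 -0.01 0.42 0.001 0.001 0.002 ;
```

View pics/cup1.png

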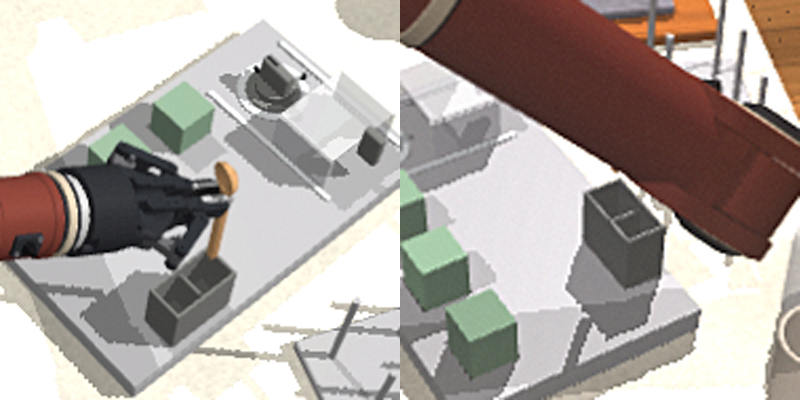

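The spoon hangs handle-down just above the far (+y) cell: foot at about scene px (411,244), cell opening (408,249). Lowering.

Request:
drive_tool(
  deltas=[
    {"tx": -0.6, "ty": -0.01, "tz": 0.32, "ax": 0, "ay": 0.001, "az": 0.002, "gripper": 0},
    {"tx": -0.6, "ty": -0.01, "tz": 0.29, "ax": 0, "ay": 0.001, "az": 0.002, "gripper": 0},
    {"tx": -0.6, "ty": -0.01, "tz": 0.29, "ax": 0, "ay": 0, "az": 0.002, "gripper": 0},
    {"tx": 0, "ty": 0, "tz": 0, "ax": 0, "ay": 0, "az": 0, "gripper": 0},
  ],
)

```text
time: 46.38
eef_pos: [0.6926, 0.1415, 0.1777]
tool_rot: [-179.2, -65.1, 94.3]
ft_force: [0.5, 0.0, -1.3]
gripper_width: 0.0073
grasp_force: 58.8
```

Request:
drive_tool(
  deltas=[
    {"tx": -0.6, "ty": -0.02, "tz": 0.3, "ax": 0, "ay": 0, "az": 0, "gripper": 0},
    {"tx": -0.6, "ty": -0.01, "tz": 0.28, "ax": 0, "ay": 0, "az": 0, "gripper": 0},
    {"tx": 0, "ty": 0, "tz": 0, "ax": 0, "ay": 0, "az": 0, "gripper": 0},
  ],
)

```text
time: 46.75
eef_pos: [0.6918, 0.1419, 0.1448]
tool_rot: [-179.3, -65.1, 94.4]
ft_force: [0.4, -0.5, 0.2]
gripper_width: 0.0068
grasp_force: 58.8
```

Request:
drive_tool(
  deltas=[
    {"tx": -0.18, "ty": 0.02, "tz": 0.08, "ax": 0, "ay": 0, "az": 0, "gripper": 0},
    {"tx": -0.14, "ty": 0.02, "tz": 0.06, "ax": 0, "ay": 0, "az": 0, "gripper": 0},
    {"tx": 0, "ty": 0, "tz": 0, "ax": 0, "ay": 0, "az": 0, "gripper": 0},
  ],
)

```text
time: 47.12
eef_pos: [0.6938, 0.1419, 0.1383]
tool_rot: [-179.9, -65.1, 94.9]
ft_force: [0.5, -0.2, -0.4]
gripper_width: 0.0072
grasp_force: 58.8
```

Request:
drive_tool(
  deltas=[
    {"tx": 0, "ty": 0, "tz": 0, "ax": 0, "ay": 0, "az": 0, "gripper": 1},
    {"tx": 0, "ty": 0, "tz": 0, "ax": 0, "ay": 0, "az": 0, "gripper": 1},
    {"tx": 0, "ty": 0, "tz": 0, "ax": 0, "ay": 0, "az": 0, "gripper": 1},
    {"tx": 0, "ty": 0, "tz": 0, "ax": 0, "ay": 0, "az": 0, "gripper": 1},
    {"tx": 0, "ty": 0, "tz": -0.5, "ax": 0, "ay": 0, "az": 0, "gripper": 1},
    {"tx": 0, "ty": 0, "tz": -1, "ax": 0, "ay": 0, "az": 0, "gripper": 1},
    {"tx": 0, "ty": 0, "tz": -1, "ax": 0, "ay": 0, "az": 0, "gripper": 1},
    {"tx": 0, "ty": 0, "tz": -1, "ax": 0, "ay": 0, "az": 0, "gripper": 1},
  ],
)

```text
time: 48.12
eef_pos: [0.7012, 0.0595, 0.1761]
tool_rot: [-180.0, -65.0, 94.9]
ft_force: [-0.5, 0.6, -0.5]
gripper_width: 0.0859
grasp_force: 0.0
```

Request:
drive_tool(
  deltas=[
    {"tx": 0, "ty": 0, "tz": -1, "ax": 0, "ay": 0, "az": 0, "gripper": 1},
    {"tx": 0, "ty": 0, "tz": -1, "ax": 0, "ay": 0, "az": 0, "gripper": 1},
    {"tx": 0, "ty": 0, "tz": -1, "ax": 0, "ay": 0, "az": 0, "gripper": 1},
    {"tx": 0, "ty": 0, "tz": 0, "ax": 0, "ay": 0, "az": 0, "gripper": 1},
  ],
)

```text
time: 48.62
eef_pos: [0.7073, -0.0099, 0.2074]
tool_rot: [179.8, -64.8, 94.8]
ft_force: [0.3, 0.6, 1.0]
gripper_width: 0.0856
grasp_force: 0.0
```

```bash
python3 - <<'E'
from sp import *
p,q=cur(); o=robot.get_obs(); print(p,q.as_euler('xyz',degrees=True),o['q'])
S=shot('scene');D=shot('side')
for n,c in(('S',S),('D',D)):
    spoon(c,'steel')
    m=cv2.inRange(cv2.cvtColor(c['pixels'],cv2.COLOR_BGR2HSV),(5,90,50),(22,255,255)); k,l,s,ct=cv2.connectedComponentsWithStats(m)
    e=proj(c,[[.694,.1406,.165]])[0]; print(n,'bowl exp',e,[(s[i][:5],ct[i]) for i in range(1,k) if s[i][4]>15 and abs(ct[i]-e).max()<40])
go([((.60,-.1,.26),tilt(60,20)),((.46,-.20,.26),tilt(0,0))])
E
```

```text
[ 0.7073 -0.0099  0.2074] [179.8369 -64.8478  94.8385] [ 18.2481  58.9459   3.6526  64.0688 -58.1101  96.4284  41.1403]
S bowl exp [412.3872 231.2191] [(array([405, 220,  29,  40, 291], dtype=int32), array([420.7457, 236.6564]))]
D bowl exp [350.8799 162.5363] [(array([343, 150,  11,  20, 131], dtype=int32), array([347.8015, 157.0763])), (array([314, 165,  10,  15,  40], dtype=int32), array([318.825, 172.825])), (array([326, 174,  14,  15,  40], dtype=int32), array([331.2, 181.7])), (array([340, 182,   7,   6,  16], dtype=int32), array([343.1875, 184.9375])), (array([321, 186,  13,   9,  20], dtype=int32), array([326.45, 190.5 ])), (array([314, 195,   7,   7,  22], dtype=int32), array([316.7273, 198.6364]))]
0.08 -0.76 -0.66 -0.071 -0.127 0.077 ; -0.06 -0.72 -0.72 -0.07 -0.127 0.076 ; -0.21 -0.65 -0.74 -0.071 -0.127 0.077 ; -0.35 -0.58 -0.76 -0.07 -0.127 0.077 ; -0.48 -0.49 -0.74 -0.071 -0.127 0.077 ; -0.62 -0.4 -0.7 -0.071 -0.127 0.076 ; -0.84 -0.41 -0.31 -0.026 -0.045 0.148 ; -0.9 -0.27 -0.27 -0.026 -0.045 0.148
-0.95 -0.13 -0.24 -0.026 -0.046 0.148 ; -0.96 0.02 -0.2 -0.026 -0.045 0.148 ; -0.96 0.17 -0.15 -0.026 -0.045 0.148 ; -0.92 0.31 -0.1 -0.026 -0.045 0.148 ; -0.88 0.45 -0.05 -0.026 -0.046 0.148 ;
```

Request:
drive_tool(
  deltas=[
    {"tx": 0.08, "ty": -0.76, "tz": -0.66, "ax": -0.07, "ay": -0.127, "az": 0.077, "gripper": 0.6},
    {"tx": -0.06, "ty": -0.72, "tz": -0.72, "ax": -0.07, "ay": -0.127, "az": 0.077, "gripper": 0.6},
    {"tx": -0.21, "ty": -0.65, "tz": -0.74, "ax": -0.07, "ay": -0.127, "az": 0.077, "gripper": 0.6},
    {"tx": -0.35, "ty": -0.58, "tz": -0.76, "ax": -0.07, "ay": -0.127, "az": 0.077, "gripper": 0.6},
    {"tx": -0.48, "ty": -0.49, "tz": -0.74, "ax": -0.07, "ay": -0.127, "az": 0.077, "gripper": 0.6},
    {"tx": -0.62, "ty": -0.4, "tz": -0.7, "ax": -0.07, "ay": -0.127, "az": 0.077, "gripper": 0.6},
    {"tx": -0.84, "ty": -0.41, "tz": -0.31, "ax": -0.026, "ay": -0.045, "az": 0.148, "gripper": 0.6},
    {"tx": -0.9, "ty": -0.27, "tz": -0.27, "ax": -0.026, "ay": -0.045, "az": 0.148, "gripper": 0.6},
  ],
)

```text
time: 49.72
eef_pos: [0.5595, -0.1262, 0.2603]
tool_rot: [-177.5, -14.3, 42.3]
ft_force: [0.3, -0.4, -0.1]
gripper_width: 0.0514
grasp_force: 0.0
```

Request:
drive_tool(
  deltas=[
    {"tx": -0.95, "ty": -0.13, "tz": -0.24, "ax": -0.026, "ay": -0.045, "az": 0.148, "gripper": 0.6},
    {"tx": -0.96, "ty": 0.02, "tz": -0.2, "ax": -0.026, "ay": -0.045, "az": 0.148, "gripper": 0.6},
    {"tx": -0.96, "ty": 0.17, "tz": -0.15, "ax": -0.026, "ay": -0.045, "az": 0.148, "gripper": 0.6},
    {"tx": -0.92, "ty": 0.31, "tz": -0.1, "ax": -0.026, "ay": -0.045, "az": 0.148, "gripper": 0.6},
    {"tx": -0.88, "ty": 0.45, "tz": -0.05, "ax": -0.026, "ay": -0.045, "az": 0.148, "gripper": 0.6},
    {"tx": 0, "ty": 0, "tz": 0, "ax": 0, "ay": 0, "az": 0, "gripper": 0.6},
  ],
)

```text
time: 50.48
eef_pos: [0.4601, -0.1987, 0.2598]
tool_rot: [-179.8, 0.2, 0.3]
ft_force: [0.9, -0.5, -0.4]
gripper_width: 0.0509
grasp_force: 0.0
```

```bash
python3 - <<'E'
from sp import *
p,q=cur(); o=robot.get_obs(); print(p,q.as_euler('xyz',degrees=True),o['q'])
for n in('scene','side','wrist'): print(n); spoon(shot(n),'steel')
f=np.array([.4110,-.2190]);u=np.array([np.cos(np.radians(73.2)),-np.sin(np.radians(73.2))])
r=tilt(-73.2,-25); G=np.array([*(f+.092*u),.0062]); pre=G-.07*r.apply([0,0,1]); print(G)
go([(pre+[0,0,.05],r),(pre,r)])
E
```

```text
[ 0.4601 -0.1987  0.2598] [-179.8032    0.1987    0.2599] [-15.7006  28.6551  56.0899 104.1363 -26.8335  62.0005 -39.4151]
scene
steel rect [ 433.9 -284.6] [ 30.7 135.2]
steel len 136.0 foot [ 411.4596 -219.9654] tip [ 450.8807 -350.0754] bowl dir deg -73.1
side
wrist
steel rect [ 429.5 -286.9] [ 32.8 140. ]
steel len 140.0 foot [ 411.1465 -219.3394] tip [ 451.8251 -353.2487] bowl dir deg -73.1
[ 0.4376 -0.3071  0.0062]
-0.08 0.69 0.7 0.035 -0.046 0.158 ; 0.07 0.71 0.68 0.034 -0.047 0.158 ; 0.2 0.71 0.64 0.035 -0.046 0.157 ; 0.35 0.69 0.61 0.035 -0.046 0.158 ; 0.48 0.65 0.56 0.035 -0.046 0.158 ; 0.6 0.58 0.52 0.034 -0.047 0.158 ; 0.71 0.49 0.47 0.035 -0.046 0.158 ; 0.8 0.39 0.42 0.035 -0.046 0.157
0.42 -0 0.91 -0 -0 0 ; 0.43 -0 0.9 -0 -0 0 ;
```

Request:
drive_tool(
  deltas=[
    {"tx": -0.08, "ty": 0.69, "tz": 0.7, "ax": 0.035, "ay": -0.046, "az": 0.158, "gripper": 0.6},
    {"tx": 0.07, "ty": 0.71, "tz": 0.68, "ax": 0.035, "ay": -0.046, "az": 0.158, "gripper": 0.6},
    {"tx": 0.2, "ty": 0.71, "tz": 0.64, "ax": 0.035, "ay": -0.046, "az": 0.158, "gripper": 0.6},
    {"tx": 0.35, "ty": 0.69, "tz": 0.61, "ax": 0.035, "ay": -0.046, "az": 0.158, "gripper": 0.6},
    {"tx": 0.48, "ty": 0.65, "tz": 0.56, "ax": 0.035, "ay": -0.046, "az": 0.158, "gripper": 0.6},
    {"tx": 0.6, "ty": 0.58, "tz": 0.52, "ax": 0.035, "ay": -0.046, "az": 0.158, "gripper": 0.6},
    {"tx": 0.71, "ty": 0.49, "tz": 0.47, "ax": 0.035, "ay": -0.046, "az": 0.158, "gripper": 0.6},
    {"tx": 0.8, "ty": 0.39, "tz": 0.42, "ax": 0.035, "ay": -0.046, "az": 0.158, "gripper": 0.6},
  ],
)

```text
time: 51.62
eef_pos: [0.4458, -0.3368, 0.1189]
tool_rot: [-179.8, 25.0, -73.6]
ft_force: [0.8, -0.3, 0.5]
gripper_width: 0.0514
grasp_force: 0.0
```

Request:
drive_tool(
  deltas=[
    {"tx": 0, "ty": 0, "tz": 0, "ax": 0, "ay": 0, "az": 0, "gripper": 0.6},
    {"tx": 0, "ty": 0, "tz": 0, "ax": 0, "ay": 0, "az": 0, "gripper": 0.6},
  ],
)

```text
time: 51.88
eef_pos: [0.4455, -0.3361, 0.1203]
tool_rot: [-179.8, 24.9, -73.2]
ft_force: [-0.5, 0.7, -0.6]
gripper_width: 0.0515
grasp_force: 0.0
```

```bash
python3 - <<'E'
from sp import *
p,q=cur(); o=robot.get_obs(); print(p,q.as_euler('xyz',degrees=True),o['q'])
for n in('scene','side','wrist'): print(n); spoon(shot(n),'steel')
f=np.array([.4112,-.2193]);u=np.array([np.cos(np.radians(73.1)),-np.sin(np.radians(73.1))])
r=tilt(-73.1,-25); G=np.array([*(f+.092*u),.0062]); print(G,r.as_euler('xyz',degrees=True))
go([(G-.02*r.apply([0,0,1]),r),(G,r)])
E
```

```text
[ 0.4455 -0.3361  0.1203] [-179.7724   24.9045  -73.2467] [ 13.7217  57.5501  57.9127  87.9784 -48.3199  89.1954 -80.8895]
scene
steel rect [ 433.9 -284.6] [ 30.7 135.2]
steel len 136.0 foot [ 411.1316 -220.0559] tip [ 450.9067 -350.0699] bowl dir deg -73.0
side
wrist
steel rect [ 435.5 -284.9] [ 32.7 136.8]
steel len 137.1 foot [ 410.2618 -220.3145] tip [ 450.1189 -351.5112] bowl dir deg -73.1
[ 0.4379 -0.3073  0.0062] [180.   25.  -73.1]
0.21 -0 0.97 -0.001 -0.001 -0.001 ; 0.22 -0.01 0.96 -0.002 -0 -0 ; 0.22 -0 0.97 -0.001 -0.001 -0.001 ; 0.21 -0.01 0.96 -0.001 -0.001 -0 ; 0 0 0.8 -0 0 -0 ;
```

Request:
drive_tool(
  deltas=[
    {"tx": 0.21, "ty": 0, "tz": 0.96, "ax": 0, "ay": 0, "az": 0, "gripper": 0.6},
    {"tx": 0.21, "ty": 0, "tz": 0.96, "ax": 0, "ay": 0, "az": 0, "gripper": 0.6},
    {"tx": 0.21, "ty": 0, "tz": 0.96, "ax": 0, "ay": 0, "az": 0, "gripper": 0.6},
    {"tx": 0.21, "ty": -0.01, "tz": 0.96, "ax": 0, "ay": 0, "az": 0, "gripper": 0.6},
    {"tx": 0, "ty": 0, "tz": 0.4, "ax": 0, "ay": 0, "az": 0, "gripper": 0.6},
    {"tx": 0, "ty": 0, "tz": 0.38, "ax": 0, "ay": 0, "az": 0, "gripper": 0.6},
    {"tx": 0, "ty": 0, "tz": 0, "ax": 0, "ay": 0, "az": 0, "gripper": 0.6},
    {"tx": 0, "ty": 0, "tz": 0, "ax": 0, "ay": 0, "az": 0, "gripper": 0.6},
  ],
)

```text
time: 53.02
eef_pos: [0.4369, -0.309, 0.007]
tool_rot: [-179.9, 24.8, -73.5]
ft_force: [-1.2, 0.3, -0.3]
gripper_width: 0.051
grasp_force: 0.0
```

Request:
drive_tool(
  deltas=[
    {"tx": 0, "ty": 0, "tz": 0, "ax": 0, "ay": 0, "az": 0, "gripper": 0},
    {"tx": 0, "ty": 0, "tz": 0, "ax": 0, "ay": 0, "az": 0, "gripper": 0},
    {"tx": 0, "ty": 0, "tz": 0, "ax": 0, "ay": 0, "az": 0, "gripper": 0},
    {"tx": 0, "ty": 0, "tz": 0, "ax": 0, "ay": 0, "az": 0, "gripper": 0},
    {"tx": 0, "ty": 0, "tz": 0, "ax": 0, "ay": 0, "az": 0, "gripper": 0},
    {"tx": 0, "ty": 0, "tz": 0, "ax": 0, "ay": 0, "az": 0, "gripper": 0},
  ],
)

```text
time: 53.78
eef_pos: [0.4368, -0.3086, 0.0069]
tool_rot: [-179.9, 24.9, -73.5]
ft_force: [0.2, -1.3, 5.3]
gripper_width: 0.0064
grasp_force: 59.4
```

Request:
drive_tool(
  deltas=[
    {"tx": -0.42, "ty": 0, "tz": -0.9, "ax": 0, "ay": 0, "az": 0, "gripper": 0},
    {"tx": -0.42, "ty": 0, "tz": -0.9, "ax": 0, "ay": 0, "az": 0, "gripper": 0},
    {"tx": -0.42, "ty": 0, "tz": -0.9, "ax": 0, "ay": 0, "az": 0, "gripper": 0},
    {"tx": -0.42, "ty": 0, "tz": -0.9, "ax": 0, "ay": 0, "az": 0, "gripper": 0},
    {"tx": -0.42, "ty": 0, "tz": -0.9, "ax": 0, "ay": 0, "az": 0, "gripper": 0},
    {"tx": -0.42, "ty": 0, "tz": -0.9, "ax": 0, "ay": 0, "az": 0, "gripper": 0},
    {"tx": -0.42, "ty": 0, "tz": -0.9, "ax": 0, "ay": 0, "az": 0, "gripper": 0},
    {"tx": -0.42, "ty": 0, "tz": -0.9, "ax": 0, "ay": 0, "az": 0, "gripper": 0},
  ],
)

```text
time: 54.78
eef_pos: [0.4362, -0.308, 0.2067]
tool_rot: [-179.9, 24.9, -73.5]
ft_force: [-0.2, 0.3, -0.2]
gripper_width: 0.0061
grasp_force: 59.0
```

```bash
python3 - <<'E'
from sp import *
p,q=cur(); o=robot.get_obs(); print(p,q.as_euler('xyz',degrees=True),o['q'],o['gripper_width'],o['grasp_force'])
for n in('scene','side'): print(n); spoon(shot(n),'steel')
T=np.array([.7077,.105,.130])
go([((.52,-.22,.26),tilt(0,0)),((.62,-.1,.26),tilt(70,10)),(T+[0,-.12,.11],tilt(95,40))])
E
```

```text
[ 0.4362 -0.308   0.2067] [-179.9172   24.8874  -73.5129] [  9.9096  50.2733  61.5205  88.2828 -43.7098  94.4436 -84.4176] 0.006140557338992266 59.01341574040089
scene
side
-0.39 -0.53 -0.1 -0.035 0.046 -0.158 ; -0.3 -0.58 -0.14 -0.035 0.046 -0.157 ; -0.19 -0.61 -0.18 -0.034 0.046 -0.158 ; -0.09 -0.62 -0.2 -0.035 0.045 -0.158 ; 0.02 -0.63 -0.22 -0.035 0.046 -0.158 ; 0.13 -0.61 -0.24 -0.035 0.046 -0.157 ; 0.23 -0.56 -0.26 -0.034 0.046 -0.158 ; 0.33 -0.52 -0.25 -0.035 0.046 -0.158
0.57 -0.69 -0 0.015 0.022 -0.174 ; 0.68 -0.57 0.02 0.016 0.021 -0.174 ; 0.77 -0.45 0.05 0.015 0.022 -0.174 ; 0.84 -0.31 0.07 0.015 0.022 -0.174 ; 0.87 -0.16 0.09 0.015 0.021 -0.174 ; 0.88 -0 0.11 0.016 0.022 -0.174 ; 0.87 0.15 0.13 0.015 0.022 -0.174 ; 0.84 0.43 0.31 0.037 0.103 -0.08
0.76 0.5 0.38 0.038 0.103 -0.08 ; 0.69 0.58 0.43 0.037 0.103 -0.08 ; 0.58 0.64 0.47 0.037 0.103 -0.08 ; 0.48 0.71 0.51 0.038 0.103 -0.08 ;
```

Request:
drive_tool(
  deltas=[
    {"tx": -0.39, "ty": -0.53, "tz": -0.1, "ax": -0.035, "ay": 0.046, "az": -0.158, "gripper": 0},
    {"tx": -0.3, "ty": -0.58, "tz": -0.14, "ax": -0.035, "ay": 0.046, "az": -0.158, "gripper": 0},
    {"tx": -0.19, "ty": -0.61, "tz": -0.18, "ax": -0.035, "ay": 0.046, "az": -0.158, "gripper": 0},
    {"tx": -0.09, "ty": -0.62, "tz": -0.2, "ax": -0.035, "ay": 0.046, "az": -0.158, "gripper": 0},
    {"tx": 0.02, "ty": -0.63, "tz": -0.22, "ax": -0.035, "ay": 0.046, "az": -0.158, "gripper": 0},
    {"tx": 0.13, "ty": -0.61, "tz": -0.24, "ax": -0.035, "ay": 0.046, "az": -0.158, "gripper": 0},
    {"tx": 0.23, "ty": -0.56, "tz": -0.26, "ax": -0.035, "ay": 0.046, "az": -0.158, "gripper": 0},
    {"tx": 0.33, "ty": -0.52, "tz": -0.25, "ax": -0.035, "ay": 0.046, "az": -0.158, "gripper": 0},
  ],
)

```text
time: 55.88
eef_pos: [0.52, -0.2176, 0.2562]
tool_rot: [-179.9, 0.2, 0.5]
ft_force: [0.9, -0.4, -0.3]
gripper_width: 0.0062
grasp_force: 59.0
```

Request:
drive_tool(
  deltas=[
    {"tx": 0.57, "ty": -0.69, "tz": 0, "ax": 0.015, "ay": 0.022, "az": -0.174, "gripper": 0},
    {"tx": 0.68, "ty": -0.57, "tz": 0.02, "ax": 0.015, "ay": 0.022, "az": -0.174, "gripper": 0},
    {"tx": 0.77, "ty": -0.45, "tz": 0.05, "ax": 0.015, "ay": 0.022, "az": -0.174, "gripper": 0},
    {"tx": 0.84, "ty": -0.31, "tz": 0.07, "ax": 0.015, "ay": 0.022, "az": -0.174, "gripper": 0},
    {"tx": 0.87, "ty": -0.16, "tz": 0.09, "ax": 0.015, "ay": 0.022, "az": -0.174, "gripper": 0},
    {"tx": 0.88, "ty": 0, "tz": 0.11, "ax": 0.015, "ay": 0.022, "az": -0.174, "gripper": 0},
    {"tx": 0.87, "ty": 0.15, "tz": 0.13, "ax": 0.015, "ay": 0.022, "az": -0.174, "gripper": 0},
    {"tx": 0, "ty": 0, "tz": 0, "ax": 0, "ay": 0, "az": 0, "gripper": 0},
  ],
)

```text
time: 56.88
eef_pos: [0.6196, -0.0971, 0.2558]
tool_rot: [-179.8, -10.1, 70.1]
ft_force: [0.3, -0.1, -0.9]
gripper_width: 0.0066
grasp_force: 59.1
```

```bash
python3 - <<'E'
from sp import *
p,q=cur(); o=robot.get_obs(); print(p,q.as_euler('xyz',degrees=True),o['q'],o['gripper_width'])
T=np.array([.7077,.105,.131])
go([(T+[0,-.11,.12],tilt(95,40)),(T+[0,0,.095],tilt(95,65))])
E
```

```text
[ 0.6196 -0.0971  0.2558] [-179.7852  -10.1345   70.1001] [ -4.8262  33.7353  28.5733  85.8453 -28.0097  66.6405  11.6276] 0.006626300655900892
0.91 0.41 0.2 0.037 0.102 -0.08 ; 0.85 0.5 0.27 0.036 0.103 -0.08 ; 0.78 0.56 0.34 0.036 0.102 -0.079 ; 0.69 0.64 0.39 0.037 0.103 -0.08 ; 0.59 0.71 0.44 0.037 0.102 -0.08 ; 0.54 0.08 0.72 -0 0.087 -0 ; 0.48 0.07 0.76 -0 0.088 -0 ; 0.42 0.08 0.8 -0 0.087 -0
0.34 0.08 0.83 -0 0.087 -0 ; 0.26 0.07 0.86 -0 0.087 -0 ;
```

Request:
drive_tool(
  deltas=[
    {"tx": 0.91, "ty": 0.41, "tz": 0.2, "ax": 0.037, "ay": 0.102, "az": -0.08, "gripper": 0},
    {"tx": 0.85, "ty": 0.5, "tz": 0.27, "ax": 0.037, "ay": 0.102, "az": -0.08, "gripper": 0},
    {"tx": 0.78, "ty": 0.56, "tz": 0.34, "ax": 0.037, "ay": 0.102, "az": -0.08, "gripper": 0},
    {"tx": 0.69, "ty": 0.64, "tz": 0.39, "ax": 0.037, "ay": 0.102, "az": -0.08, "gripper": 0},
    {"tx": 0.59, "ty": 0.71, "tz": 0.44, "ax": 0.037, "ay": 0.102, "az": -0.08, "gripper": 0},
    {"tx": 0.54, "ty": 0.08, "tz": 0.72, "ax": 0, "ay": 0.087, "az": 0, "gripper": 0},
    {"tx": 0.48, "ty": 0.07, "tz": 0.76, "ax": 0, "ay": 0.087, "az": 0, "gripper": 0},
    {"tx": 0.42, "ty": 0.08, "tz": 0.8, "ax": 0, "ay": 0.087, "az": 0, "gripper": 0},
  ],
)

```text
time: 57.88
eef_pos: [0.707, 0.0586, 0.2353]
tool_rot: [-179.5, -54.7, 94.5]
ft_force: [-0.6, -0.3, 0.8]
gripper_width: 0.0064
grasp_force: 59.2
```

Request:
drive_tool(
  deltas=[
    {"tx": 0.34, "ty": 0.08, "tz": 0.83, "ax": 0, "ay": 0.087, "az": 0, "gripper": 0},
    {"tx": 0.26, "ty": 0.07, "tz": 0.86, "ax": 0, "ay": 0.087, "az": 0, "gripper": 0},
    {"tx": 0, "ty": 0, "tz": 0, "ax": 0, "ay": 0, "az": 0, "gripper": 0},
    {"tx": 0, "ty": 0, "tz": 0, "ax": 0, "ay": 0, "az": 0, "gripper": 0},
  ],
)

```text
time: 58.38
eef_pos: [0.7076, 0.1021, 0.2266]
tool_rot: [-179.9, -64.5, 94.9]
ft_force: [0.8, -0.0, 0.4]
gripper_width: 0.0062
grasp_force: 59.4
```

```bash
python3 - <<'E'
from plan import *
p,q=cur(); o=robot.get_obs(); print(p,q.as_euler('xyz',degrees=True),o['gripper_width'],o['q'])
S=shot('scene');D=shot('side');W=shot('wrist')
a=S['pixels'][190:290,350:450];b=D['pixels'][120:220,300:400];w=W['pixels']
cv2.imwrite('pics/cup2.png',np.hstack([cv2.resize(cv2.convertScaleAbs(i,alpha=1.6),(266,400),interpolation=cv2.INTER_CUBIC) if 0 else cv2.resize(cv2.convertScaleAbs(i,alpha=1.6),s,interpolation=cv2.INTER_CUBIC) for i,s in((a,(260,260)),(b,(260,260)),(w,(280,260)))]))
for n,c in(('S',S),('D',D)): print(n,'foot exp',proj(c,[p-[0,0,.093]]),'cells',proj(c,[[.694,.1406,.095],[.7077,.105,.095]]))
go([((.7077,.105,.131),tilt(95,65))])
E
```

```text
[0.70761742 0.10212122 0.22655022] [-179.89426344  -64.54780333   94.88517213] 0.006244144181035118 [ 11.86898235  54.61342244  -0.46249617  70.83441422 -59.68052575
  87.57315985  38.4615975 ]
S foot exp [[395.49911314 250.12871739]] cells [[408.22937848 248.701738  ]
 [394.91663452 259.00735398]]
D foot exp [[358.95865733 181.91316947]] cells [[349.90931335 183.50148908]
 [358.01915348 192.45641651]]
-0.86 -0 0.44 0 0.002 0 ; -0.86 -0 0.43 0 0.002 0.001 ; -0.87 -0 0.44 0 0.001 0 ; -0.86 -0 0.43 0.001 0.002 0.001 ;
```

View pics/cup2.png

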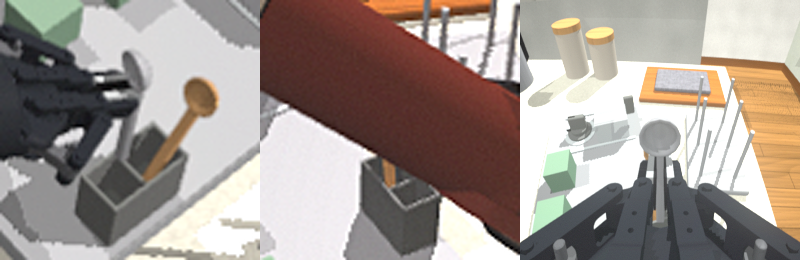

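Bamboo spoon stands in the far cell leaning away; the steel spoon hangs handle-down over the near cell, its foot at about scene px (397,250). Lowering.

Request:
drive_tool(
  deltas=[
    {"tx": -0.6, "ty": 0, "tz": 0.32, "ax": 0, "ay": 0.002, "az": 0, "gripper": 0},
    {"tx": -0.6, "ty": 0, "tz": 0.31, "ax": 0, "ay": 0.002, "az": 0, "gripper": 0},
    {"tx": -0.6, "ty": 0, "tz": 0.3, "ax": 0, "ay": 0.002, "az": 0, "gripper": 0},
    {"tx": 0, "ty": 0, "tz": 0, "ax": 0, "ay": 0, "az": 0, "gripper": 0},
  ],
)

```text
time: 59.02
eef_pos: [0.7062, 0.1054, 0.173]
tool_rot: [-179.3, -65.1, 94.4]
ft_force: [0.3, -0.1, -1.5]
gripper_width: 0.006
grasp_force: 59.3
```

Request:
drive_tool(
  deltas=[
    {"tx": -0.6, "ty": 0, "tz": 0.3, "ax": 0, "ay": 0, "az": 0, "gripper": 0},
    {"tx": -0.6, "ty": 0, "tz": 0.28, "ax": 0, "ay": 0, "az": 0, "gripper": 0},
    {"tx": -0.2, "ty": 0, "tz": 0.1, "ax": 0, "ay": 0, "az": 0, "gripper": 0},
    {"tx": 0, "ty": 0, "tz": 0, "ax": 0, "ay": 0, "az": 0, "gripper": 0},
  ],
)

```text
time: 59.52
eef_pos: [0.707, 0.1061, 0.1364]
tool_rot: [-179.8, -65.1, 94.9]
ft_force: [-0.4, -0.2, 0.6]
gripper_width: 0.0065
grasp_force: 59.3
```

Request:
drive_tool(
  deltas=[
    {"tx": -0.2, "ty": 0, "tz": 0.09, "ax": 0, "ay": 0, "az": 0, "gripper": 0},
    {"tx": 0, "ty": 0, "tz": 0, "ax": 0, "ay": 0, "az": 0, "gripper": 0},
  ],
)

```text
time: 59.78
eef_pos: [0.7071, 0.1059, 0.1315]
tool_rot: [-180.0, -65.1, 95.0]
ft_force: [-0.1, 0.1, -0.8]
gripper_width: 0.0063
grasp_force: 59.4
```

Request:
drive_tool(
  deltas=[
    {"tx": 0, "ty": 0, "tz": 0, "ax": 0, "ay": 0, "az": 0, "gripper": 1},
    {"tx": 0, "ty": 0, "tz": 0, "ax": 0, "ay": 0, "az": 0, "gripper": 1},
    {"tx": 0, "ty": 0, "tz": 0, "ax": 0, "ay": 0, "az": 0, "gripper": 1},
    {"tx": 0, "ty": 0, "tz": 0, "ax": 0, "ay": 0, "az": 0, "gripper": 1},
    {"tx": 0, "ty": 0, "tz": -0.5, "ax": 0, "ay": 0, "az": 0, "gripper": 1},
    {"tx": 0, "ty": 0, "tz": -1, "ax": 0, "ay": 0, "az": 0, "gripper": 1},
    {"tx": 0, "ty": 0, "tz": -1, "ax": 0, "ay": 0, "az": 0, "gripper": 1},
    {"tx": 0, "ty": 0, "tz": -1, "ax": 0, "ay": 0, "az": 0, "gripper": 1},
  ],
)

```text
time: 60.78
eef_pos: [0.7143, 0.0251, 0.1691]
tool_rot: [180.0, -65.0, 95.0]
ft_force: [-0.7, -0.7, 0.2]
gripper_width: 0.0854
grasp_force: 0.0
```

Request:
drive_tool(
  deltas=[
    {"tx": 0, "ty": 0, "tz": -1, "ax": 0, "ay": 0, "az": 0, "gripper": 1},
    {"tx": 0, "ty": 0, "tz": -1, "ax": 0, "ay": 0, "az": 0, "gripper": 1},
    {"tx": 0, "ty": 0, "tz": -1, "ax": 0, "ay": 0, "az": 0, "gripper": 1},
    {"tx": 0, "ty": 0, "tz": 0, "ax": 0, "ay": 0, "az": 0, "gripper": 1},
  ],
)

```text
time: 61.28
eef_pos: [0.7206, -0.0444, 0.2005]
tool_rot: [179.8, -64.9, 95.0]
ft_force: [0.3, 0.7, -0.1]
gripper_width: 0.0857
grasp_force: 0.0
```

```bash
python3 - <<'E'
from plan import *
p,q=cur(); o=robot.get_obs(); print(p,o['q'],o['ft_force'])
go([((.56,.02,.36),tilt(100,10)),((.49,.28,.33),tilt(110.7,0))])
E
```

```text
[ 0.72057007 -0.04444273  0.20049614] [ 21.24671983  61.99532198   1.35157152  57.54899667 -55.8231874
  98.78342969  38.65462607] [ 0.32164277  0.740401   -0.09658778]
0.89 -0.77 0.01 0.007 -0.12 -0.009 ; 0.89 -0.77 -0.09 0.007 -0.119 -0.009 ; 0.88 -0.75 -0.18 0.008 -0.12 -0.01 ; 0.86 -0.75 -0.29 0.007 -0.119 -0.009 ; 0.83 -0.75 -0.38 0.007 -0.12 -0.009 ; 0.78 -0.74 -0.48 0.008 -0.12 -0.009 ; 0.72 -0.74 -0.56 0.007 -0.119 -0.009 ; 0.67 -0.73 -0.63 0.007 -0.12 -0.009
0.94 -0.09 0.28 0.001 -0.016 -0.017 ; 0.95 -0.07 0.26 0.002 -0.016 -0.017 ; 0.95 -0.05 0.24 0.001 -0.015 -0.017 ; 0.96 -0.04 0.24 0.002 -0.016 -0.017 ; 0.96 -0.02 0.21 0.001 -0.016 -0.017 ; 0.96 -0 0.2 0.002 -0.016 -0.017 ; 0.97 0.01 0.19 0.001 -0.016 -0.017 ; 0.97 0.03 0.17 0.002 -0.015 -0.017
0.97 0.04 0.16 0.001 -0.016 -0.017 ; 0.97 0.07 0.14 0.002 -0.016 -0.017 ; 0.98 0.07 0.12 0.001 -0.016 -0.017 ;
```

Request:
drive_tool(
  deltas=[
    {"tx": 0.89, "ty": -0.77, "tz": 0.01, "ax": 0.007, "ay": -0.12, "az": -0.009, "gripper": 1},
    {"tx": 0.89, "ty": -0.77, "tz": -0.09, "ax": 0.007, "ay": -0.12, "az": -0.009, "gripper": 1},
    {"tx": 0.88, "ty": -0.75, "tz": -0.18, "ax": 0.007, "ay": -0.12, "az": -0.009, "gripper": 1},
    {"tx": 0.86, "ty": -0.75, "tz": -0.29, "ax": 0.007, "ay": -0.12, "az": -0.009, "gripper": 1},
    {"tx": 0.83, "ty": -0.75, "tz": -0.38, "ax": 0.007, "ay": -0.12, "az": -0.009, "gripper": 1},
    {"tx": 0.78, "ty": -0.74, "tz": -0.48, "ax": 0.007, "ay": -0.12, "az": -0.009, "gripper": 1},
    {"tx": 0.72, "ty": -0.74, "tz": -0.56, "ax": 0.007, "ay": -0.12, "az": -0.009, "gripper": 1},
    {"tx": 0.67, "ty": -0.73, "tz": -0.63, "ax": 0.007, "ay": -0.12, "az": -0.009, "gripper": 1},
  ],
)

```text
time: 62.28
eef_pos: [0.5584, 0.0244, 0.3607]
tool_rot: [-180.0, -9.9, 100.2]
ft_force: [1.0, 1.1, -0.2]
gripper_width: 0.0855
grasp_force: 0.0
```

Request:
drive_tool(
  deltas=[
    {"tx": 0.94, "ty": -0.09, "tz": 0.28, "ax": 0, "ay": -0.016, "az": -0.017, "gripper": 1},
    {"tx": 0.95, "ty": -0.07, "tz": 0.26, "ax": 0.002, "ay": -0.016, "az": -0.017, "gripper": 1},
    {"tx": 0.95, "ty": -0.05, "tz": 0.24, "ax": 0, "ay": -0.016, "az": -0.017, "gripper": 1},
    {"tx": 0.96, "ty": -0.04, "tz": 0.24, "ax": 0.002, "ay": -0.016, "az": -0.017, "gripper": 1},
    {"tx": 0.96, "ty": -0.02, "tz": 0.21, "ax": 0, "ay": -0.016, "az": -0.017, "gripper": 1},
    {"tx": 0.96, "ty": 0, "tz": 0.2, "ax": 0.002, "ay": -0.016, "az": -0.017, "gripper": 1},
    {"tx": 0.97, "ty": 0.01, "tz": 0.19, "ax": 0, "ay": -0.016, "az": -0.017, "gripper": 1},
    {"tx": 0.97, "ty": 0.03, "tz": 0.17, "ax": 0.002, "ay": -0.016, "az": -0.017, "gripper": 1},
  ],
)

```text
time: 63.28
eef_pos: [0.507, 0.2136, 0.3377]
tool_rot: [179.7, -2.7, 108.1]
ft_force: [-0.9, -0.3, -0.4]
gripper_width: 0.0857
grasp_force: 0.0
```

Request:
drive_tool(
  deltas=[
    {"tx": 0.97, "ty": 0.04, "tz": 0.16, "ax": 0, "ay": -0.016, "az": -0.017, "gripper": 1},
    {"tx": 0.97, "ty": 0.07, "tz": 0.14, "ax": 0.002, "ay": -0.016, "az": -0.017, "gripper": 1},
    {"tx": 0.98, "ty": 0.07, "tz": 0.12, "ax": 0, "ay": -0.016, "az": -0.017, "gripper": 1},
    {"tx": 0, "ty": 0, "tz": 0, "ax": 0, "ay": 0, "az": 0, "gripper": 1},
    {"tx": 0, "ty": 0, "tz": 0, "ax": 0, "ay": 0, "az": 0, "gripper": 1},
  ],
)

```text
time: 63.9
eef_pos: [0.489, 0.2818, 0.3299]
tool_rot: [179.7, 0.2, 110.8]
ft_force: [-0.3, -1.2, 0.0]
gripper_width: 0.0855
grasp_force: 0.0
```

```bash
python3 - <<'E'
from plan import *
np.set_printoptions(precision=4,suppress=True)
p,q=cur(); o=robot.get_obs(); print(p,q.as_euler('xyz',degrees=True),o['q'],o['time'])
W=shot('wrist');S=shot('scene');D=shot('side')
Xs=np.array([.9356,.3531]);Ys=np.array([-.3531,.9356]);p1=np.array([.5172,.115])
d=p1+.030*Xs+.215*Ys; print('dial',d,'fin pred x~',)
u,v=proj(W,[[*d,.04]])[0].astype(int); print('dial px',u,v)
x0=max(0,u-80);y0=max(0,v-75)
cv2.imwrite('pics/dial.png',np.vstack([np.hstack([cv2.resize(cv2.convertScaleAbs(W['pixels'][y0:y0+150,x0:x0+200],alpha=1.3),(800,380),interpolation=cv2.INTER_CUBIC)]),np.hstack([cv2.resize(cv2.convertScaleAbs(c,alpha=1.6),(400,220),interpolation=cv2.INTER_CUBIC) for c in(S['pixels'][180:280,330:512],D['pixels'][130:260,250:486])])]))
print(x0,y0, 'scale 4 x 2.533')
# ring of predicted angles on z=.04 r=38: image px
for a in range(0,161,20):
    th=np.radians(a); P=d+.038*(np.cos(th)*-Xs+np.sin(th)*Ys); print(a,proj(W,[[*P,.04]])[0].round(0))
E
```

```text
[0.489  0.2818 0.3299] [179.71     0.1542 110.7824] [-42.1695  23.1531  15.0475  87.5632  -6.0396  69.8325  -5.4402] 63.9
dial [0.4694 0.3267] fin pred x~
dial px 315 137
235 62 scale 4 x 2.533
0 [280. 137.]
20 [282. 125.]
40 [288. 114.]
60 [297. 106.]
80 [309. 101.]
100 [322. 101.]
120 [333. 106.]
140 [343. 114.]
160 [349. 125.]
```

View pics/dial.png

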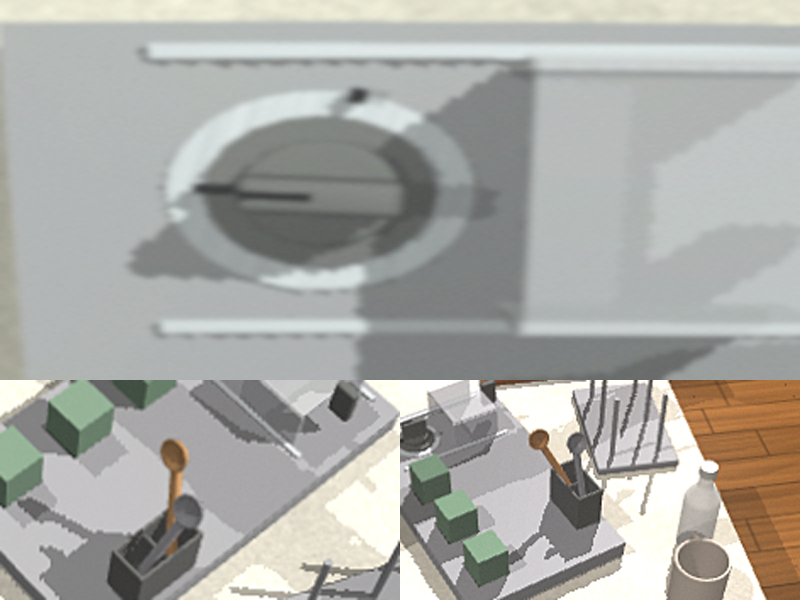

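Both spoons stand in the cup, bowls up. In the wrist crop the dial's pointer points to the front, with its tip at image (284,136); the black mark tab is at (324,100), about 104° clockwise of the pointer.

```bash
cat > dl.py <<'E'
from plan import *
np.set_printoptions(precision=4,suppress=True)
Xs=np.array([.9356,.3531]);Ys=np.array([-.3531,.9356]);p1=np.array([.5172,.115]); d=p1+.030*Xs+.215*Ys
W=load('wrist')
def ang(uv,z):
    P=plane(W,[uv],z)[0,:2]-d; return np.degrees(np.arctan2(P@Ys,-P@Xs)),np.linalg.norm(P)*1000
if __name__=='__main__':
    g=cv2.cvtColor(W['pixels'],cv2.COLOR_BGR2GRAY)
    m=(g<62).astype(np.uint8); k,l,s,ct=cv2.connectedComponentsWithStats(m)
    for i in range(1,k):
        if 270<ct[i][0]<365 and 85<ct[i][1]<180 and s[i][4]>3: print(s[i],ct[i],[ang(ct[i],z) for z in(.034,.04)])
    sub=g[95:108,312:336]; print(sub)
    print('pointer tip',[ang((283.8,136.2),z) for z in(.034,.04,.05)])
    print('fin guess', d)
E
python3 dl.py
```

```text
[323  98   3   3   5] [324.   99.2] [(np.float64(103.20988750050877), np.float64(40.66054262760876)), (np.float64(103.14603251666074), np.float64(40.4167667230603))]
[285 135  27   6  67] [296.0597 137.806 ] [(np.float64(-2.0496443274235014), np.float64(20.85278583582996)), (np.float64(-1.175825076631082), np.float64(20.531264802489062))]
[[141 141 141 141 141 141 142 141 141 140 138 135 134 136 138 139 141 141
  141 140 141 141 141 141]
 [143 142 143 142 142 143 142 141 141 138 128 116 113 118 126 134 138 139
  140 141 141 141 141 141]
 [151 152 151 151 151 149 149 148 144 136 115  88  78  86 102 122 131 134
  134 137 138 140 141 141]
 [164 164 164 163 163 163 161 156 147 131 105  72  56  62  85 113 126 129
  129 131 135 139 140 141]
 [173 173 171 170 170 168 165 156 140 122  94  64  51  57  83 114 128 128
  127 128 135 139 140 140]
 [176 175 173 171 170 167 159 145 128 109  82  58  51  63  95 124 136 135
  134 135 138 141 141 140]
 [175 174 172 170 169 163 149 133 119 103  78  64  63  78 111 136 146 146
  145 147 148 146 141 141]
 [175 174 173 169 165 155 141 127 119 110  97  92  97 109 132 150 154 153
  154 160 160 153 147 143]
 [175 173 171 167 159 144 131 123 122 120 121 129 138 145 155 162 163 160
  161 168 168 164 156 151]
 [175 173 171 166 157 140 126 122 123 126 136 151 162 168 169 170 169 167
  167 170 172 170 166 160]
 [174 173 170 168 161 144 128 122 124 132 148 163 172 175 171 171 171 172
  171 173 172 171 170 169]
 [169 166 165 163 159 143 126 122 129 143 160 170 175 173 172 171 171 172
  174 173 173 170 172 174]
 [152 148 144 145 142 130 118 117 128 147 163 169 171 172 171 171 172 173
  174 173 172 170 172 175]]
pointer tip [(np.float64(1.649797688394082), np.float64(34.12167984586742)), (np.float64(2.1862726407339337), np.float64(33.638066188991466)), (np.float64(3.1153530505809113), np.float64(32.83885357349089))]
fin guess [0.4694 0.3267]
```

```bash
python3 - <<'E'
from dl import *
for z in(.055,.062,.07): 
    P=plane(W,[(315.25,139.2)],z)[0,:2]; print(z,P,(P-d)@Xs*1000,(P-d)@Ys*1000,'tips',[plane(W,[(235+x/4,62+195.5/2.533)],z)[0,:2].round(4) for x in(240,402)])
# ring centre check: outer ellipse extremes in crop x 165..473, y 88..292
print('ring',plane(W,[(235+319/4,62+190/2.533)],.033)[0])
go([((*d,.14),tilt(200.7,0)),((*d,.09),tilt(200.7,0))])
E
```

```text
0.055 [0.4698 0.3258] 0.07121343892984885 -1.0230465723932547 tips [array([0.4502, 0.3184]), array([0.4893, 0.3333])]
0.062 [0.4697 0.3262] 0.10372490853409898 -0.6207863751341991 tips [array([0.4504, 0.319 ]), array([0.4889, 0.3335])]
0.07 [0.4695 0.3266] 0.14088087379612127 -0.16106043540957268 tips [array([0.4507, 0.3195]), array([0.4884, 0.3338])]
ring [0.4688 0.3266 0.033 ]
0.22 -0.02 0.84 0 0.001 -0.175 ; 0.22 0.02 0.85 0.001 0 -0.174 ; 0.22 0.06 0.84 -0 0.001 -0.175 ; 0.2 0.1 0.85 0 0.001 -0.174 ; 0.18 0.13 0.84 0 0.001 -0.175 ; 0.15 0.16 0.85 0.001 0 -0.175 ; 0.12 0.18 0.85 0 0.001 -0.174 ; 0.09 0.21 0.84 0 0.001 -0.175
0.05 0.21 0.85 0.001 0.001 -0.174 ; 0 0 0.67 -0 -0 -0 ; 0 0 0.66 -0 -0 -0 ; 0 0 0.67 -0 -0 -0 ;
```

Request:
drive_tool(
  deltas=[
    {"tx": 0.22, "ty": -0.02, "tz": 0.84, "ax": 0, "ay": 0, "az": -0.174, "gripper": 0.4},
    {"tx": 0.22, "ty": 0.02, "tz": 0.84, "ax": 0, "ay": 0, "az": -0.175, "gripper": 0.4},
    {"tx": 0.22, "ty": 0.06, "tz": 0.84, "ax": 0, "ay": 0, "az": -0.174, "gripper": 0.4},
    {"tx": 0.2, "ty": 0.1, "tz": 0.84, "ax": 0, "ay": 0, "az": -0.175, "gripper": 0.4},
    {"tx": 0.18, "ty": 0.13, "tz": 0.84, "ax": 0, "ay": 0, "az": -0.174, "gripper": 0.4},
    {"tx": 0.15, "ty": 0.16, "tz": 0.84, "ax": 0, "ay": 0, "az": -0.175, "gripper": 0.4},
    {"tx": 0.12, "ty": 0.18, "tz": 0.84, "ax": 0, "ay": 0, "az": -0.174, "gripper": 0.4},
    {"tx": 0.09, "ty": 0.21, "tz": 0.84, "ax": 0, "ay": 0, "az": -0.175, "gripper": 0.4},
  ],
)

```text
time: 65.05
eef_pos: [0.4722, 0.3222, 0.1615]
tool_rot: [-179.9, 0.4, -169.0]
ft_force: [-0.3, -0.1, -0.1]
gripper_width: 0.0339
grasp_force: 0.0
```

Request:
drive_tool(
  deltas=[
    {"tx": 0.05, "ty": 0.21, "tz": 0.84, "ax": 0, "ay": 0, "az": -0.174, "gripper": 0.4},
    {"tx": 0, "ty": 0, "tz": 0.67, "ax": 0, "ay": 0, "az": 0, "gripper": 0.4},
    {"tx": 0, "ty": 0, "tz": 0.67, "ax": 0, "ay": 0, "az": 0, "gripper": 0.4},
    {"tx": 0, "ty": 0, "tz": 0, "ax": 0, "ay": 0, "az": 0, "gripper": 0.4},
    {"tx": 0, "ty": 0, "tz": 0, "ax": 0, "ay": 0, "az": 0, "gripper": 0.4},
  ],
)

```text
time: 65.68
eef_pos: [0.47, 0.3283, 0.1078]
tool_rot: [-179.9, 0.4, -159.3]
ft_force: [-0.3, 1.3, 0.1]
gripper_width: 0.0343
grasp_force: 0.0
```

```bash
python3 - <<'E'
from dl import *
p,q=cur(); o=robot.get_obs(); print(p,q.as_euler('xyz',degrees=True),o['q'],o['gripper_width'])
go([((*d,.047),tilt(200.7,0))])
E
```

```text
[0.47   0.3283 0.1078] [-179.8953    0.3873 -159.2847] [-31.9749  36.9494  -8.2752 102.5453   7.9564  40.7289  66.0941] 0.034250017128336155
0.02 -0.01 0.81 -0.001 0.002 0 ; 0.02 -0.02 0.81 -0 0.003 0 ; 0.02 -0.02 0.81 -0.001 0.002 0 ;
```

Request:
drive_tool(
  deltas=[
    {"tx": 0.02, "ty": -0.02, "tz": 0.81, "ax": 0, "ay": 0.002, "az": 0, "gripper": 0.4},
    {"tx": 0.02, "ty": -0.02, "tz": 0.81, "ax": 0, "ay": 0.002, "az": 0, "gripper": 0.4},
    {"tx": 0.02, "ty": -0.02, "tz": 0.7, "ax": 0, "ay": 0.002, "az": 0, "gripper": 0.4},
    {"tx": 0, "ty": 0, "tz": 0, "ax": 0, "ay": 0, "az": 0, "gripper": 0.4},
  ],
)

```text
time: 66.18
eef_pos: [0.4684, 0.3257, 0.0485]
tool_rot: [-179.9, -0.1, -159.2]
ft_force: [1.0, -0.2, -0.6]
gripper_width: 0.034
grasp_force: 0.0
```

Request:
drive_tool(
  deltas=[
    {"tx": 0, "ty": 0, "tz": 0, "ax": 0, "ay": 0, "az": 0, "gripper": 0},
    {"tx": 0, "ty": 0, "tz": 0, "ax": 0, "ay": 0, "az": 0, "gripper": 0},
    {"tx": 0, "ty": 0, "tz": 0, "ax": 0, "ay": 0, "az": 0, "gripper": 0},
    {"tx": 0, "ty": 0, "tz": 0, "ax": 0, "ay": 0, "az": 0, "gripper": 0},
  ],
)

```text
time: 66.68
eef_pos: [0.4695, 0.3266, 0.0502]
tool_rot: [-179.9, 0.1, -159.2]
ft_force: [0.6, -0.4, 4.8]
gripper_width: 0.0127
grasp_force: 60.3
```

Request:
drive_tool(
  deltas=[
    {"tx": 0, "ty": 0, "tz": 0, "ax": 0, "ay": 0, "az": 0.15, "gripper": 0},
    {"tx": 0, "ty": 0, "tz": 0, "ax": 0, "ay": 0, "az": 0.15, "gripper": 0},
    {"tx": 0, "ty": 0, "tz": 0, "ax": 0, "ay": 0, "az": 0.15, "gripper": 0},
    {"tx": 0, "ty": 0, "tz": 0, "ax": 0, "ay": 0, "az": 0.15, "gripper": 0},
    {"tx": 0, "ty": 0, "tz": 0, "ax": 0, "ay": 0, "az": 0.15, "gripper": 0},
    {"tx": 0, "ty": 0, "tz": 0, "ax": 0, "ay": 0, "az": 0.15, "gripper": 0},
    {"tx": 0, "ty": 0, "tz": 0, "ax": 0, "ay": 0, "az": 0, "gripper": 0},
  ],
)

```text
time: 67.55
eef_pos: [0.4694, 0.325, 0.0502]
tool_rot: [-179.9, 0.2, 149.1]
ft_force: [-1.0, -2.8, 7.4]
gripper_width: 0.0132
grasp_force: 60.7
```

Request:
drive_tool(
  deltas=[
    {"tx": 0, "ty": 0, "tz": 0, "ax": 0, "ay": 0, "az": 0.15, "gripper": 0},
    {"tx": 0, "ty": 0, "tz": 0, "ax": 0, "ay": 0, "az": 0.15, "gripper": 0},
    {"tx": 0, "ty": 0, "tz": 0, "ax": 0, "ay": 0, "az": 0.15, "gripper": 0},
    {"tx": 0, "ty": 0, "tz": 0, "ax": 0, "ay": 0, "az": 0.15, "gripper": 0},
    {"tx": 0, "ty": 0, "tz": 0, "ax": 0, "ay": 0, "az": 0.15, "gripper": 0},
    {"tx": 0, "ty": 0, "tz": 0, "ax": 0, "ay": 0, "az": 0.15, "gripper": 0},
    {"tx": 0, "ty": 0, "tz": 0, "ax": 0, "ay": 0, "az": 0, "gripper": 0},
    {"tx": 0, "ty": 0, "tz": 0, "ax": 0, "ay": 0, "az": 0, "gripper": 0},
  ],
)

```text
time: 68.55
eef_pos: [0.4681, 0.3243, 0.0502]
tool_rot: [-179.9, 0.2, 97.6]
ft_force: [-3.0, -3.2, 7.8]
gripper_width: 0.0128
grasp_force: 61.2
```

Request:
drive_tool(
  deltas=[
    {"tx": 0, "ty": 0, "tz": 0, "ax": 0, "ay": 0, "az": 0, "gripper": 0.4},
    {"tx": 0, "ty": 0, "tz": 0, "ax": 0, "ay": 0, "az": 0, "gripper": 0.4},
    {"tx": 0, "ty": 0, "tz": 0, "ax": 0, "ay": 0, "az": 0, "gripper": 0.4},
    {"tx": 0, "ty": 0, "tz": -0.6, "ax": 0, "ay": 0, "az": 0, "gripper": 0.4},
    {"tx": 0, "ty": 0, "tz": -1, "ax": 0, "ay": 0, "az": 0, "gripper": 0.4},
    {"tx": 0, "ty": 0, "tz": -1, "ax": 0, "ay": 0, "az": 0, "gripper": 0.4},
    {"tx": -0.2, "ty": 0.1, "tz": -1, "ax": 0, "ay": 0, "az": -0.03, "gripper": 0.4},
    {"tx": -0.2, "ty": 0.1, "tz": -1, "ax": 0, "ay": 0, "az": -0.03, "gripper": 0.4},
  ],
)

```text
time: 69.55
eef_pos: [0.4755, 0.3173, 0.1663]
tool_rot: [179.9, 0.1, 101.1]
ft_force: [0.4, -0.3, -0.3]
gripper_width: 0.0341
grasp_force: 0.0
```

Request:
drive_tool(
  deltas=[
    {"tx": -0.2, "ty": 0.1, "tz": -1, "ax": 0, "ay": 0, "az": -0.03, "gripper": 0.4},
    {"tx": -0.2, "ty": 0.1, "tz": -1, "ax": 0, "ay": 0, "az": -0.03, "gripper": 0.4},
    {"tx": -0.2, "ty": 0.1, "tz": -1, "ax": 0, "ay": 0, "az": -0.03, "gripper": 0.4},
    {"tx": -0.2, "ty": 0.1, "tz": -1, "ax": 0, "ay": 0, "az": -0.03, "gripper": 0.4},
    {"tx": -0.2, "ty": 0.1, "tz": -1, "ax": 0, "ay": 0, "az": -0.03, "gripper": 0.4},
    {"tx": -0.2, "ty": 0.1, "tz": -1, "ax": 0, "ay": 0, "az": -0.02, "gripper": 0.4},
    {"tx": 0, "ty": 0, "tz": 0, "ax": 0, "ay": 0, "az": 0, "gripper": 0.4},
    {"tx": 0, "ty": 0, "tz": 0, "ax": 0, "ay": 0, "az": 0, "gripper": 0.4},
  ],
)

```text
time: 70.55
eef_pos: [0.4969, 0.2926, 0.314]
tool_rot: [-179.9, 0.1, 110.8]
ft_force: [-0.9, 0.1, -1.2]
gripper_width: 0.0345
grasp_force: 0.0
```

```bash
python3 - <<'E'
from plan import *
c=shot('wrist'); p,q=cur(); print(p,q.as_euler('xyz',degrees=True))
import dl
u,v=proj(c,[[*dl.d,.04]])[0].astype(int); g=cv2.cvtColor(c['pixels'],cv2.COLOR_BGR2GRAY); print(u,v)
m=(g<62).astype(np.uint8); k,l,s,ct=cv2.connectedComponentsWithStats(m)
for i in range(1,k):
    if abs(ct[i]-[u,v]).max()<60 and s[i][4]>3: print(s[i],ct[i],dl.ang(ct[i],.036))
y0,x0=max(0,v-60),max(0,u-60); np.save('/tmp/o.npy',[x0,y0])
a=cv2.resize(c['pixels'][y0:y0+120,x0:x0+120],(480,480),interpolation=cv2.INTER_CUBIC)
b=cv2.resize(c['pixels'][max(0,v-100):max(0,v-100)+320,320:640],(320,320)); print('a origin',x0,y0,'x4; b origin 320',max(0,v-100))
cv2.imwrite('pics/dial2.png',np.hstack([cv2.convertScaleAbs(a,alpha=1.4),cv2.convertScaleAbs(np.vstack([b,np.zeros((160,320,3),np.uint8)]),alpha=1.4)]))
E
```

```text
[0.49666662 0.29261962 0.31354308] [-1.79855813e+02  1.04795287e-01  1.10824934e+02]
306 145
[314 105   3   3   5] [315.  106.2] (np.float64(103.03316675712917), np.float64(40.57960517601099))
[310 115   4  10  22] [311.2727 119.6818] (np.float64(101.48788427565732), np.float64(26.63655780461687))
[305 130   4  16  18] [306.5    138.0556] (np.float64(92.13934653447231), np.float64(7.492398460729113))
a origin 246 85 x4; b origin 320 45
```

View pics/dial2.png

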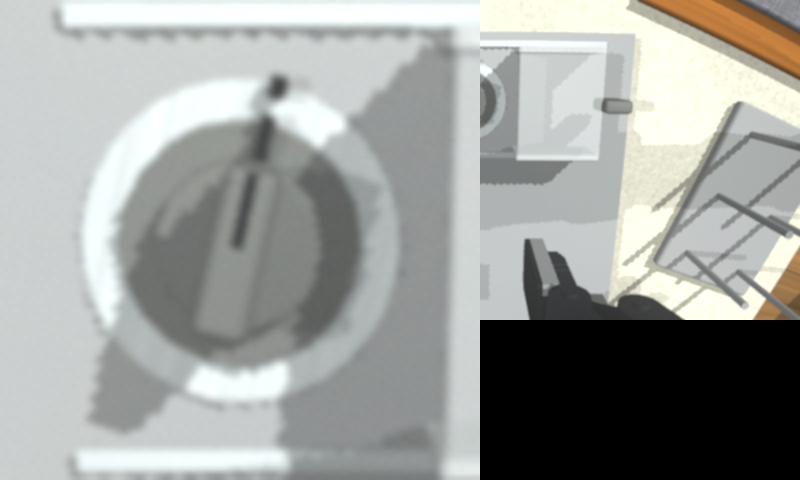

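The pointer lines up with the mark: pointer tip at crop (269,118), tab at (276,90), along the same line. The guard fin shows at image (457,150). Locating the fin now.

```bash
python3 - <<'E'
from dl import *
W=load('wrist'); S=shot('scene'); D=shot('side')
def blob(c,e,thr,h=25):
    g=cv2.cvtColor(c['pixels'],cv2.COLOR_BGR2GRAY); x,y=map(int,e); y0=max(0,y-h);sub=g[y0:y+h,x-h:x+h]
    k,l,s,ct=cv2.connectedComponentsWithStats((sub<thr).astype(np.uint8))
    return [(s[i]+[x-h,y0,0,0,0],ct[i]+[x-h,y0]) for i in range(1,k) if s[i][4]>20]
for n,c,e,t in(('W',W,(457,150),95),('S',S,(487,187),70),('D',D,(301,142),70)):
    for s,ct in blob(c,e,t):
        o,r=ray(c,[ct]); r=r[0]; k=((d-o[:2])@Ys)/(r[:2]@Ys); P=o+k*r
        print(n,s,ct,'on mid-plane',P,'ster x',(P[:2]-d)@Xs*1000-45)
E
```

```text
W [442 143  27  16 152] [449.9079 150.9079] on mid-plane [0.594  0.3738 0.0928] ster x 88.22292487132071
S [479 182  14  17 133] [485.2707 190.3233] on mid-plane [0.5984 0.3755 0.0713] ster x 92.97910622766307
S [462 195   5   9  31] [463.3226 199.0323] on mid-plane [ 0.555   0.3591 -0.0167] ster x 46.53933668484834
S [468 196   8   8  34] [470.6765 200.2647] on mid-plane [0.5736 0.3661 0.0007] ster x 66.41626292021989
D [310 117  16   7  84] [317.5714 119.6429] on mid-plane [0.6496 0.3948 0.1177] ster x 147.6337635209648
D [297 126  29  17 155] [308.7032 132.7097] on mid-plane [0.6215 0.3842 0.0828] ster x 117.66152492770755
D [286 154  18  13  80] [295.4875 159.5875] on mid-plane [0.5772 0.3675 0.0019] ster x 70.30652980556677
```

```bash
python3 - <<'E'
from dl import *
W=load('wrist'); S=load('scene'); D=load('side')
for z in(.07,.08,.09):
    P=plane(W,[(443,150),(457,150),(472,150)],z)[:,:2]; print(z,'x',((P-d)@Xs*1000-45).round(1),'y',((P-d)@Ys*1000+150).round(1))
g=cv2.cvtColor(S['pixels'],cv2.COLOR_BGR2GRAY); print(g[176:204,474:500])
# scene projections of fin outline candidates for z_top
for zt in(.075,.085,.095):
    for xs in(91,115):
        print(zt,xs,[proj(S,[[*(d+(xs+45)/1000*Xs+y/1000*Ys),z]])[0].round(1).tolist() for y in(-6,6) for z in(zt,zt-.021)])
E
```

```text
0.07 x [ 88.8 102.6 117.6] y [148.9 149.1 149.3]
0.08 x [ 85.7  99.2 113.7] y [149.7 149.9 150.1]
0.09 x [ 82.6  95.7 109.9] y [150.5 150.7 150.9]
[[126 127 121 121 121 118 112 112 112 110 113 118 120 117 116 115 116 118
  121 113 108  93 110 142 162 163]
 [121 121 120 120 120 121 118 111 110 112 109 113 118 120 118 116 116 115
  109 103 100  98 120 156 160 159]
 [121 120 121 120 121 121 120 118 112 112 112 110 113 118 120 119 118 101
   88  91  99 108 128 160 160 162]
 [120 120 121 121 120 120 121 121 120 115 111 106 105 113 119 116 107  91
   84  85  90 111 144 163 163 166]
 [121 121 120 120 121 121 121 122 122 117  95  85  88  98  98  93  96  97
   92  86  88 108 150 164 166 164]
 [121 121 121 120 121 121 120 122 119  99  75  79  81  84  80  71  80  95
   97  90  97 114 128 148 167 164]
 [120 120 121 121 120 120 120 123 115  62  62  77  81  81  80  76  69  80
   95  99 118 121 119 125 151 169]
 [121 121 121 121 120 121 121 121  95  34  45  62  76  82  82  82  80  73
   79 102 131 142 129 120 125 143]
 [121 120 120 120 121 121 122 117  56  32  35  44  60  75  82  83  83  78
   68  
[... 1846 characters left out ...]
  105 105 104 103 104 117 122 122]
 [ 68  68 103 105 104 104 104 104 104 104 104 105 105 105 104 105 104 104
  105 104 104 104 116 121 121 121]
 [102 107 106 104 105 104 105 105 105 104 104 104 105 104 105 104 105 105
  105 105 115 122 122 120 122 122]]
0.075 91 [[483.2, 190.2], [481.2, 195.5], [486.7, 187.5], [484.7, 192.8]]
0.075 115 [[491.0, 197.0], [488.9, 202.2], [494.5, 194.2], [492.3, 199.5]]
0.085 91 [[484.2, 187.6], [482.2, 193.0], [487.7, 184.9], [485.7, 190.3]]
0.085 115 [[492.0, 194.5], [489.9, 199.7], [495.5, 191.7], [493.4, 197.0]]
0.095 91 [[485.2, 185.1], [483.1, 190.5], [488.7, 182.3], [486.7, 187.7]]
0.095 115 [[493.0, 191.9], [490.9, 197.2], [496.5, 189.1], [494.4, 194.5]]
```

```bash
python3 - <<'E'
from dl import *
F=d+.142*Xs+.0005*Ys; print(F)
s=go([((*F,.16),tilt(200.7,0))]); 
E
```

```text
[0.602  0.3774]
0.19 0.57 0.68 -0 -0 -0.174 ; 0.08 0.6 0.68 -0.001 -0 -0.175 ; -0.02 0.6 0.68 -0 -0 -0.174 ; -0.12 0.59 0.68 -0.001 -0 -0.174 ; -0.23 0.56 0.68 0 -0 -0.174 ; -0.31 0.51 0.68 -0 -0 -0.175 ; -0.4 0.45 0.68 -0.001 -0 -0.174 ; -0.48 0.37 0.68 -0 -0 -0.174
-0.53 0.28 0.68 -0 -0.001 -0.174 ;
```

Request:
drive_tool(
  deltas=[
    {"tx": 0.19, "ty": 0.57, "tz": 0.68, "ax": 0, "ay": 0, "az": -0.174, "gripper": 0.5},
    {"tx": 0.08, "ty": 0.6, "tz": 0.68, "ax": 0, "ay": 0, "az": -0.174, "gripper": 0.5},
    {"tx": -0.02, "ty": 0.6, "tz": 0.68, "ax": 0, "ay": 0, "az": -0.174, "gripper": 0.5},
    {"tx": -0.12, "ty": 0.59, "tz": 0.68, "ax": 0, "ay": 0, "az": -0.174, "gripper": 0.5},
    {"tx": -0.23, "ty": 0.56, "tz": 0.68, "ax": 0, "ay": 0, "az": -0.174, "gripper": 0.5},
    {"tx": -0.31, "ty": 0.51, "tz": 0.68, "ax": 0, "ay": 0, "az": -0.174, "gripper": 0.5},
    {"tx": -0.4, "ty": 0.45, "tz": 0.68, "ax": 0, "ay": 0, "az": -0.174, "gripper": 0.5},
    {"tx": -0.48, "ty": 0.37, "tz": 0.68, "ax": 0, "ay": 0, "az": -0.174, "gripper": 0.5},
  ],
)

```text
time: 71.7
eef_pos: [0.5913, 0.3681, 0.1766]
tool_rot: [-179.9, -0.1, -169.1]
ft_force: [0.6, 0.1, 0.5]
gripper_width: 0.0431
grasp_force: 0.0
```

Request:
drive_tool(
  deltas=[
    {"tx": -0.53, "ty": 0.28, "tz": 0.68, "ax": 0, "ay": 0, "az": -0.174, "gripper": 0.5},
    {"tx": 0, "ty": 0, "tz": 0, "ax": 0, "ay": 0, "az": 0, "gripper": 0.5},
    {"tx": 0, "ty": 0, "tz": 0, "ax": 0, "ay": 0, "az": 0, "gripper": 0.5},
  ],
)

```text
time: 72.08
eef_pos: [0.603, 0.3769, 0.1614]
tool_rot: [-179.9, -0.0, -159.6]
ft_force: [0.1, -0.2, 0.9]
gripper_width: 0.0427
grasp_force: 0.0
```

```bash
python3 - <<'E'
from dl import *
F=d+.142*Xs+.0005*Ys
p,q=cur(); o=robot.get_obs(); print(p,q.as_euler('xyz',degrees=True),o['q'])
# look for spoon/pot disturbance not needed; plan descent
go([((*F,.077),tilt(200.7,0))])
E
```

```text
[0.603  0.3769 0.1614] [-179.8774   -0.0479 -159.6057] [-34.1192  44.5081   0.603   74.5401  -0.3594  61.0287  76.8797]
0.01 0.01 0.84 -0.001 -0 -0.001 ; 0 0.01 0.85 -0 -0 -0.002 ; 0.01 0.01 0.84 -0.001 -0.001 -0.001 ; 0.01 0 0.85 -0 0 -0.001 ;
```

Request:
drive_tool(
  deltas=[
    {"tx": 0, "ty": 0.01, "tz": 0.84, "ax": 0, "ay": 0, "az": 0, "gripper": 0.5},
    {"tx": 0, "ty": 0.01, "tz": 0.84, "ax": 0, "ay": 0, "az": 0, "gripper": 0.5},
    {"tx": 0, "ty": 0.01, "tz": 0.84, "ax": 0, "ay": 0, "az": 0, "gripper": 0.5},
    {"tx": 0, "ty": 0, "tz": 0.84, "ax": 0, "ay": 0, "az": 0, "gripper": 0.5},
    {"tx": 0, "ty": 0, "tz": 0, "ax": 0, "ay": 0, "az": 0, "gripper": 0.5},
  ],
)

```text
time: 72.7
eef_pos: [0.6018, 0.377, 0.0765]
tool_rot: [-179.8, -0.2, -159.5]
ft_force: [-0.2, -0.0, 0.3]
gripper_width: 0.0426
grasp_force: 0.0
```

Request:
drive_tool(
  deltas=[
    {"tx": 0, "ty": 0, "tz": 0, "ax": 0, "ay": 0, "az": 0, "gripper": 0},
    {"tx": 0, "ty": 0, "tz": 0, "ax": 0, "ay": 0, "az": 0, "gripper": 0},
    {"tx": 0, "ty": 0, "tz": 0, "ax": 0, "ay": 0, "az": 0, "gripper": 0},
    {"tx": 0, "ty": 0, "tz": 0, "ax": 0, "ay": 0, "az": 0, "gripper": 0},
    {"tx": 0, "ty": 0, "tz": 0, "ax": 0, "ay": 0, "az": 0, "gripper": 0},
  ],
)

```text
time: 73.32
eef_pos: [0.6043, 0.3775, 0.0794]
tool_rot: [-179.9, 0.2, -159.5]
ft_force: [-0.6, -1.9, 6.2]
gripper_width: 0.0106
grasp_force: 61.7
```

Request:
drive_tool(
  deltas=[
    {"tx": 0.5, "ty": 0, "tz": 0, "ax": 0, "ay": 0, "az": 0, "gripper": 0},
    {"tx": 0.5, "ty": 0, "tz": 0, "ax": 0, "ay": 0, "az": 0, "gripper": 0},
    {"tx": 0.5, "ty": 0, "tz": 0, "ax": 0, "ay": 0, "az": 0, "gripper": 0},
    {"tx": 0.5, "ty": 0, "tz": 0, "ax": 0, "ay": 0, "az": 0, "gripper": 0},
    {"tx": 0.5, "ty": 0, "tz": 0, "ax": 0, "ay": 0, "az": 0, "gripper": 0},
    {"tx": 0.5, "ty": 0, "tz": 0, "ax": 0, "ay": 0, "az": 0, "gripper": 0},
    {"tx": 0.4, "ty": 0, "tz": 0, "ax": 0, "ay": 0, "az": 0, "gripper": 0},
    {"tx": 0, "ty": 0, "tz": 0, "ax": 0, "ay": 0, "az": 0, "gripper": 0},
  ],
)

```text
time: 74.32
eef_pos: [0.5243, 0.3473, 0.0793]
tool_rot: [-179.9, 0.1, -159.5]
ft_force: [-0.2, -2.6, 8.4]
gripper_width: 0.0105
grasp_force: 61.9
```

Request:
drive_tool(
  deltas=[
    {"tx": 0.15, "ty": 0, "tz": 0, "ax": 0, "ay": 0, "az": 0, "gripper": 0},
    {"tx": 0.1, "ty": 0, "tz": 0, "ax": 0, "ay": 0, "az": 0, "gripper": 0},
    {"tx": 0, "ty": 0, "tz": 0, "ax": 0, "ay": 0, "az": 0, "gripper": 0},
  ],
)

```text
time: 74.7
eef_pos: [0.5201, 0.3457, 0.0793]
tool_rot: [-179.9, 0.3, -159.5]
ft_force: [1.0, -2.0, 5.6]
gripper_width: 0.0103
grasp_force: 61.5
```

Request:
drive_tool(
  deltas=[
    {"tx": 0.12, "ty": 0, "tz": 0, "ax": 0, "ay": 0, "az": 0, "gripper": 0},
    {"tx": 0.06, "ty": 0, "tz": 0, "ax": 0, "ay": 0, "az": 0, "gripper": 0},
    {"tx": 0, "ty": 0, "tz": 0, "ax": 0, "ay": 0, "az": 0, "gripper": 0},
  ],
)

```text
time: 75.08
eef_pos: [0.52, 0.3457, 0.0795]
tool_rot: [-179.9, 0.9, -159.5]
ft_force: [9.4, 1.8, 1.0]
gripper_width: 0.0104
grasp_force: 60.8
```

Against the stop: 90 mm of travel with the force rising. Release and lift clear.

Request:
drive_tool(
  deltas=[
    {"tx": 0, "ty": 0, "tz": 0, "ax": 0, "ay": 0, "az": 0, "gripper": 0.5},
    {"tx": 0, "ty": 0, "tz": 0, "ax": 0, "ay": 0, "az": 0, "gripper": 0.5},
    {"tx": 0, "ty": 0, "tz": 0, "ax": 0, "ay": 0, "az": 0, "gripper": 0.5},
    {"tx": 0, "ty": 0, "tz": -0.6, "ax": 0, "ay": 0, "az": 0, "gripper": 0.5},
    {"tx": 0, "ty": 0, "tz": -1, "ax": 0, "ay": 0, "az": 0, "gripper": 0.5},
    {"tx": 0, "ty": 0, "tz": -1, "ax": 0, "ay": 0, "az": 0, "gripper": 0.5},
    {"tx": 0, "ty": 0, "tz": -1, "ax": 0, "ay": 0, "az": 0, "gripper": 0.5},
    {"tx": 0, "ty": 0, "tz": -1, "ax": 0, "ay": 0, "az": 0, "gripper": 0.5},
  ],
)

```text
time: 76.08
eef_pos: [0.5112, 0.3436, 0.1928]
tool_rot: [-179.9, -0.3, -159.4]
ft_force: [-0.1, -0.5, -0.7]
gripper_width: 0.0426
grasp_force: 0.0
```

Request:
drive_tool(
  deltas=[
    {"tx": 0, "ty": 0, "tz": -1, "ax": 0, "ay": 0, "az": 0, "gripper": 0.5},
    {"tx": 0, "ty": 0, "tz": -1, "ax": 0, "ay": 0, "az": 0, "gripper": 0.5},
    {"tx": 0, "ty": 0, "tz": -1, "ax": 0, "ay": 0, "az": 0, "gripper": 0.5},
    {"tx": 0, "ty": 0, "tz": 0, "ax": 0, "ay": 0, "az": 0, "gripper": 0.5},
  ],
)

```text
time: 76.58
eef_pos: [0.5128, 0.3447, 0.2691]
tool_rot: [-179.9, 0.1, -159.4]
ft_force: [-0.5, 1.2, -1.2]
gripper_width: 0.0427
grasp_force: 0.0
```

```bash
python3 - <<'E'
from pot import *
S=shot('scene');D=shot('side'); print(cur()[0],robot.get_obs()['time'])
for n,c in(('S',S),('D',D)):
    for P in((.5505,.0255),(.5168,.1148),(.4835,.2036)):
        try: r=top(c,(*P,.06),.077,24); print(n,np.round(r[0],1),np.round(r[1],1),round(r[2],1))
        except Exception as e: print(n,'hidden')
cv2.imwrite('pics/final.png',np.hstack([cv2.resize(cv2.convertScaleAbs(i,alpha=1.6),(400,400),interpolation=cv2.INTER_CUBIC) for i in(S['pixels'][110:330,300:520],D['pixels'][100:310,220:430])]))
E
```

```text
[0.5119 0.3439 0.2663] 76.675
S [550.  27.] [46.9 45.7] 21.3
S [516.9 116.7] [46.4 46.1] 19.9
S [496. 201.] [66.6 59.4] 18.9
D [549.4  26.7] [47.3 47.2] 19.3
D [515.6 117.1] [47.4 48.4] 21.9
D [511.  119.7] [46.7 45.7] 83.5
```

View pics/final.png

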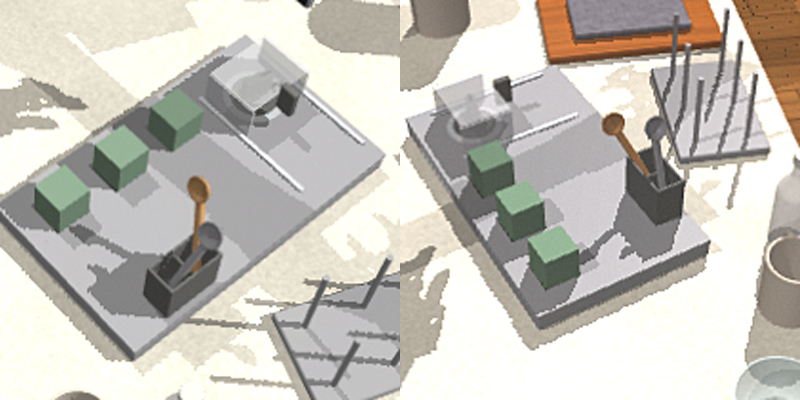

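All pots are seated, both spoons stand with bowls up, and the guard covers the dial. Handing in.

```bash
python3 -c "
from plant import robot
print(robot.sign_off())"
```

```text
the job is handed in; nothing more can be done
None
```

I loaded all three pots rim-down and both spoons handle-down, turned the dial to its mark, slid the guard fully forward and handed the job in at about 77 s; I viewed 15 pictures, one over the limit of 14.

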